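# Pack oiled carvings into the folding case

## Robot

A 6-joint arm with a two-finger parallel gripper is mounted at the origin on the work surface. World frame = base frame: x ahead of the robot, y to its left, z up, the work surface at z = 0. Lengths are in m, angles in rad, forces in N, time in s.
With the tool pointing down it reaches from about 0.35 to 0.85 m from the base axis. Payload 8.1 kg.
Tool frame: the origin (TCP) lies at the very end of the fingers, on their centre line; the grasp point (between the pads) lies 19 mm behind it (pinch_z is the distance from the TCP to the grasp point, in m); z points along the fingers, y is the direction in which the jaws open and shut (so a half turn about z gives the same grasp; the last joint's range is limited). The gripper opens to 93 mm and grips with 3 to 60 N. Pads are 15 mm wide; open, the fingers measure 128 mm over their backs; the gripper's body (75 mm by 188 mm) begins 65 mm behind the grasp point.
Start: joints at [-1.227, 0.13, 1.488, -0, 1.523, -0.085], TCP at [0.249, -0.546, 0.219] pointing down, gripper open.
Joint ranges: [-2.96, 2.96], [-0.89, 2.26], [0.02, 2.5], [-1.34, 4.48], [0, 2.73], [-2.66, 2.66]. Speed limits (rad/s): [2.39, 2.39, 2.79, 3.14, 3.14, 3.14].

## Interface

Orientations are given as a rotation vector (axis times angle).
In Python, from plant import * gives the robot as it stands.
- The arm moves only by the tool move_arm, never from a script. Its argument "series" is a list of rows, each a list of 7 numbers: the shift along the tool's x, y, z each as a share of 10 cm, from -1 to 1, then the turn, a rotation vector about the tool's x, y, z each as a share of 180 degrees, from -1 to 1, then the opening, from -1 (shut) to 1 (fully open). In form: [[dx, dy, dz, rx, ry, rz, jaw], ...]. A call has 1 to 8 rows; each row is the pose to reach, as a shift and turn from the pose commanded when the call began, along the tool's axes at that moment, turning the shorter way round; what a row does not reach only later rows make up. A row lasts 1/10 s, in which the tool goes at most 50 mm and 8.59 degrees, less where a joint would pass 70% of its speed; a pose out of reach is approached as far as the arm can. A call with a number of a shift or a turn outside -1 to 1 is refused whole. A call with a gripper value outside its range is refused whole. The fingers move at their own pace and stop on an object; "squeeze" is the grip in N (left out, the last holds). Time passes only in rows, so rows that repeat a pose let the fingers close. It gives the time, the measured TCP pose, the force and the opening at its end, in the units of the state.
- read_state(): the state, without advancing time (a new reading comes with each control period).
- read_camera(name): name is "scene" or "top" or "wrist"; returns a dict with "frame" (400x640x3 uint8, red, green, blue), "K" (3x3 intrinsics, pixels), "k1" (the pictures are not rectified: a ray, as slopes to the right and down, at radius r is drawn at 1 + k1 r^2 times it, then the intrinsics apply), "rvec" (rotation vector, rad) and "tvec" (3), from world to camera coordinates, as OpenCV has them. Camera axes: x right, y down, z forward; pixel columns grow to the right and rows downward; lengths in m; the calibration is good to about 2 mm. A picture is of the moment at which its call begins. There is no depth.
- close_job(): hands the job in, once; it reports no verdict.
The state is a dict: "t": time; "q": joint angles; "dq": joint speeds; "joint_torque": joint torques, N m; "tool_pos": TCP position; "orientation": TCP orientation; "force": force on the tool from outside, world axes, zero at the start; "wrist_torque": the same for the moment, N m; "opening": finger opening in m.
Only numpy, scipy, OpenCV 4.12 (cv2) and the standard library are available. Lean on these libraries where they do the work, as an engineer would, in place of code of your own. Each camera call takes 0.05 s, during which the arm holds its last target.

## Task

Pack the freshly oiled carved boards (two or three of them): first raise the left and right sides of the folding case fully upright, then slide the spatula under each board, carry it over and stack the boards squarely on the case floor, one on the other, rosettes up, cleats running front to back; the oil is wet, so the gripper and arm must never touch a board, and no board may be tipped over. Then raise the front side fully upright too and stand the spatula back with its blade on the cork mat; leave everything else on the bench where it is.

Things in the scene. Friction and masses are not known exactly. Their poses are not given: they have to be found in the camera images.
- board1_mid (a point): carved, oiled wooden board, rosette on top, 90 (its x) by 110 (y) by 24 mm high: an 8 mm plate on two cleats 16 high and 17 wide along x under its y edges, leaving a tunnel 76 wide and 16 high, open at both x ends. Point: its centre, 12 mm above the cleats' underside; z up, +x at first roughly away from the robot. About 0.12 kg. One of the three may be absent.
- board2_mid (a point): carved, oiled wooden board, rosette on top, 90 (its x) by 110 (y) by 24 mm high: an 8 mm plate on two cleats 16 high and 17 wide along x under its y edges, leaving a tunnel 76 wide and 16 high, open at both x ends. Point: its centre, 12 mm above the cleats' underside; z up, +x at first roughly away from the robot. About 0.12 kg. One of the three may be absent.
- board3_mid (a point): carved, oiled wooden board, rosette on top, 90 (its x) by 110 (y) by 24 mm high: an 8 mm plate on two cleats 16 high and 17 wide along x under its y edges, leaving a tunnel 76 wide and 16 high, open at both x ends. Point: its centre, 12 mm above the cleats' underside; z up, +x at first roughly away from the robot. About 0.12 kg. One of the three may be absent.
- spatula_grip (a point): centre of the spatula's level wooden handle, 72 (x) by 22 (y) by 24 mm, 80 mm above the blade's underside; x to the blade's tip, z up. The flat steel blade (90 x 52 x 3 mm) has its centre 65 mm and its tip 110 mm ahead of this point; an upright neck (6 by 14 mm) joins it to the handle 18 mm ahead of this point, at the blade's rear end. It stands on its blade by itself; 0.2 kg.
- spatula_blade (a point): centre of the spatula's blade, 1.5 mm above its underside; axes as the handle's
- mat: the spatula's cork mat, fixed to the bench, 180 mm (its x) by 100 mm (its y), 3 mm thick; origin at the centre of its underside
- case: white-faced folding case, fixed: base 120 (its x, away from the robot) by 140 mm (y), floor 30 mm above the bench; fixed back wall, inner face at x = +60 mm, top 110 mm above the bench; three hinged sides 80 high, 8 mm thick, that start down, level with the floor or a little raised. Hinge lines at floor height at y = +70, y = -70 and x = -60 mm. Origin: centre of its underside, on the bench.
- left_side (a joint): angle of the case's left side (hinge at y = +70 mm of the case): 0 lying out level, 1.571 (the stop) upright. It stays where it is left; about 1.5 N at its tab moves it.
- left_side_tab (a point): on the left side: wooden tab at the middle of its free edge, 24 mm wide along the edge, 12 thick, 34 long past the edge. Point: grip point, 23 mm past the free edge, 103 mm from the hinge line, 7 mm below (outside) the panel's inner face. Pinched across its 24 mm width (along the hinge) it can pivot between the pads as the panel swings.
- right_side (a joint): angle of the case's right side (hinge at y = -70 mm of the case): 0 lying out level, 1.571 (the stop) upright. It stays where it is left; about 1.5 N at its tab moves it.
- right_side_tab (a point): on the right side: wooden tab at the middle of its free edge, 24 mm wide along the edge, 12 thick, 34 long past the edge. Point: grip point, 23 mm past the free edge, 103 mm from the hinge line, 7 mm below (outside) the panel's inner face. Pinched across its 24 mm width (along the hinge) it can pivot between the pads as the panel swings.
- front_side (a joint): angle of the case's front side (hinge at x = -60 mm of the case, nearest the robot): 0 lying out level, 1.571 (the stop) upright. It stays where it is left; about 1.5 N at its tab moves it.
- front_side_tab (a point): on the front side: wooden tab at the middle of its free edge, 24 mm wide along the edge, 12 thick, 34 long past the edge. Point: grip point, 23 mm past the free edge, 103 mm from the hinge line, 7 mm below (outside) the panel's inner face. Pinched across its 24 mm width (along the hinge) it can pivot between the pads as the panel swings.
- gouge_a: bystander, to be left alone: carving gouge, about 230 mm long; origin at its underside
- gouge_b: bystander, to be left alone: carving gouge, about 220 mm long; origin at its underside
- mallet: bystander, to be left alone: carver's mallet, 240 mm tall, standing on its head, 88 mm across; origin at its underside
- oil_tin: bystander, to be left alone: tin, 70 mm across, 100 mm tall; origin at its underside
- sanding_block: bystander, to be left alone: cork block 100 x 60 x 35 mm; origin at its underside
- brush: bystander, to be left alone: brush lying down; origin at its underside
- offcut: bystander, to be left alone: timber offcut 120 x 70 x 45 mm; origin at its underside
Mind the look-alikes: they are no part of the job. What is shaped like the part that bears board3_mid but blue is not meant.

How it is judged:
By the outcome, as a careful person would: the job done as asked, in the order asked, and still so for the second after the job is handed in, with the robot touching nothing.
Of board1, board2, board3 only 2 to 3 are there at a start; the rules pass over those that are not, and their reading is None.
At some moment in a run one of board1, board2, board3, spatula may be knocked a few centimetres aside while the robot is not near it.
It also fails if it takes over 208 s, if anything falls off the work surface, if the arm or the gripper's body presses on something with over 40 N, if the wrist force passes 120 N, or if a joint passes its speed limit or range.

## Working session

There is one attempt and no reset: what is moved stays moved. The work goes in short steps, Python scripts to look and compute and a tool call to move; the robot and the scene stay as the last step left them, time stands still between calls to the robot, and variables do not carry over. Pictures are saved under pics/ and viewed, and the job is handed in when it is done.

Besides the shell and the picture viewer there is one more tool, called after "Emit:" by a JSON object that holds its "name" and its "arguments". move_arm: Moves the arm, as the interface text tells. Shift numbers are shares of 10 cm and turn numbers shares of 180 degrees, none past 1 either way. Its arguments: {"type":"object","properties":{"series":{"type":"array","items":{"type":"array","items":{"type":"number"}}},"squeeze":{"type":"number"}},"required":["series"]}

```bash
ls; mkdir -p pics; python3 - <<'E'
from plant import *
import cv2
s=read_state(); print(s)
for n in ["scene","top","wrist"]:
    c=read_camera(n); cv2.imwrite(f"pics/{n}0.png",c["frame"][:,:,::-1]); print(n,c["K"].tolist(),c["k1"],c["rvec"],c["tvec"])
E
```

```text
pics
{'t': 0.0, 'q': array([-1.22743808e+00,  1.31160342e-01,  1.48931241e+00, -3.29375215e-05,
        1.52303125e+00, -8.54428364e-02]), 'dq': array([ 0.00077534, -0.00034335,  0.00092116,  0.00022269, -0.00072632,
       -0.00058291]), 'joint_torque': array([ 9.51774382e-04, -5.59822297e+01, -4.91769826e+01,  7.70053128e-02,
        3.51730711e-02, -1.61783637e-04]), 'tool_pos': array([ 0.24925108, -0.54511782,  0.21756978]), 'orientation': array([-3.06781459e+00, -6.68010769e-01,  4.37085774e-04]), 'force': array([ 0.4464192 , -0.37838003,  0.45768288]), 'wrist_torque': array([0.05448858, 0.0330092 , 0.00499267]), 'opening': 0.09286268697383049}
scene [[423.4125350129388, 0.0, 317.9397197464047], [0.0, 423.4125350129388, 202.05393877789274], [0.0, 0.0, 1.0]] -0.1097317281871174 [ 1.19319978  2.19526911 -1.0649791 ] [ 0.27051445 -0.23431418  1.94935245]
top [[441.86020023635336, 0.0, 312.76630582972854], [0.0, 441.86020023635336, 194.21708971017034], [0.0, 0.0, 1.0]] 0.03614089572857143 [ 2.14676861 -2.17242568  0.10810472] [0.04209603 0.53769634 1.30731683]
wrist [[343.7293391328051, 0.0, 317.74591971046965], [0.0, 343.7293391328051, 189.8202416701032], [0.0, 0.0, 1.0]] -0.05868375973604052 [-2.45474914  1.57589465  0.20858618] [-0.59828873 -0.03099647  0.39148881]
```

View pics/scene0.png

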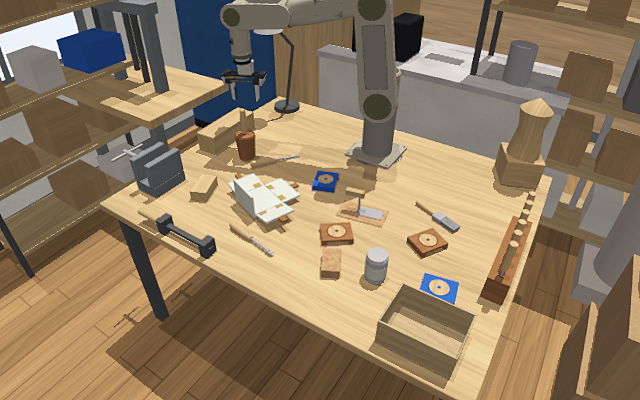

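View pics/top0.png

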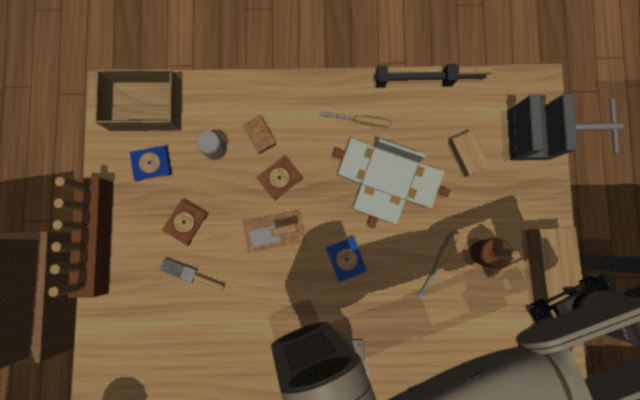

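View pics/wrist0.png

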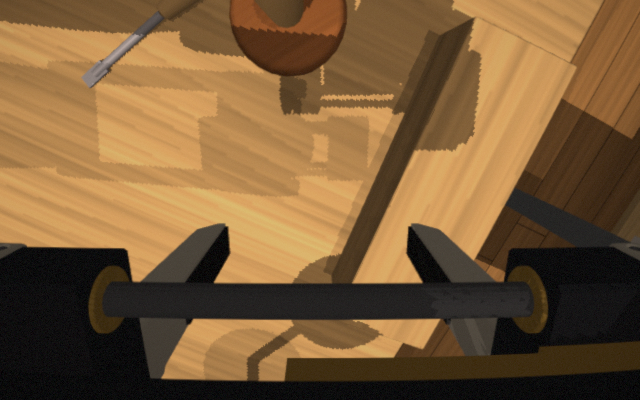

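```bash
cat > h.py <<'E'
import numpy as np, cv2
from plant import *
from scipy.spatial.transform import Rotation as R
def cam(n):
    c=read_camera(n); return c
def pose(c):
    Rm=cv2.Rodrigues(np.array(c["rvec"],float))[0]; return Rm,np.array(c["tvec"],float).ravel()
def ray(c,uv):
    uv=np.atleast_2d(np.array(uv,float)); K=np.array(c["K"])
    d=np.array([c["k1"],0,0,0,0],float)
    n=cv2.undistortPoints(uv.reshape(-1,1,2),K,d,None,None,None).reshape(-1,2) if 0 else cv2.undistortPointsIter(uv.reshape(-1,1,2),K,d,None,None,(3,50,1e-10)).reshape(-1,2)
    Rm,t=pose(c); o=-Rm.T@t
    return o,(np.c_[n,np.ones(len(n))]@Rm)
def onz(c,uv,z):
    o,d=ray(c,uv); s=(z-o[2])/d[:,2]; return o+d*s[:,None]
def proj(c,P):
    P=np.atleast_2d(np.array(P,float))
    return cv2.projectPoints(P,np.array(c["rvec"],float),np.array(c["tvec"],float),np.array(c["K"]),np.array([c["k1"],0,0,0,0],float))[0].reshape(-1,2)
def tri(c1,u1,c2,u2):
    o1,d1=ray(c1,u1);o2,d2=ray(c2,u2);d1=d1[0]/np.linalg.norm(d1[0]);d2=d2[0]/np.linalg.norm(d2[0])
    A=np.c_[d1,-d2];s=np.linalg.lstsq(A,o2-o1,rcond=None)[0]
    a=o1+s[0]*d1;b=o2+s[1]*d2;return (a+b)/2,np.linalg.norm(a-b)
def crop(c,box,k,name):
    x0,y0,x1,y1=box;f=c["frame"][y0:y1,x0:x1,::-1]
    cv2.imwrite(name,cv2.resize(f,None,fx=k,fy=k,interpolation=cv2.INTER_CUBIC))
E
python3 - <<'E'
from h import *
import pickle
c={n:cam(n) for n in["scene","top"]}
pickle.dump(c,open("c0.pkl","wb"))
crop(c["top"],(130,110,460,310),2.4,"pics/top_crop.png")
crop(c["scene"],(180,140,480,320),2.6,"pics/scene_crop.png")
for n in c:
    Rm,t=pose(c[n]);print(n,-Rm.T@t)
E
```

```text
scene [1.55967528 0.678721   1.01725464]
top [0.39065093 0.02262095 1.35898744]
```

View pics/top_crop.png

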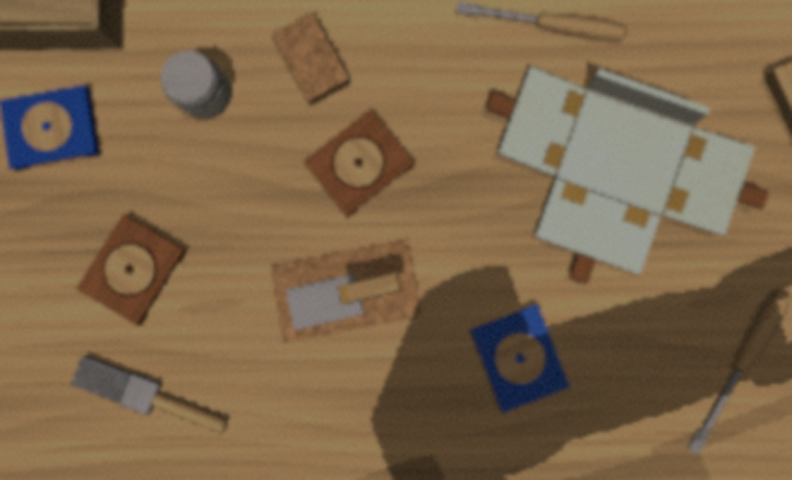

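View pics/scene_crop.png

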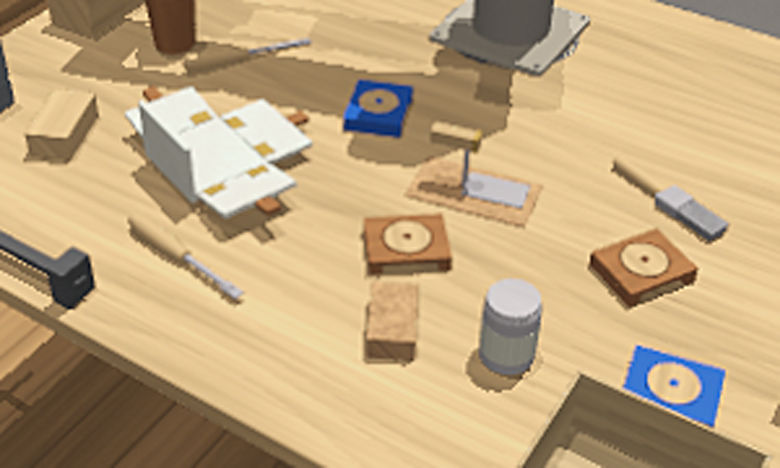

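```bash
python3 - <<'E'
from h import *
import pickle
c=pickle.load(open("c0.pkl","rb"));t=c["top"]
# crop px -> full
f=lambda L:[(130+x/2.4,110+y/2.4) for x,y in L]
for nm,L,z in [("A",[(373,110),(414,160),(348,215),(305,163)],.024),("B",[(131,212),(187,247),(140,324),(79,285)],.024),
 ("caseFloor",[(580,90),(694,128),(662,215),(556,175)],.03),("Ltab",[(488,100)],.03),("Rtab",[(765,195)],.03),("Ftab",[(578,275)],.03),
 ("Lpanel",[(530,66),(498,152)],.03),("Rpanel",[(754,147),(726,235)],.03),("Fpanel",[(537,235),(641,273)],.03),
 ("blade",[(287,292),(352,277),(362,315),(295,329)],.006),("mat",[(273,265),(408,238),(418,310),(286,340)],.003),("handle",[(340,290),(398,275),(400,290),(342,303)],.09)]:
    P=onz(t,f(L),z)[:,:2]; print(nm,P.round(3).tolist(),P.mean(0).round(3))
    if len(P)==4: 
        e=np.diff(np.r_[P,P[:1]],axis=0); print("  len",np.linalg.norm(e,axis=1).round(3),"ang",np.degrees(np.arctan2(e[:,1],e[:,0])).round(1))
s=read_state();Rt=R.from_rotvec(s["orientation"]).as_matrix();print(Rt.round(3))
w=cam("wrist");Rm,tt=pose(w);o=-Rm.T@tt
print("cam in tool",Rt.T@(o-s["tool_pos"]),(Rt.T@Rm.T).round(3))
E
```

```text
A [[0.658, 0.118], [0.593, 0.067], [0.524, 0.151], [0.591, 0.205]] [0.592 0.135]
  len [0.083 0.109 0.087 0.11 ] ang [-141.5  129.5   39.1  -52.2]
B [[0.531, 0.425], [0.486, 0.354], [0.39, 0.411], [0.44, 0.488]] [0.462 0.42 ]
  len [0.085 0.111 0.092 0.111] ang [-122.4  149.2   57.3  -34.6]
caseFloor [[0.679, -0.146], [0.628, -0.288], [0.518, -0.244], [0.571, -0.113]] [ 0.599 -0.198]
  len [0.151 0.118 0.141 0.114] ang [-109.7  158.2   68.3  -16.9]
Ltab [[0.668, -0.029]] [ 0.668 -0.029]
Rtab [[0.542, -0.373]] [ 0.542 -0.373]
Ftab [[0.444, -0.137]] [ 0.444 -0.137]
Lpanel [[0.712, -0.083], [0.601, -0.04]] [ 0.656 -0.062]
Rpanel [[0.603, -0.362], [0.492, -0.323]] [ 0.548 -0.343]
Fpanel [[0.495, -0.087], [0.446, -0.216]] [ 0.471 -0.151]
blade [[0.428, 0.23], [0.446, 0.147], [0.398, 0.135], [0.381, 0.22]] [0.413 0.183]
  len [0.085 0.05  0.087 0.048] ang [ -77.7 -165.4  101.1   12.5]
mat [[0.463, 0.249], [0.495, 0.076], [0.403, 0.064], [0.368, 0.232]] [0.432 0.155]
  len [0.176 0.093 0.172 0.097] ang [ -79.4 -172.6  102.1   10.2]
handle [[0.427, 0.154], [0.444, 0.085], [0.427, 0.082], [0.412, 0.152]] [0.428 0.118]
  len [0.071 0.018 0.071 0.016] ang [ -76.2 -172.8  101.9    8.7]
[[ 0.909  0.416 -0.   ]
 [ 0.416 -0.909  0.001]
 [ 0.    -0.001 -1.   ]]
cam in tool [ 0.07067292 -0.00062656 -0.1672452 ] [[ 0.    -0.966 -0.257]
 [ 1.     0.    -0.001]
 [ 0.001 -0.257  0.966]]
```

```bash
cat >> h.py <<'E'
def cur():
    s=read_state();Rt=R.from_rotvec(s["orientation"]).as_matrix()
    return s,np.array(s["tool_pos"]),Rt,np.degrees(np.arctan2(Rt[1,0],Rt[0,0]))
def downR(yaw):
    y=np.radians(yaw);return np.c_[[np.cos(y),np.sin(y),0],[np.sin(y),-np.cos(y),0],[0,0,-1]]
def rel(p,Rt,tp,tyaw,lean=None):
    """shares to go from (p,Rt) to target; tool axes of now"""
    d=Rt.T@(np.array(tp)-p)/0.1; r=R.from_matrix(Rt.T@downR(tyaw)).as_rotvec()/np.pi
    return d.round(3),r.round(4)
def legs(W,start=None):
    """W list of (x,y,z,yaw): chain of relative moves"""
    s,p,Rt,y=cur(); print("t",round(s["t"],2),"at",p.round(4),"yaw",round(y,2),"q6 %.2f"%s["q"][5],"F",np.round(s["force"],1),"op",round(s["opening"],4))
    for w in W:
        d,r=rel(p,Rt,w[:3],w[3]); n=max(np.linalg.norm(d)*2,np.linalg.norm(r)*180/8.59)
        print("->",w,"d",d.tolist(),"r",r.tolist(),"rows>=%.1f"%n, "BIG" if abs(d).max()>1 else "")
        p=np.array(w[:3]);Rt=downR(w[3])
E
python3 - <<'E'
from h import *
legs([(.249,-.545,.32,24.6),(.249,-.545,.38,24.6),(.34,-.44,.38,44),(.43,-.345,.38,60),(.52,-.25,.32,69),(.615,-.17,.25,69)])
E
```

```text
t 0.3 at [ 0.2494 -0.5455  0.2183] yaw 24.57 q6 -0.09 F [-0.1 -0.   1. ] op 0.0931
-> (0.249, -0.545, 0.32, 24.6) d [-0.002, -0.007, -1.017] r [-0.0002, -0.0, -0.0002] rows>=2.0 BIG
-> (0.249, -0.545, 0.38, 24.6) d [0.0, 0.0, -0.6] r [0.0, 0.0, 0.0] rows>=1.2 
-> (0.34, -0.44, 0.38, 44) d [1.264, -0.576, 0.0] r [0.0, 0.0, -0.1078] rows>=2.8 BIG
-> (0.43, -0.345, 0.38, 60) d [1.307, -0.058, 0.0] r [0.0, 0.0, -0.0889] rows>=2.6 BIG
-> (0.52, -0.25, 0.32, 69) d [1.273, 0.304, 0.6] r [0.0, 0.0, -0.05] rows>=2.9 BIG
-> (0.615, -0.17, 0.25, 69) d [1.087, 0.6, 0.7] r [0.0, 0.0, 0.0] rows>=2.9 BIG
```

Emit:
{"name": "move_arm", "arguments": {"series": [[0,0,-0.4,0,0,-0.04,0],[0,0,-0.8,0,0,-0.08,0],[0,0,-1,0,0,-0.12,0],[0,0,-1,0,0,-0.16,0],[0,0,-1,0,0,-0.2,0],[0,0,-1,0,0,-0.247,0],[0,0,-1,0,0,-0.247,0]]}}

```text
t: 1.0
tool_pos: [0.2495, -0.5456, 0.3186]
orientation: [-2.586, -1.783, -0.0]
force: [0.1, 0.5, 0.4]
opening: 0.0471
```

Emit:
{"name": "move_arm", "arguments": {"series": [[0.2,0.1,-0.3,0,0,0,0],[0.5,0.2,-0.6,0,0,0,0],[0.96,0.416,-0.6,0,0,0,0],[0.96,0.416,-0.6,0,0,0,0]]}}

```text
t: 1.4
tool_pos: [0.3265, -0.4681, 0.3807]
orientation: [2.586, 1.778, 0.003]
force: [-0.5, -0.5, -0.0]
opening: 0.0463
```

Emit:
{"name": "move_arm", "arguments": {"series": [[0.48,0.208,0,0,0,0,0],[0.96,0.416,0,0,0,0,0],[0.96,0.416,0,0,0,0,0]]}}

```text
t: 1.7
tool_pos: [0.3989, -0.3928, 0.3785]
orientation: [-2.588, -1.781, -0.003]
force: [-0.4, -1.0, 1.0]
opening: 0.0465
```

Emit:
{"name": "move_arm", "arguments": {"series": [[0.48,0.208,0,0,0,0,0],[0.96,0.416,0,0,0,0,0],[0.96,0.416,0,0,0,0,0]]}}

```text
t: 2.0
tool_pos: [0.4716, -0.3182, 0.3781]
orientation: [-2.587, -1.781, -0.002]
force: [0.1, -1.0, -0.2]
opening: 0.0465
```

Emit:
{"name": "move_arm", "arguments": {"series": [[0.48,0.208,0.3,0,0,0,0],[0.96,0.416,0.6,0,0,0,0],[0.96,0.416,0.6,0,0,0,0]]}}

```text
t: 2.3
tool_pos: [0.5427, -0.2448, 0.3151]
orientation: [-2.586, -1.776, 0.002]
force: [-1.1, -0.1, 0.0]
opening: 0.0468
```

Emit:
{"name": "move_arm", "arguments": {"series": [[0.48,0.208,0.3,0,0,0,0],[0.96,0.416,0.7,0,0,0,0],[0.96,0.416,0.7,0,0,0,0],[0.96,0.416,0.7,0,0,0,0]]}}

```text
t: 2.7
tool_pos: [0.6148, -0.1705, 0.2445]
orientation: [-2.584, -1.778, 0.006]
force: [-0.8, -0.9, -0.1]
opening: 0.0466
```

```bash
python3 - <<'E'
from h import *
import pickle
legs([(.615,-.17,.25,69)])
w=cam("wrist");pickle.dump(w,open("w1.pkl","wb"));cv2.imwrite("pics/w1.png",w["frame"][:,:,::-1])
E
```

```text
t 2.7 at [ 0.6148 -0.1705  0.2445] yaw 69.06 q6 0.01 F [-0.8 -0.9 -0.1] op 0.0466
-> (0.615, -0.17, 0.25, 69) d [0.005, -0.001, -0.055] r [-0.002, 0.0, 0.0003] rows>=0.1
```

View pics/w1.png

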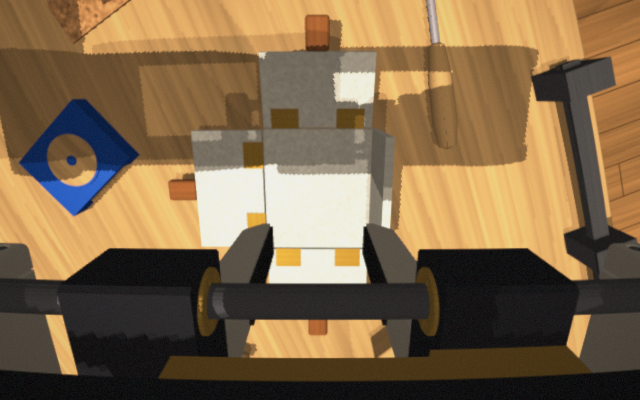

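```bash
python3 - <<'E'
from h import *
import pickle
w=pickle.load(open("w1.pkl","rb"))
k=3
crop(w,(160,5,420,195),3,"pics/w1c.png")
pr=lambda n,L,z:print(n,onz(w,L,z)[:,:2].round(4).tolist())
pr("hingeL",[(265,129),(372,130)],.03)
pr("outerL",[(260,53),(377,52)],.03)
pr("hingeF",[(265,131),(265,246)],.03)
pr("outerF",[(191,130),(202,246)],.03)
pr("hingeR",[(270,248),(370,249)],.03)
pr("tabL",[(306,16),(329,16),(306,50),(330,50)],.03)
pr("tabR",[(308,333),(327,333)],.03)
pr("tabF",[(169,180),(170,200)],.03)
E
```

```text
hingeL [[0.5725, -0.1124], [0.6822, -0.1554]]
outerL [[0.5985, -0.0373], [0.7135, -0.0803]]
hingeF [[0.5717, -0.1144], [0.5176, -0.2407]]
outerF [[0.495, -0.0835], [0.4454, -0.2138]]
hingeR [[0.5222, -0.2452], [0.6346, -0.2892]]
tabL [[0.6568, -0.0209], [0.6788, -0.0294], [0.6447, -0.052], [0.6681, -0.061]]
tabR [[0.521, -0.3742], [0.5442, -0.3829]]
tabF [[0.4454, -0.1257], [0.4354, -0.1476]]
```

View pics/w1c.png

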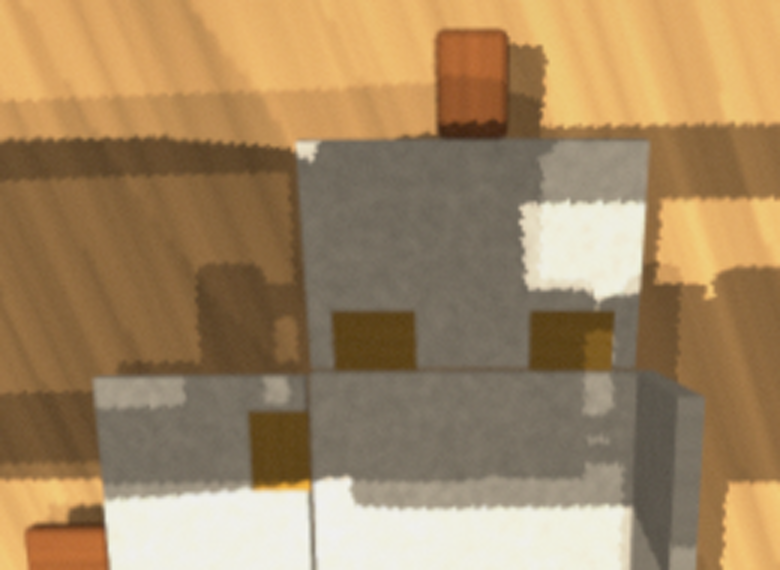

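```bash
python3 - <<'E'
from h import *
legs([(.640,-.10,.16,68.5),(.665,-.037,.09,68.5),(.665,-.037,.008,68.5)])
E
```

```text
t 2.75 at [ 0.6147 -0.1721  0.2467] yaw 69.01 q6 0.01 F [-0.  -0.5 -0.2] op 0.0468
-> (0.64, -0.1, 0.16, 68.5) d [0.764, -0.019, 0.866] r [-0.0012, 0.0003, 0.0028] rows>=2.3 
-> (0.665, -0.037, 0.09, 68.5) d [0.678, 0.002, 0.7] r [0.0, 0.0, 0.0] rows>=1.9 
-> (0.665, -0.037, 0.008, 68.5) d [0.0, 0.0, 0.82] r [0.0, 0.0, 0.0] rows>=1.6
```

Emit:
{"name": "move_arm", "arguments": {"series": [[0.38,0,0.4,0,0,0,0],[0.76,-0.02,0.86,0,0,0.003,0],[0.76,-0.02,0.86,0,0,0.003,0]]}}

```text
t: 3.05
tool_pos: [0.6391, -0.0995, 0.1593]
orientation: [-2.595, -1.764, 0.005]
force: [-0.7, -0.1, -0.5]
opening: 0.046
```

Emit:
{"name": "move_arm", "arguments": {"series": [[0.34,0,0.3,0,0,0,0],[0.68,0,0.7,0,0,0,0],[0.68,0,0.7,0,0,0,0],[0.68,0,0.7,0,0,0,0]]}}

```text
t: 3.45
tool_pos: [0.6655, -0.0383, 0.0929]
orientation: [2.597, 1.768, -0.002]
force: [0.1, 0.2, -0.3]
opening: 0.0467
```

```bash
python3 - <<'E'
from h import *
legs([(.665,-.037,.008,68.5)])
w=cam("wrist");cv2.imwrite("pics/w2.png",w["frame"][:,:,::-1])
E
```

```text
t 3.45 at [ 0.6655 -0.0383  0.0929] yaw 68.48 q6 0.24 F [ 0.1  0.2 -0.3] op 0.0467
-> (0.665, -0.037, 0.008, 68.5) d [0.011, -0.009, 0.849] r [-0.0002, 0.0004, -0.0001] rows>=1.7
```

View pics/w2.png

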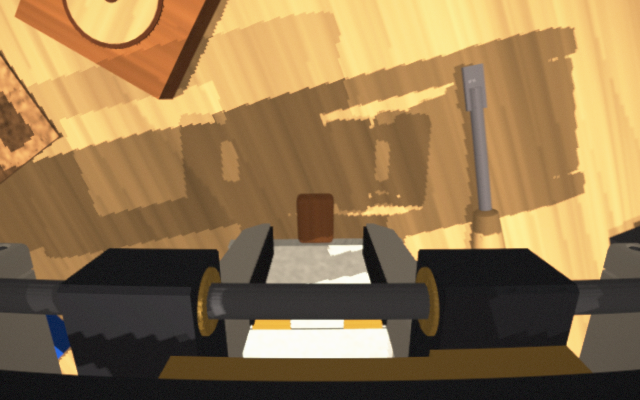

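Emit:
{"name": "move_arm", "arguments": {"series": [[0,0,0.4,0,0,0,0],[0,0,0.7,0,0,0,0],[0.01,0,0.84,0,0,0,0],[0.01,0,0.84,0,0,0,0],[0.01,0,0.84,0,0,0,-1],[0.01,0,0.84,0,0,0,-1],[0.01,0,0.84,0,0,0,-1],[0.01,0,0.84,0,0,0,-1]], "squeeze": 12}}

```text
t: 4.3
tool_pos: [0.6647, -0.0349, 0.009]
orientation: [-2.594, -1.767, 0.003]
force: [-7.8, 4.2, 1.7]
opening: 0.024
```

```bash
python3 - <<'E'
from h import *
s,p,Rt,y=cur()
legs([])
C=np.array([.6022,-.2002]);a=np.radians(-21.5);ex=np.array([np.cos(a),np.sin(a)]);ey=np.array([-ex[1],ex[0]])
d=p[:2]-C;print("case xy",d@ex,d@ey)
def P(th,sg):
    return np.array([sg*(70+103*np.cos(th)+7*np.sin(th)),30+103*np.sin(th)-7*np.cos(th)])
for th in np.arange(0,1.7,.1): 
    q=(P(th,1)-P(0,1))/100; print(round(th,2),q.round(3))
w=cam("wrist");cv2.imwrite("pics/w3.png",w["frame"][:,:,::-1])
E
```

```text
t 4.3 at [ 0.6647 -0.0349  0.009 ] yaw 68.52 q6 0.24 F [-7.8  4.2  1.7] op 0.024
case xy -0.002470205714734312 0.17667688012103913
0.0 [0. 0.]
0.1 [0.002 0.103]
0.2 [-0.007  0.206]
0.3 [-0.025  0.308]
0.4 [-0.054  0.407]
0.5 [-0.093  0.502]
0.6 [-0.14   0.594]
0.7 [-0.197  0.68 ]
0.8 [-0.262  0.76 ]
0.9 [-0.335  0.833]
1.0 [-0.415  0.899]
1.1 [-0.5    0.956]
1.2 [-0.592  1.005]
1.3 [-0.687  1.044]
1.4 [-0.786  1.073]
1.5 [-0.887  1.092]
1.6 [-0.99   1.102]
```

View pics/w3.png

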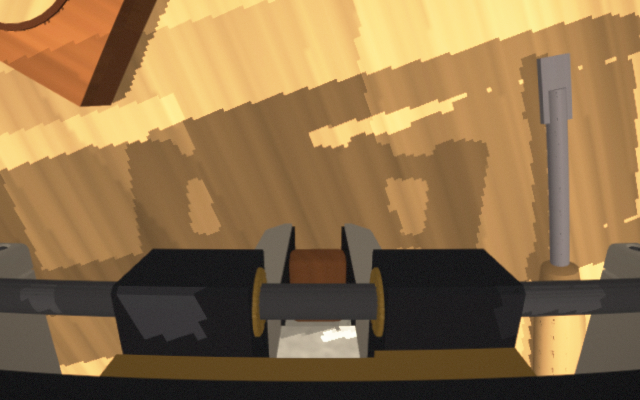

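Emit:
{"name": "move_arm", "arguments": {"series": [[-0.01,-0.02,-0.2,0,0,0,-1],[-0.04,-0.02,-0.357,0,0,0,-1],[-0.093,-0.02,-0.502,0,0,0,-1],[-0.168,-0.02,-0.637,0,0,0,-1],[-0.262,-0.02,-0.76,0,0,0,-1],[-0.335,-0.02,-0.833,0,0,0,-1],[-0.335,-0.02,-0.833,0,0,0,-1]]}}

```text
t: 5.05
tool_pos: [0.6514, -0.0691, 0.0927]
orientation: [2.597, 1.765, -0.003]
force: [0.4, -5.8, -6.9]
opening: 0.0237
```

```bash
python3 - <<'E'
from h import *
legs([])
w=cam("wrist");cv2.imwrite("pics/w4.png",w["frame"][:,:,::-1])
E
```

```text
t 5.05 at [ 0.6514 -0.0691  0.0927] yaw 68.4 q6 0.20 F [ 0.4 -5.8 -6.9] op 0.0237
```

View pics/w4.png

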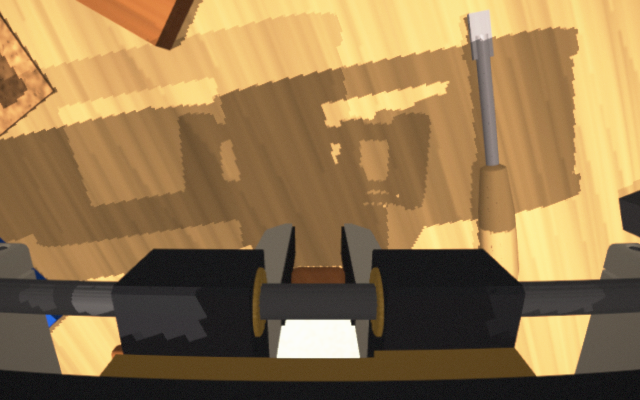

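Emit:
{"name": "move_arm", "arguments": {"series": [[-0.122,0,-0.095,0,0,0,-1],[-0.257,0,-0.172,0,0,0,-1],[-0.401,0,-0.226,0,0,0,-1],[-0.552,0,-0.259,0,0,0,-1],[-0.625,0,-0.268,0,0,0,-1],[-0.68,0,-0.268,0,0,0,-1],[-0.68,0,-0.268,0,0,0,-1]]}}

```text
t: 5.8
tool_pos: [0.6292, -0.127, 0.12]
orientation: [-2.595, -1.769, -0.01]
force: [9.0, 10.9, -5.5]
opening: 0.0237
```

```bash
python3 - <<'E'
from h import *
legs([])
s,p,Rt,y=cur()
C=np.array([.6022,-.2002]);a=np.radians(-21.5);ex=np.array([np.cos(a),np.sin(a)]);ey=np.array([-ex[1],ex[0]])
d=p[:2]-C;print("case xy",d@ex,d@ey)
w=cam("wrist");cv2.imwrite("pics/w5.png",w["frame"][:,:,::-1])
E
```

```text
t 5.8 at [ 0.6292 -0.127   0.12  ] yaw 68.57 q6 0.09 F [ 9.  10.9 -5.5] op 0.0237
case xy -0.0016972683499196113 0.07805744164759683
```

View pics/w5.png

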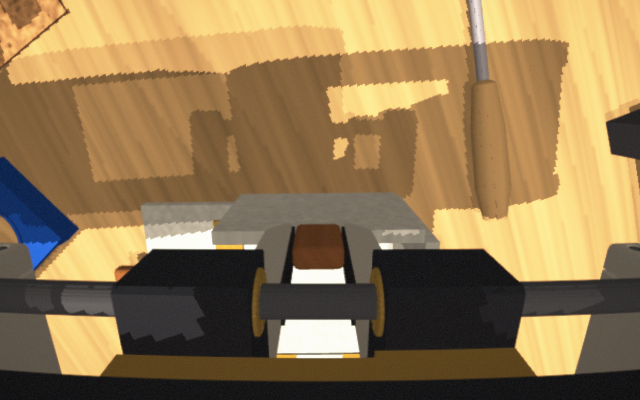

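```bash
python3 - <<'E'
from h import *
legs([(.6292,-.127,.21,68.5),(.60,-.205,.23,68.5),(.57,-.283,.22,68.5),(.5388,-.3612,.12,68.5),(.5388,-.3612,.012,68.5)])
E
```

```text
t 5.85 at [ 0.6292 -0.1269  0.12  ] yaw 68.57 q6 0.09 F [ 9.1  9.9 -5.7] op 0.0239
-> (0.6292, -0.127, 0.21, 68.5) d [0.004, 0.003, -0.9] r [0.001, -0.0016, 0.0004] rows>=1.8 
-> (0.6, -0.205, 0.23, 68.5) d [-0.833, 0.014, -0.2] r [0.0, 0.0, 0.0] rows>=1.7 
-> (0.57, -0.283, 0.22, 68.5) d [-0.836, 0.007, 0.1] r [0.0, 0.0, 0.0] rows>=1.7 
-> (0.5388, -0.3612, 0.12, 68.5) d [-0.842, -0.004, 1.0] r [0.0, 0.0, 0.0] rows>=2.6 
-> (0.5388, -0.3612, 0.012, 68.5) d [0.0, 0.0, 1.08] r [0.0, 0.0, 0.0] rows>=2.2 BIG
```

Emit:
{"name": "move_arm", "arguments": {"series": [[0,0,0,0,0,0,0],[0,0,0,0,0,0,0],[0,0,0,0,0,0,0],[0.0,0,-0.45,0,0,0,0],[0.04,0,-0.9,0,0,0,0],[0.04,0,-0.9,0,0,0,0]]}}

```text
t: 6.45
tool_pos: [0.6324, -0.1271, 0.2179]
orientation: [2.589, 1.762, 0.013]
force: [1.2, -0.3, 1.3]
opening: 0.0464
```

Emit:
{"name": "move_arm", "arguments": {"series": [[-0.4,0,-0.2,0,0,0,0],[-0.84,0.01,-0.2,0,0,0,0],[-0.84,0.01,-0.2,0,0,0,0]]}}

```text
t: 6.75
tool_pos: [0.5974, -0.2097, 0.2301]
orientation: [2.598, 1.76, -0.001]
force: [-0.5, -0.1, -0.1]
opening: 0.0467
```

Emit:
{"name": "move_arm", "arguments": {"series": [[-0.4,0,0.1,0,0,0,0],[-0.84,0.01,0.1,0,0,0,0],[-0.84,0.01,0.1,0,0,0,0]]}}

```text
t: 7.05
tool_pos: [0.5665, -0.2875, 0.2182]
orientation: [2.601, 1.761, -0.003]
force: [0.4, 0.2, 0.3]
opening: 0.0464
```

Emit:
{"name": "move_arm", "arguments": {"series": [[-0.4,0,0.3,0,0,0,0],[-0.84,0,0.8,0,0,0,0],[-0.84,0,1,0,0,0,0],[-0.84,0,1,0,0,0,0]]}}

```text
t: 7.45
tool_pos: [0.5343, -0.3598, 0.1126]
orientation: [-2.591, -1.759, 0.005]
force: [-0.3, 0.5, -0.7]
opening: 0.0464
```

```bash
python3 - <<'E'
from h import *
legs([(.5388,-.3612,.012,68.5)])
w=cam("wrist");cv2.imwrite("pics/w6.png",w["frame"][:,:,::-1])
E
```

```text
t 7.45 at [ 0.5343 -0.3598  0.1126] yaw 68.35 q6 -0.29 F [-0.3  0.5 -0.7] op 0.0464
-> (0.5388, -0.3612, 0.012, 68.5) d [0.001, 0.056, 1.005] r [-0.003, -0.0009, -0.0009] rows>=2.0 BIG
```

View pics/w6.png

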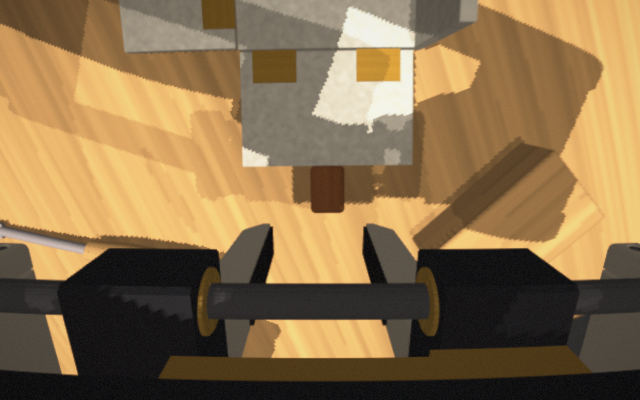

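```bash
python3 - <<'E'
from h import *
w=cam("wrist")
C=np.array([.6022,-.2002]);a=np.radians(-21.5);ex=np.array([np.cos(a),np.sin(a)]);ey=np.array([-ex[1],ex[0]])
for z in (.03,.04,.05):
    for uv in [(327,212),(327,166),(243,165),(412,165),(243,47),(414,50)]:
        d=onz(w,[uv],z)[0][:2]-C; print(z,uv,(d@ex).round(4),(d@ey).round(4))
E
```

```text
0.03 (327, 212) 0.003 -0.1862
0.03 (327, 166) 0.0028 -0.15
0.03 (243, 165) -0.0603 -0.1492
0.03 (412, 165) 0.0666 -0.1492
0.03 (243, 47) -0.0561 -0.0656
0.03 (414, 50) 0.063 -0.0677
0.04 (327, 212) 0.0028 -0.1829
0.04 (327, 166) 0.0026 -0.1481
0.04 (243, 165) -0.058 -0.1473
0.04 (412, 165) 0.0639 -0.1473
0.04 (243, 47) -0.0539 -0.0671
0.04 (414, 50) 0.0605 -0.069
0.05 (327, 212) 0.0026 -0.1796
0.05 (327, 166) 0.0024 -0.1462
0.05 (243, 165) -0.0557 -0.1454
0.05 (412, 165) 0.0611 -0.1454
0.05 (243, 47) -0.0518 -0.0685
0.05 (414, 50) 0.0579 -0.0704
```

Emit:
{"name": "move_arm", "arguments": {"series": [[0,0.085,0.4,0,0,0,0],[0,0.085,0.7,0,0,0,0],[0,0.085,0.95,0,0,0,0],[0,0.085,0.95,0,0,0,-1],[0,0.085,0.95,0,0,0,-1],[0,0.085,0.95,0,0,0,-1],[0,0.085,0.95,0,0,0,-1]], "squeeze": 12}}

```text
t: 8.25
tool_pos: [0.5416, -0.3612, 0.0237]
orientation: [-2.588, -1.763, 0.008]
force: [-21.7, 9.9, 1.0]
opening: 0.0257
```

```bash
python3 - <<'E'
from h import *
s,p,Rt,y=cur()
legs([])
C=np.array([.6022,-.2002]);a=np.radians(-21.5);ex=np.array([np.cos(a),np.sin(a)]);ey=np.array([-ex[1],ex[0]])
d=p[:2]-C;print("case xy",d@ex,d@ey)
w=cam("wrist");cv2.imwrite("pics/w7.png",w["frame"][:,:,::-1])
E
```

```text
t 8.25 at [ 0.5416 -0.3612  0.0237] yaw 68.54 q6 -0.29 F [-21.7   9.9   1. ] op 0.0257
case xy 0.0026095048287820923 -0.17205451209903092
```

View pics/w7.png

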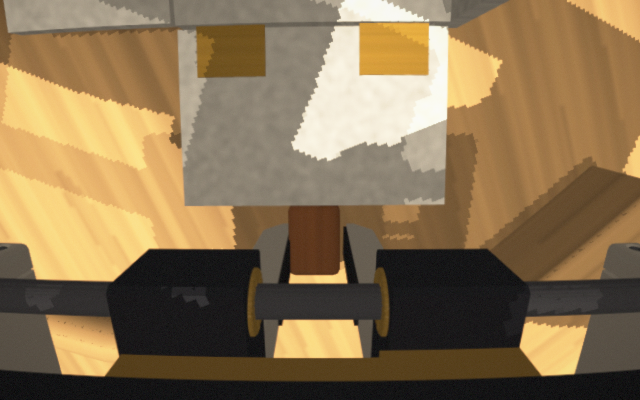

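Emit:
{"name": "move_arm", "arguments": {"series": [[0,-0.04,0,0,0,0,-1],[0,-0.04,0,0,0,0,-1],[0,-0.04,0,0,0,0,-1]]}}

```text
t: 8.6
tool_pos: [0.5406, -0.3607, 0.025]
orientation: [-2.592, -1.766, 0.003]
force: [-11.5, 8.5, -2.1]
opening: 0.0237
```

Emit:
{"name": "move_arm", "arguments": {"series": [[0.023,0,-0.153,0,0,0,-1],[0.071,0,-0.3,0,0,0,-1],[0.138,0,-0.44,0,0,0,-1],[0.227,0,-0.566,0,0,0,-1],[0.333,0,-0.678,0,0,0,-1],[0.455,0,-0.773,0,0,0,-1],[0.59,0,-0.85,0,0,0,-1],[0.59,0,-0.85,0,0,0,-1]]}}

```text
t: 9.4
tool_pos: [0.5618, -0.3054, 0.1116]
orientation: [-2.592, -1.767, 0.005]
force: [-18.2, 6.2, 2.8]
opening: 0.0239
```

```bash
python3 - <<'E'
from h import *
s,p,Rt,y=cur()
legs([])
C=np.array([.6022,-.2002]);a=np.radians(-21.5);ex=np.array([np.cos(a),np.sin(a)]);ey=np.array([-ex[1],ex[0]])
d=p[:2]-C;print("case xy",d@ex,d@ey)
w=cam("wrist");cv2.imwrite("pics/w8.png",w["frame"][:,:,::-1])
E
```

```text
t 9.4 at [ 0.5618 -0.3054  0.1116] yaw 68.58 q6 -0.20 F [-18.2   6.2   2.8] op 0.0239
case xy 0.0009683299575212219 -0.1126423884941365
```

View pics/w8.png

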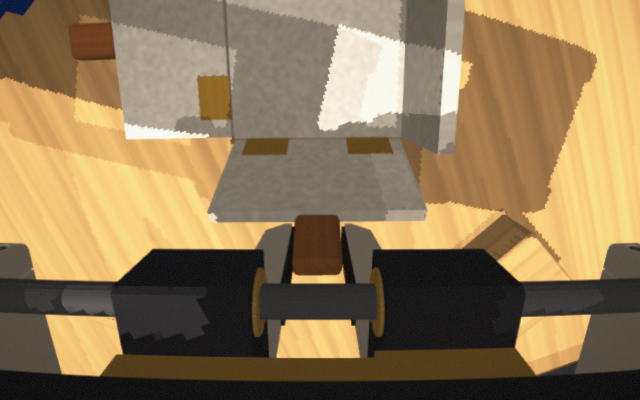

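Emit:
{"name": "move_arm", "arguments": {"series": [[0.07,-0.04,-0.03,0,0,0,-1],[0.144,-0.04,-0.054,0,0,0,-1],[0.295,-0.04,-0.087,0,0,0,-1],[0.368,-0.04,-0.096,0,0,0,-1],[0.42,-0.04,-0.096,0,0,0,-1],[0.43,-0.04,-0.096,0,0,0,-1],[0.43,-0.04,-0.096,0,0,0,-1]]}}

```text
t: 10.15
tool_pos: [0.5766, -0.2661, 0.1218]
orientation: [2.595, 1.768, 0.001]
force: [-9.5, 2.3, 6.3]
opening: 0.0239
```

```bash
python3 - <<'E'
from h import *
s,p,Rt,y=cur()
legs([])
C=np.array([.6022,-.2002]);a=np.radians(-21.5);ex=np.array([np.cos(a),np.sin(a)]);ey=np.array([-ex[1],ex[0]])
d=p[:2]-C;print("case xy",d@ex,d@ey)
w=cam("wrist");cv2.imwrite("pics/w9.png",w["frame"][:,:,::-1])
E
```

```text
t 10.15 at [ 0.5766 -0.2661  0.1218] yaw 68.53 q6 -0.14 F [-9.5  2.3  6.3] op 0.0239
case xy 0.00033011689780317 -0.0706821093658873
```

View pics/w9.png

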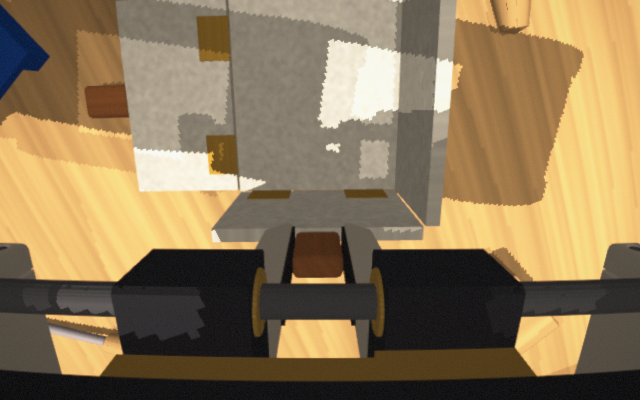

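Emit:
{"name": "move_arm", "arguments": {"series": [[0.04,-0.03,0,0,0,0,-1],[0.08,-0.03,0,0,0,0,-1],[0.12,-0.03,0,0,0,0,-1],[0.12,-0.03,0,0,0,0,-1]]}}

```text
t: 10.6
tool_pos: [0.5793, -0.2582, 0.1221]
orientation: [2.59, 1.761, -0.001]
force: [-0.8, -15.6, -3.1]
opening: 0.0232
```

```bash
python3 - <<'E'
from h import *
s,p,Rt,y=cur()
legs([])
C=np.array([.6022,-.2002]);a=np.radians(-21.5);ex=np.array([np.cos(a),np.sin(a)]);ey=np.array([-ex[1],ex[0]])
d=p[:2]-C;print("case xy",d@ex,d@ey,"F",s["force"][:2]@ex,s["force"][:2]@ey)
E
```

```text
t 10.6 at [ 0.5793 -0.2582  0.1221] yaw 68.42 q6 -0.12 F [ -0.8 -15.6  -3.1] op 0.0232
case xy -3.307504507986483e-05 -0.06232944362737902 F 4.935698493038308 -14.803150318185306
```

```bash
python3 - <<'E'
from h import *
w=cam("wrist");cv2.imwrite("pics/w10.png",w["frame"][:,:,::-1])
c=cam("scene");crop(c,(200,140,360,260),5,"pics/s10.png")
c=cam("top");crop(c,(320,120,470,240),5,"pics/t10.png")
E
```

```text
(no output)
```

View pics/w10.png

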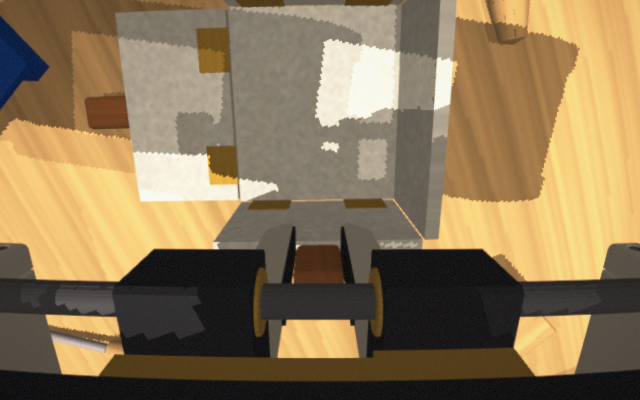

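View pics/s10.png

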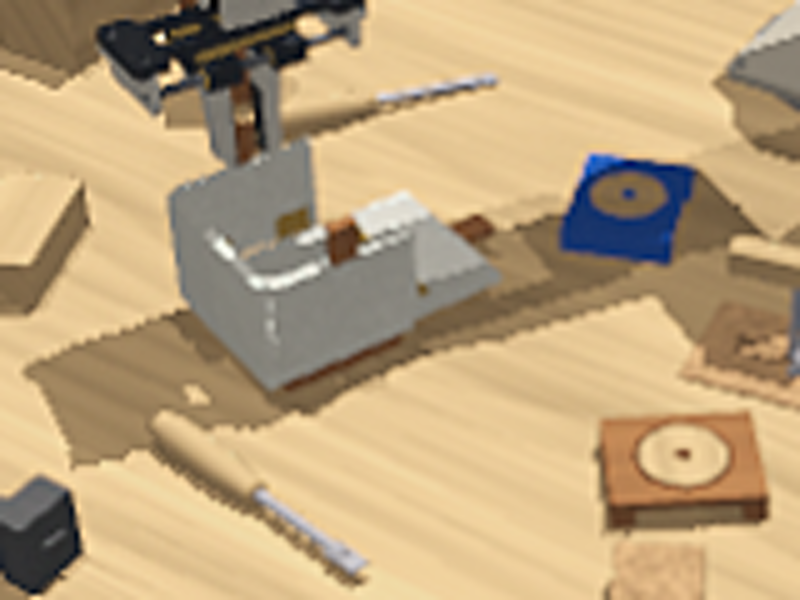

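```bash
python3 - <<'E'
from h import *
w=cam("wrist")
crop(w,(200,190,440,260),3.3,"pics/w11.png")
C=np.array([.6022,-.2002]);a=np.radians(-21.5);ex=np.array([np.cos(a),np.sin(a)]);ey=np.array([-ex[1],ex[0]])
pt=lambda x,y,z:np.r_[C+x*ex+y*ey,z]
for th in (1.57,1.45,1.3):
  y=-.07-.08*np.cos(th);z=.03+.08*np.sin(th)
  yo=y-.008*np.sin(th);zo=z-.008*np.cos(th)
  print(th,proj(w,[pt(-.06,y,z),pt(.06,y,z),pt(-.06,yo,zo),pt(-.06,-.07,.03),pt(.06,-.07,.03),pt(-.06,.07,.03)]).round(0).tolist())
E
```

```text
1.57 [[213.0, 244.0], [425.0, 243.0], [214.0, 256.0], [242.0, 202.0], [394.0, 201.0], [231.0, 9.0]]
1.45 [[215.0, 259.0], [423.0, 258.0], [216.0, 270.0], [242.0, 202.0], [394.0, 201.0], [231.0, 9.0]]
1.3 [[218.0, 275.0], [420.0, 274.0], [220.0, 284.0], [242.0, 202.0], [394.0, 201.0], [231.0, 9.0]]
```

View pics/w11.png

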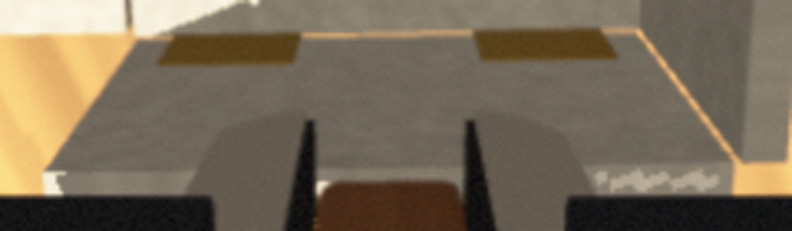

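```bash
python3 - <<'E'
from h import *
legs([(.5793,-.2582,.222,68.5),(.55,-.16,.26,85),(.51,-.06,.27,101),(.47,.04,.27,101),(.43,.13,.26,101)])
E
```

```text
t 10.8 at [ 0.5793 -0.2582  0.1221] yaw 68.41 q6 -0.12 F [ -0.4 -14.6  -2.6] op 0.0235
-> (0.5793, -0.2582, 0.222, 68.5) d [-0.006, 0.008, -0.999] r [0.0025, 0.0017, -0.0005] rows>=2.0 
-> (0.55, -0.16, 0.26, 85) d [0.806, -0.633, -0.38] r [0.0, 0.0, -0.0917] rows>=2.2 
-> (0.51, -0.06, 0.27, 101) d [0.961, -0.486, -0.1] r [0.0, 0.0, -0.0889] rows>=2.2 
-> (0.47, 0.04, 0.27, 101) d [1.058, -0.202, 0.0] r [0.0, 0.0, 0.0] rows>=2.2 BIG
-> (0.43, 0.13, 0.26, 101) d [0.96, -0.221, 0.1] r [0.0, 0.0, 0.0] rows>=2.0
```

Emit:
{"name": "move_arm", "arguments": {"series": [[0,0,0,0,0,0,0],[0,0,0,0,0,0,0],[0,0,0,0,0,0,0],[0,0,-0.4,0,0,0,0],[0,0,-0.9,0,0,0,0],[0,0,-1,0,0,0,0],[0,0,-1,0,0,0,0]]}}

```text
t: 11.5
tool_pos: [0.5796, -0.2547, 0.2226]
orientation: [2.591, 1.765, 0.006]
force: [-0.4, -0.1, -0.4]
opening: 0.0466
```

Emit:
{"name": "move_arm", "arguments": {"series": [[0.3,-0.2,-0.38,0,0,-0.04,0],[0.8,-0.6,-0.38,0,0,-0.09,0],[0.8,-0.63,-0.38,0,0,-0.09,0]]}}

```text
t: 11.8
tool_pos: [0.5476, -0.1532, 0.2558]
orientation: [-2.313, -2.124, -0.001]
force: [0.0, 0.0, -0.9]
opening: 0.0462
```

Emit:
{"name": "move_arm", "arguments": {"series": [[0.4,-0.2,-0.1,0,0,-0.04,0.2],[0.96,-0.49,-0.1,0,0,-0.09,0.2],[0.96,-0.49,-0.1,0,0,-0.09,0.2]]}}

```text
t: 12.1
tool_pos: [0.5064, -0.0527, 0.2648]
orientation: [-1.99, -2.428, -0.0]
force: [0.4, 0.1, 0.3]
opening: 0.0555
```

Emit:
{"name": "move_arm", "arguments": {"series": [[0.5,-0.1,0,0,0,0,0.2],[1,-0.2,0,0,0,0,0.2],[1,-0.2,0,0,0,0,0.2]]}}

```text
t: 12.4
tool_pos: [0.4677, 0.0421, 0.2649]
orientation: [-1.995, -2.423, 0.0]
force: [0.7, -0.9, -0.9]
opening: 0.0556
```

Emit:
{"name": "move_arm", "arguments": {"series": [[0.5,-0.1,0,0,0,0,0.2],[1,-0.22,0,0,0,0,0.2],[1,-0.22,0,0,0,0,0.2],[1,-0.22,0,0,0,0,0.2]]}}

```text
t: 12.8
tool_pos: [0.4289, 0.1323, 0.2652]
orientation: [-1.998, -2.424, 0.002]
force: [-0.2, -0.3, -0.8]
opening: 0.0558
```

```bash
python3 - <<'E'
from h import *
import pickle
legs([])
w=cam("wrist");pickle.dump(w,open("w12.pkl","wb"));cv2.imwrite("pics/w12.png",w["frame"][:,:,::-1])
t=cam("top");pickle.dump(t,open("t12.pkl","wb"));crop(t,(130,110,460,310),2.4,"pics/t12.png")
E
```

```text
t 12.8 at [0.4289 0.1323 0.2652] yaw 101.0 q6 -0.01 F [-0.2 -0.3 -0.8] op 0.0558
```

View pics/w12.png

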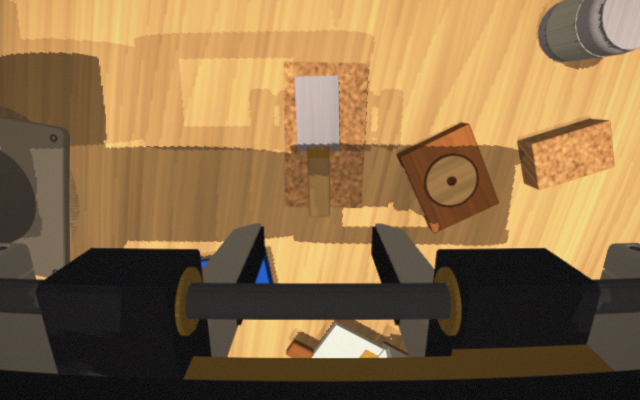

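View pics/t12.png

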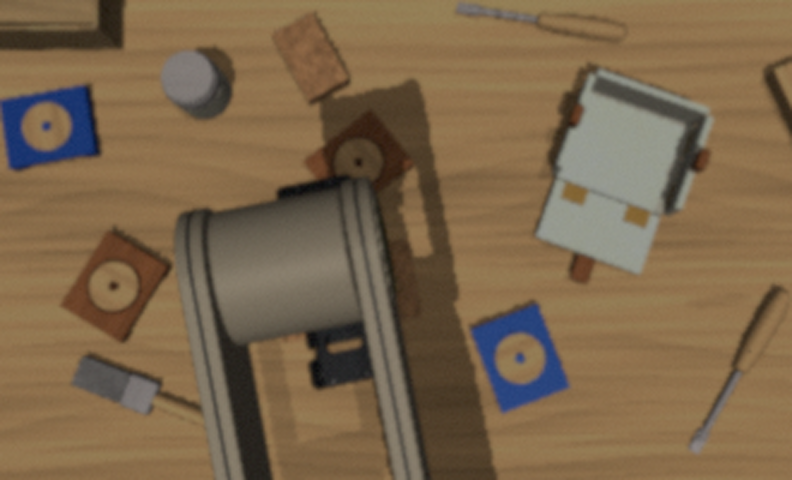

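```bash
python3 - <<'E'
from h import *
import pickle
w=pickle.load(open("w12.pkl","rb"))
crop(w,(270,50,520,240),3.1,"pics/w12c.png")
def q(nm,L,z):
    P=onz(w,L,z)[:,:2];e=np.diff(np.r_[P,P[:1]],axis=0);print(nm,P.round(4).tolist(),"mean",P.mean(0).round(4),"len",np.linalg.norm(e,axis=1).round(4),"ang",np.degrees(np.arctan2(e[:,1],e[:,0])).round(1))
q("handle",[(308,216),(330,216),(329,150),(308,150)],.095)
q("blade",[(297,150),(340,150),(338,76),(296,78)],.006)
q("A",[(467,124),(498,204),(435,232),(397,154)],.024)
t=pickle.load(open("t12.pkl","rb"))
f=lambda L:[(130+x/2.4,110+y/2.4) for x,y in L]
P=onz(t,f([(113,230),(169,266),(124,341),(61,303)]),.024)[:,:2];print(P.round(3).tolist(),P.mean(0))
E
```

```text
handle [[0.4271, 0.0849], [0.4494, 0.0893], [0.4347, 0.1565], [0.4144, 0.1525]] mean [0.4314 0.1208] len [0.0228 0.0688 0.0207 0.0687] ang [  11.   102.4 -169.   -79.4]
blade [[0.4008, 0.1367], [0.4534, 0.1469], [0.4329, 0.2331], [0.3843, 0.2213]] mean [0.4179 0.1845] len [0.0536 0.0885 0.05   0.0862] ang [  11.   103.4 -166.4  -79. ]
A [[0.5932, 0.209], [0.6622, 0.1213], [0.5932, 0.0698], [0.52, 0.1578]] mean [0.5921 0.1395] len [0.1115 0.0861 0.1145 0.0893] ang [ -51.8 -143.3  129.7   34.9]
[[0.509, 0.447], [0.462, 0.376], [0.369, 0.43], [0.418, 0.51]] [0.43942176 0.44100437]
```

View pics/w12c.png

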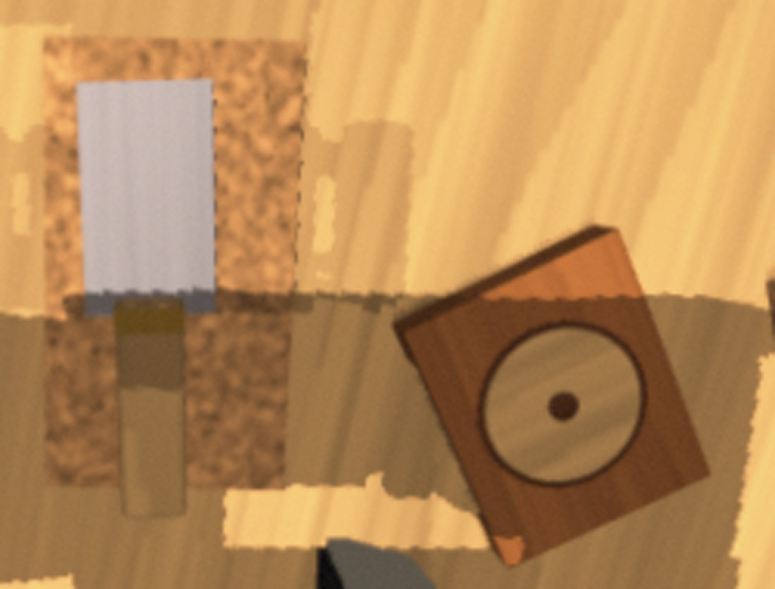

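```bash
python3 - <<'E'
from h import *
legs([(.4312,.121,.165,101.8),(.4312,.121,.066,101.8)])
E
```

```text
t 12.9 at [0.4296 0.1308 0.2655] yaw 100.83 q6 -0.01 F [ 0.   0.2 -0.2] op 0.0556
-> (0.4312, 0.121, 0.165, 101.8) d [-0.099, -0.002, 1.005] r [-0.0004, 0.0002, -0.0054] rows>=2.0 BIG
-> (0.4312, 0.121, 0.066, 101.8) d [0.0, 0.0, 0.99] r [0.0, 0.0, 0.0] rows>=2.0
```

Emit:
{"name": "move_arm", "arguments": {"series": [[-0.1,0,0.4,0,0,-0.005,0.2],[-0.1,0,0.9,0,0,-0.005,0.2],[-0.1,0,1,0,0,-0.005,0.2],[-0.1,0,1,0,0,-0.005,0.2]]}}

```text
t: 13.3
tool_pos: [0.4299, 0.1207, 0.1645]
orientation: [-1.982, -2.433, 0.006]
force: [0.3, 0.5, 1.1]
opening: 0.0559
```

```bash
python3 - <<'E'
from h import *
legs([(.4312,.121,.065,101.8)])
w=cam("wrist");cv2.imwrite("pics/w13.png",w["frame"][:,:,::-1])
E
```

```text
t 13.3 at [0.4299 0.1207 0.1645] yaw 101.65 q6 -0.04 F [0.3 0.5 1.1] op 0.0559
-> (0.4312, 0.121, 0.065, 101.8) d [0.001, 0.018, 0.995] r [-0.0016, -0.0, -0.0008] rows>=2.0
```

View pics/w13.png

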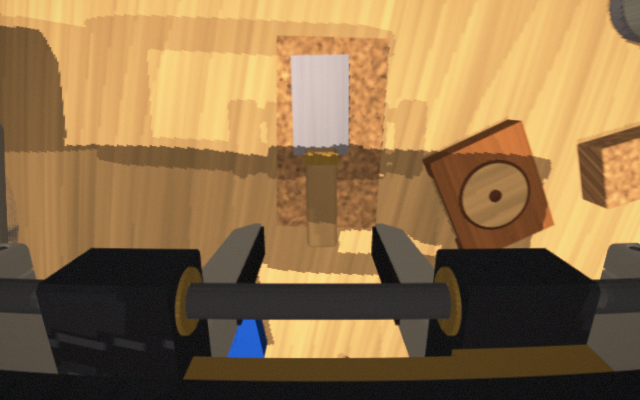

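Emit:
{"name": "move_arm", "arguments": {"series": [[0,0.02,0.4,0,0,0,0.2],[0,0.02,0.8,0,0,0,0.2],[0,0.02,0.98,0,0,0,0.2],[0,0.02,0.98,0,0,0,-0.2],[0,0.02,0.98,0,0,0,-1],[0,0.02,0.98,0,0,0,-1],[0,0.02,0.98,0,0,0,-1],[0,0.02,0.98,0,0,0,-1]], "squeeze": 55}}

```text
t: 14.15
tool_pos: [0.434, 0.1226, 0.0697]
orientation: [1.981, 2.437, 0.002]
force: [1.3, -1.1, 6.4]
opening: 0.0217
```

```bash
python3 - <<'E'
from h import *
legs([])
w=cam("wrist");cv2.imwrite("pics/w14.png",w["frame"][:,:,::-1])
E
```

```text
t 14.15 at [0.434  0.1226 0.0697] yaw 101.79 q6 -0.04 F [ 1.3 -1.1  6.4] op 0.0217
```

View pics/w14.png

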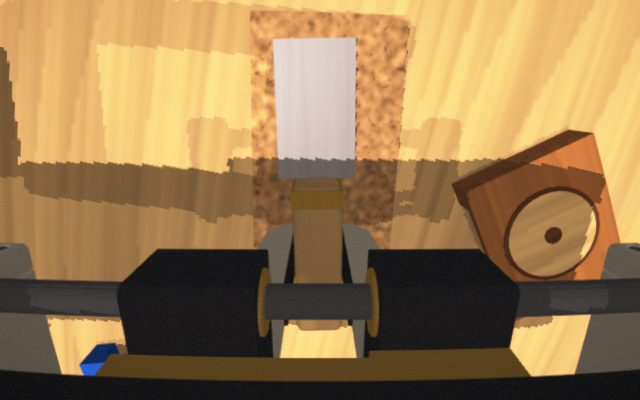

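Emit:
{"name": "move_arm", "arguments": {"series": [[0,0,-0.3,0,0,0,-1],[0,0,-0.6,0,0,0,-1],[0,0,-0.6,0,0,0,-1],[0,0,-0.6,0,0,0,-1]]}}

```text
t: 14.6
tool_pos: [0.4335, 0.1226, 0.1286]
orientation: [1.981, 2.437, 0.002]
force: [-1.1, -0.2, -2.3]
opening: 0.0219
```

```bash
python3 - <<'E'
from h import *
legs([])
w=cam("wrist");cv2.imwrite("pics/w15.png",w["frame"][:,:,::-1])
c=cam("scene");crop(c,(300,150,460,270),5,"pics/s15.png")
legs([])
import pickle;pickle.dump((w,c,read_state()),open("c15.pkl","wb"))
E
```

```text
t 14.6 at [0.4335 0.1226 0.1286] yaw 101.79 q6 -0.04 F [-1.1 -0.2 -2.3] op 0.0219
t 14.7 at [0.4321 0.1223 0.1268] yaw 101.79 q6 -0.04 F [ 1.1  0.1 -3. ] op 0.0218
```

View pics/w15.png

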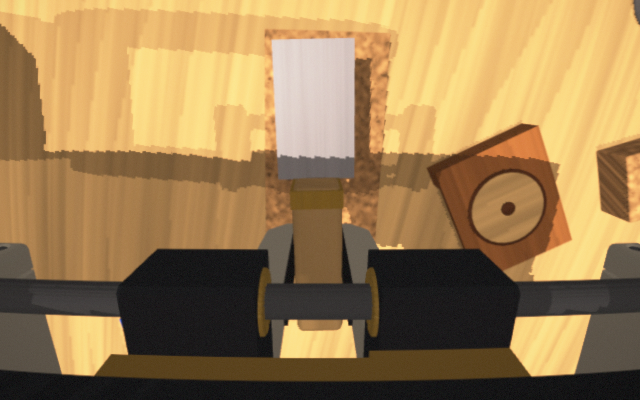

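View pics/s15.png

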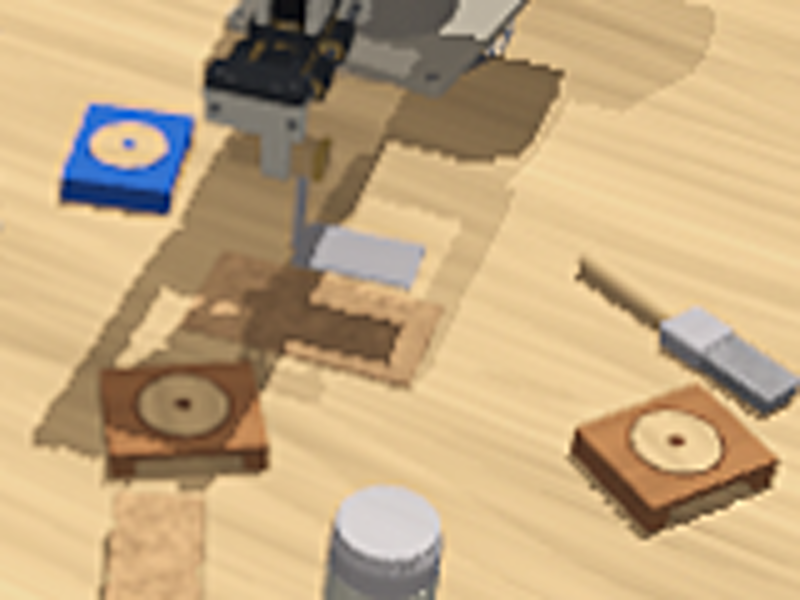

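```bash
python3 - <<'E'
from h import *
import pickle
w,c,s=pickle.load(open("c15.pkl","rb"))
crop(w,(255,20,375,190),3.5,"pics/w15c.png")
f=w["frame"].astype(int)
m=((f.max(2)-f.min(2)<25)&(f.mean(2)>75)).astype(np.uint8);m[:, :255]=0;m[:,375:]=0;m[190:]=0;m[:20]=0
cn=max(cv2.findContours(m,0,2)[0],key=cv2.contourArea);print(cv2.boundingRect(cn),cv2.approxPolyDP(cn,4,True).reshape(-1,2).tolist())
E
```

```text
(272, 39, 82, 140) [[352, 40], [272, 41], [279, 178], [353, 176]]
```

View pics/w15c.png

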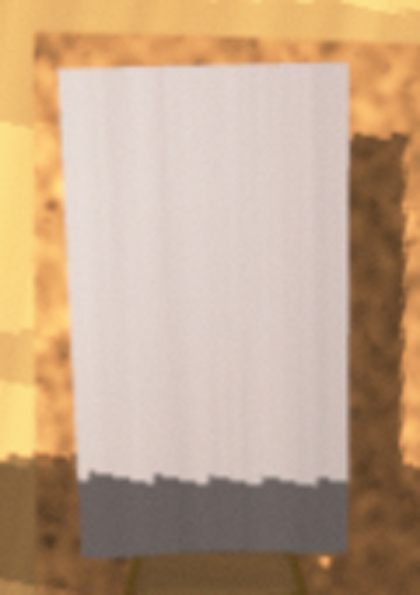

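```bash
python3 - <<'E'
from h import *
import pickle
w,c,s=pickle.load(open("c15.pkl","rb"))
O=np.array([[45,26,0],[45,-26,0],[-45,-26,0],[-45,26,0]],float)/1e3
I=np.array([[272.1,40],[355,38.3],[354.1,177.7],[278.4,178.6]])
ok,rv,tv=cv2.solvePnP(O,I,w["K"],np.array([w["k1"],0,0,0,0.]),flags=cv2.SOLVEPNP_IPPE)
Rm,t=pose(w);Rw=Rm.T@cv2.Rodrigues(rv)[0];p=Rm.T@(tv.ravel()-t)
print("world",p,Rw.round(3))
Rt=R.from_rotvec(s["orientation"]).as_matrix()
print("tool",Rt.T@(p-s["tool_pos"]),(Rt.T@Rw).round(3), s["tool_pos"])
E
```

```text
world [0.41843387 0.18367554 0.06587396] [[-0.221 -0.975  0.001]
 [ 0.972 -0.22  -0.081]
 [ 0.079 -0.017  0.997]]
tool [ 0.06285231 -0.00071668  0.06097842] [[ 0.997 -0.016 -0.079]
 [-0.018 -1.    -0.018]
 [-0.079  0.019 -0.997]] [0.43211092 0.1223197  0.12684685]
```

```bash
python3 - <<'E'
from h import *
import pickle
w,c,s=pickle.load(open("c15.pkl","rb"))
print(onz(w,[(508,209)],.024)); w12=pickle.load(open("w12.pkl","rb")); print(onz(w12,[(451.6,180.6)],.024))
for yaw in (38.3,):
  u=np.array([np.cos(np.radians(yaw)),np.sin(np.radians(yaw))]);A=np.array([.592,.138])
  pre=A-u*(.0635+.115); fin=A-u*.0615
  print(pre,fin)
  legs([(*pre.round(4),.17,yaw),(*pre.round(4),.0705,yaw),(*fin.round(4),.0705,yaw)])
E
```

```text
[[0.59458454 0.13844836 0.024     ]]
[[0.59462137 0.13899708 0.024     ]]
[0.45191742 0.02736944] [0.54373625 0.09988359]
t 14.7 at [0.4321 0.1223 0.1268] yaw 101.79 q6 -0.04 F [ 1.1  0.1 -3. ] op 0.0218
-> (np.float64(0.4519), np.float64(0.0274), 0.17, 38.3) d [-0.97, -0.001, -0.432] r [-0.0006, 0.0004, 0.3527] rows>=7.4 
-> (np.float64(0.4519), np.float64(0.0274), 0.0705, 38.3) d [0.0, 0.0, 0.995] r [0.0, 0.0, 0.0] rows>=2.0 
-> (np.float64(0.5437), np.float64(0.0999), 0.0705, 38.3) d [1.17, -0.0, 0.0] r [0.0, 0.0, 0.0] rows>=2.3 BIG
```

Emit:
{"name": "move_arm", "arguments": {"series": [[-0.2,0,-0.2,0,0,0.045,-1],[-0.4,0,-0.43,0,0,0.09,-1],[-0.6,0,-0.43,0,0,0.135,-1],[-0.97,0,-0.43,0,0,0.18,-1],[-0.97,0,-0.43,0,0,0.225,-1],[-0.97,0,-0.43,0,0,0.27,-1],[-0.97,0,-0.43,0,0,0.315,-1],[-0.97,0,-0.43,0,0,0.353,-1]]}}

```text
t: 15.5
tool_pos: [0.4517, 0.0274, 0.1693]
orientation: [-2.97, -1.02, 0.005]
force: [-0.0, -0.3, -1.8]
opening: 0.0212
```

Emit:
{"name": "move_arm", "arguments": {"series": [[0,0,0.4,0,0,0,-1],[0,0,0.5,0,0,0,-1],[0,0,0.5,0,0,0,-1]]}}

```text
t: 15.8
tool_pos: [0.4499, 0.0277, 0.1179]
orientation: [-2.965, -1.029, 0.011]
force: [0.3, -0.3, -1.8]
opening: 0.022
```

```bash
python3 - <<'E'
from h import *
import pickle
legs([(.452,.0275,.0705,38.3)])
w=cam("wrist");cv2.imwrite("pics/w16.png",w["frame"][:,:,::-1]);pickle.dump(w,open("w16.pkl","wb"))
legs([(.452,.0275,.0705,38.3)])
E
```

```text
t 15.8 at [0.4499 0.0277 0.1179] yaw 38.28 q6 0.85 F [ 0.3 -0.3 -1.8] op 0.022
-> (0.452, 0.0275, 0.0705, 38.3) d [0.018, 0.017, 0.474] r [-0.0016, 0.0018, -0.0001] rows>=0.9 
t 15.85 at [0.4514 0.0277 0.1199] yaw 38.28 q6 0.85 F [ 0.8 -0.9 -1.4] op 0.0215
-> (0.452, 0.0275, 0.0705, 38.3) d [0.005, 0.006, 0.494] r [-0.0009, 0.001, -0.0001] rows>=1.0
```

View pics/w16.png

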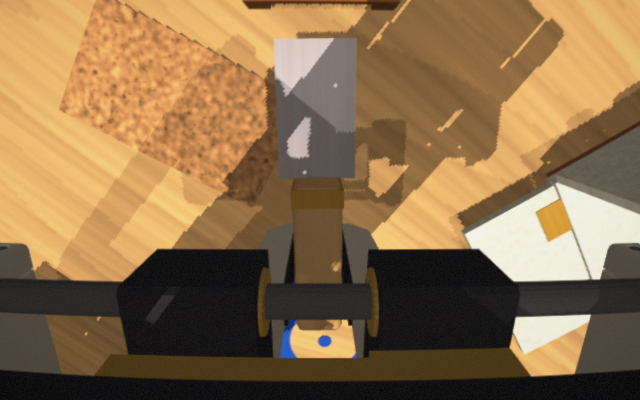

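Emit:
{"name": "move_arm", "arguments": {"series": [[0,0,0.25,0,0,0,-1],[0,0,0.4,0,0,0,-1],[0,0,0.49,0,0,0,-1],[0,0,0.49,0,0,0,-1],[0,0,0.49,0,0,0,-1]]}}

```text
t: 16.35
tool_pos: [0.4536, 0.0275, 0.0734]
orientation: [2.968, 1.029, 0.002]
force: [0.5, 0.9, -1.8]
opening: 0.0214
```

```bash
python3 - <<'E'
from h import *
import pickle
w=cam("wrist");cv2.imwrite("pics/w17.png",w["frame"][:,:,::-1])
c=cam("scene");crop(c,(280,150,440,270),5,"pics/s17.png")
legs([(.5445,.1005,.0705,38.3)])
E
```

```text
t 16.45 at [0.4539 0.0275 0.0737] yaw 38.25 q6 0.85 F [-0.4 -0.  -2.3] op 0.0214
-> (0.5445, 0.1005, 0.0705, 38.3) d [1.163, -0.013, 0.034] r [0.0004, -0.0005, -0.0003] rows>=2.3 BIG
```

View pics/w17.png

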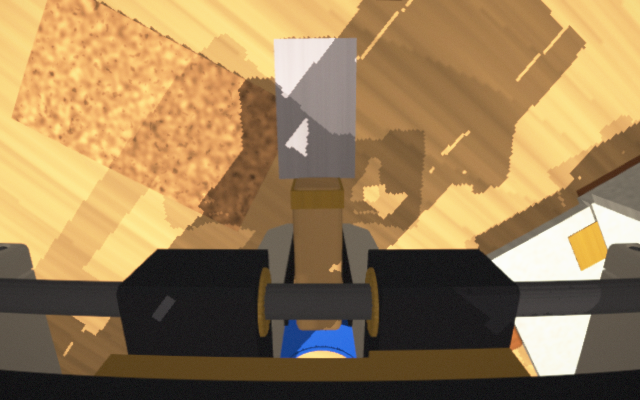

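View pics/s17.png

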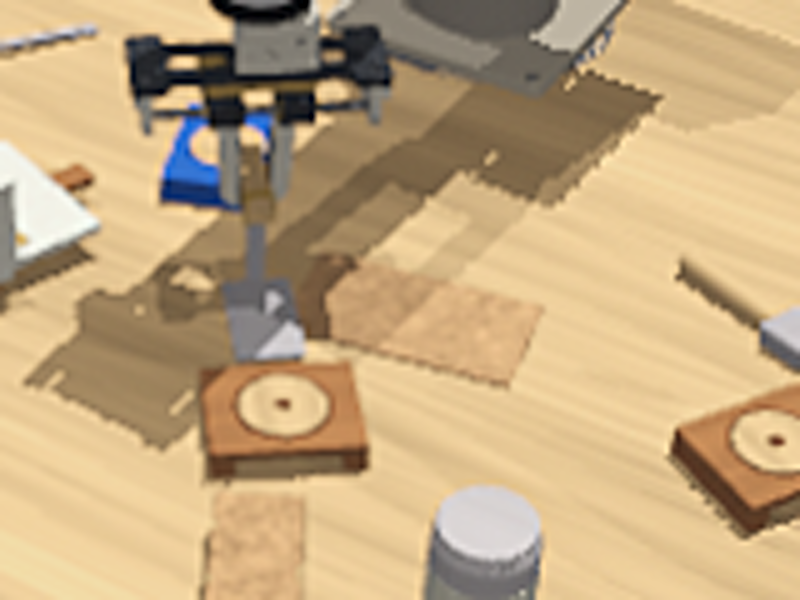

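```bash
python3 - <<'E'
from h import *
c=cam("scene")
crop(c,(310,190,370,250),12,"pics/s17c.png")
u=np.array([np.cos(np.radians(38.3)),np.sin(np.radians(38.3))]);v=np.array([-u[1],u[0]])
s,p,_,_=cur()
for z in (.003,.008,.013,.018):
    print(z,((proj(c,[np.r_[p[:2]+.1085*u+.026*k*v,z] for k in (1,-1)]+[np.r_[p[:2]+.0185*u+.026*k*v,z] for k in (1,-1)])-[310,190])*12).round().tolist())
A=np.array([.5935,.1388])
print(((proj(c,[np.r_[A+.045*a*u+.055*b*v,.024] for a,b in ((1,1),(1,-1),(-1,-1),(-1,1))])-[310,190])*12).round().tolist())
E
```

```text
0.003 [[370.0, 381.0], [201.0, 391.0], [331.0, 198.0], [169.0, 207.0]]
0.008 [[370.0, 369.0], [201.0, 379.0], [331.0, 186.0], [169.0, 195.0]]
0.013 [[371.0, 356.0], [201.0, 366.0], [332.0, 173.0], [169.0, 183.0]]
0.018 [[371.0, 344.0], [201.0, 354.0], [332.0, 161.0], [170.0, 170.0]]
[[531.0, 581.0], [148.0, 605.0], [117.0, 399.0], [482.0, 377.0]]
```

View pics/s17c.png

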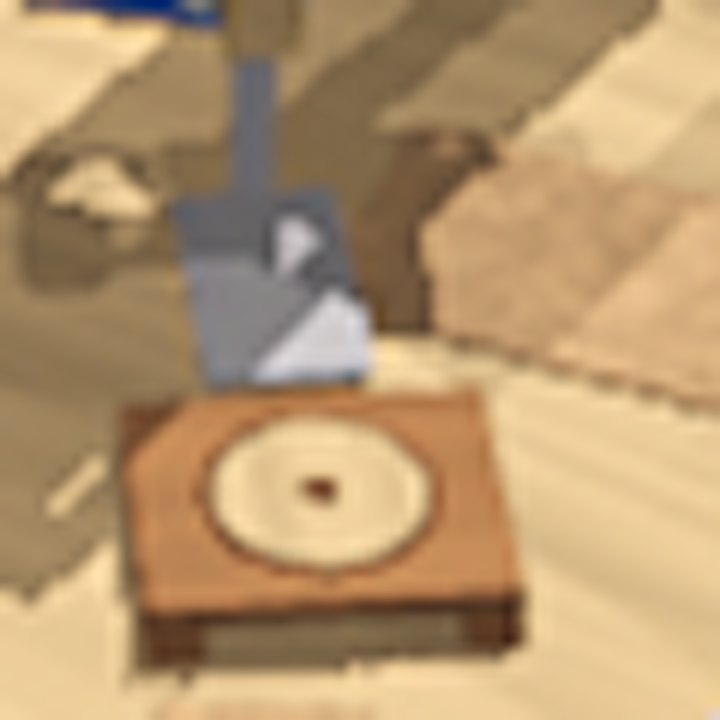

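Emit:
{"name": "move_arm", "arguments": {"series": [[0.15,-0.015,0,0,0,0,-1],[0.3,-0.015,0,0,0,0,-1],[0.45,-0.015,0,0,0,0,-1],[0.6,-0.015,0,0,0,0,-1],[0.75,-0.015,0,0,0,0,-1],[0.9,-0.015,0,0,0,0,-1],[0.9,-0.015,0,0,0,0,-1]]}}

```text
t: 17.2
tool_pos: [0.5243, 0.0853, 0.0733]
orientation: [2.968, 1.03, 0.003]
force: [0.3, 0.7, -2.3]
opening: 0.0216
```

```bash
python3 - <<'E'
from h import *
import pickle
w=cam("wrist");cv2.imwrite("pics/w18.png",w["frame"][:,:,::-1])
c=cam("scene");crop(c,(310,180,380,250),10,"pics/s18.png")
legs([(.5445,.1005,.0705,38.3)])
E
```

```text
t 17.3 at [0.5227 0.0844 0.0727] yaw 38.28 q6 0.97 F [-0.   1.  -1.5] op 0.0215
-> (0.5445, 0.1005, 0.0705, 38.3) d [0.271, 0.008, 0.021] r [0.0001, 0.0, -0.0001] rows>=0.5
```

View pics/w18.png

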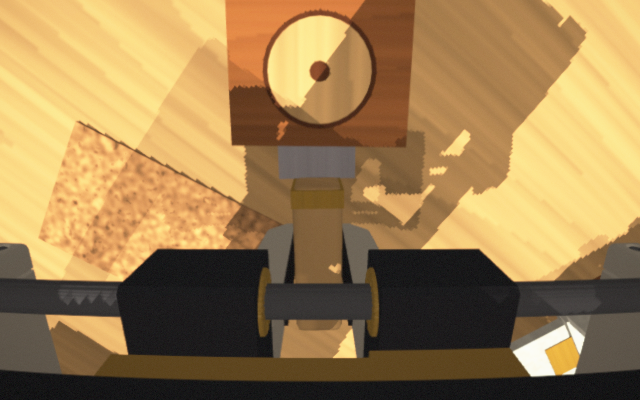

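View pics/s18.png

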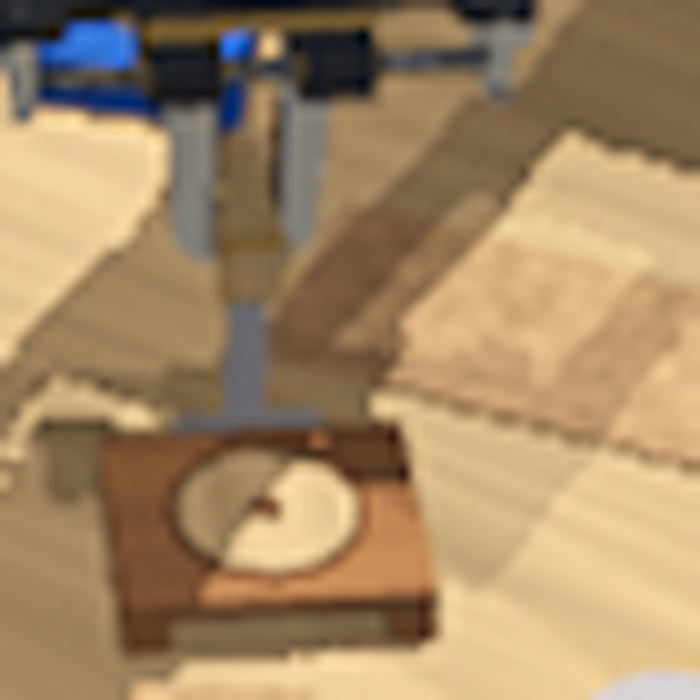

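```bash
python3 - <<'E'
from h import *
w=cam("wrist");s,p,Rt,y=cur()
for uv,z in [((320,71),.024),((232,146),.024),((407,146),.024),((228,0),.024),((414,0),.024)]:
    q=onz(w,[uv],z)[0];print(uv,(Rt.T@(q-p)).round(4),q.round(4))
E
```

```text
(320, 71) [0.0876 0.0006 0.0484] [0.5914 0.1379 0.024 ]
(232, 146) [ 0.0425 -0.0549  0.0485] [0.5217 0.1536 0.024 ]
(407, 146) [0.0426 0.0556 0.0485] [0.5902 0.0669 0.024 ]
(228, 0) [ 0.1275 -0.0527  0.0484] [0.5898 0.2045 0.024 ]
(414, 0) [0.1276 0.0549 0.0484] [0.6565 0.1201 0.024 ]
```

Emit:
{"name": "move_arm", "arguments": {"series": [[0.1,0,0,0,0,0,-1],[0.2,0,0,0,0,0,-1],[0.2,0,0,0,0,0,-1],[0.2,0,-0.05,0,0,0,-1],[0.2,0,-0.1,0,0,0,-1],[0.2,0,-0.15,0,0,0,-1],[0.2,0,-0.2,0,0,0,-1],[0.2,0,-0.2,0,0,0,-1]]}}

```text
t: 18.15
tool_pos: [0.539, 0.0968, 0.0935]
orientation: [2.968, 1.029, 0.003]
force: [0.7, 0.4, -3.8]
opening: 0.0216
```

```bash
python3 - <<'E'
from h import *
w=cam("wrist");cv2.imwrite("pics/w19.png",w["frame"][:,:,::-1])
c=cam("scene");crop(c,(310,180,380,250),10,"pics/s19.png")
legs([])
E
```

```text
t 18.25 at [0.5385 0.0968 0.0926] yaw 38.24 q6 0.99 F [-0.4 -0.2 -3.1] op 0.0215
```

View pics/w19.png

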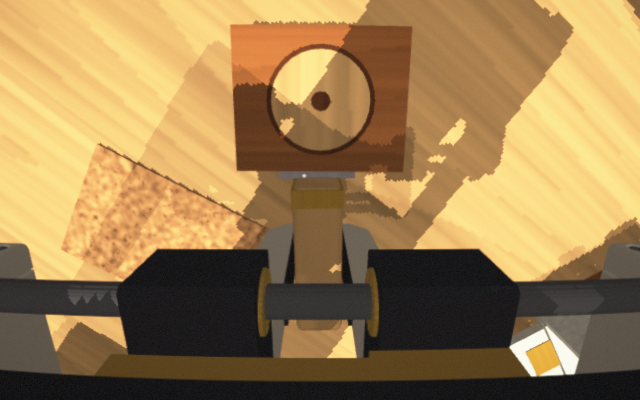

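View pics/s19.png

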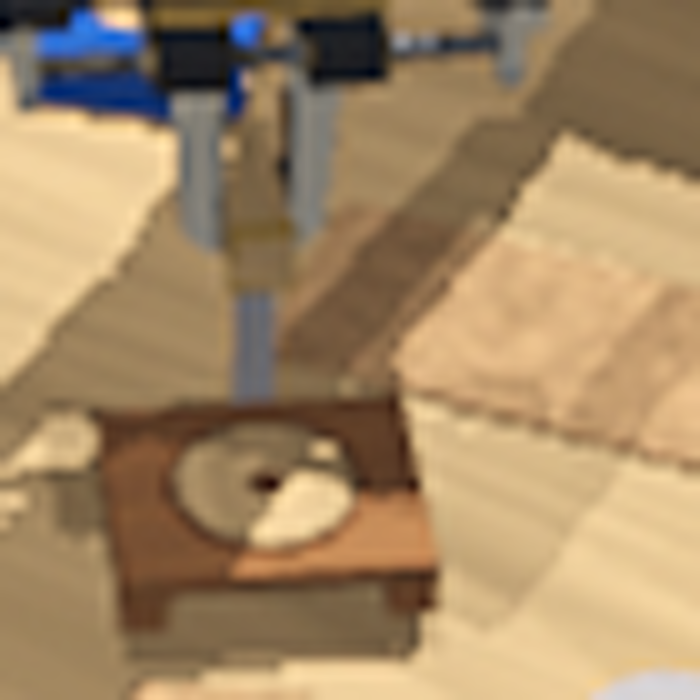

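```bash
python3 - <<'E'
from h import *
legs([(.5385,.0968,.19,38.2),(.53,.05,.255,20),(.53,-.03,.255,-2),(.53,-.11,.255,-21.5),(.5399,-.1756,.255,-21.5)])
E
```

```text
t 18.25 at [0.5385 0.0968 0.0926] yaw 38.24 q6 0.99 F [-0.4 -0.2 -3.1] op 0.0215
-> (0.5385, 0.0968, 0.19, 38.2) d [0.001, 0.0, -0.974] r [0.0001, -0.0001, 0.0002] rows>=1.9 
-> (0.53, 0.05, 0.255, 20) d [-0.356, 0.315, -0.65] r [0.0, 0.0, 0.1011] rows>=2.1 
-> (0.53, -0.03, 0.255, -2) d [-0.274, 0.752, 0.0] r [0.0, 0.0, 0.1222] rows>=2.6 
-> (0.53, -0.11, 0.255, -21.5) d [0.028, 0.8, 0.0] r [0.0, 0.0, 0.1083] rows>=2.3 
-> (0.5399, -0.1756, 0.255, -21.5) d [0.333, 0.574, 0.0] r [0.0, 0.0, 0.0] rows>=1.3
```

Emit:
{"name": "move_arm", "arguments": {"series": [[0,0,-0.12,0,0,0,-1],[0,0,-0.32,0,0,0,-1],[0,0,-0.52,0,0,0,-1],[0,0,-0.72,0,0,0,-1],[0,0,-0.9,0,0,0,-1],[0,0,-0.97,0,0,0,-1]]}}

```text
t: 18.85
tool_pos: [0.5396, 0.0969, 0.1923]
orientation: [2.967, 1.029, 0.006]
force: [-0.1, -0.3, -2.8]
opening: 0.0223
```

Emit:
{"name": "move_arm", "arguments": {"series": [[-0.03,0.03,-0.06,0,0,0.01,-1],[-0.1,0.1,-0.2,0,0,0.03,-1],[-0.18,0.17,-0.35,0,0,0.055,-1],[-0.26,0.24,-0.5,0,0,0.078,-1],[-0.35,0.315,-0.65,0,0,0.1,-1]]}}

```text
t: 19.35
tool_pos: [0.5296, 0.0498, 0.2539]
orientation: [-3.094, -0.545, 0.003]
force: [-0.3, -0.2, -4.4]
opening: 0.0217
```

Emit:
{"name": "move_arm", "arguments": {"series": [[-0.05,0.15,0,0,0,0.024,-1],[-0.1,0.3,0,0,0,0.048,-1],[-0.16,0.45,0,0,0,0.073,-1],[-0.22,0.6,0,0,0,0.098,-1],[-0.27,0.75,0,0,0,0.122,-1]]}}

```text
t: 19.85
tool_pos: [0.5303, -0.0302, 0.2533]
orientation: [-3.141, 0.055, 0.003]
force: [-0.4, 0.4, -3.3]
opening: 0.0217
```

Emit:
{"name": "move_arm", "arguments": {"series": [[0,0.16,0,0,0,0.022,-1],[0,0.32,0,0,0,0.044,-1],[0.01,0.48,0,0,0,0.066,-1],[0.02,0.64,0,0,0,0.088,-1],[0.02,0.76,0,0,0,0.104,-1],[0.03,0.8,0,0,0,0.108,-1]]}}

```text
t: 20.45
tool_pos: [0.5311, -0.1105, 0.2536]
orientation: [3.087, -0.582, -0.002]
force: [0.3, 0.9, -4.1]
opening: 0.0218
```

Emit:
{"name": "move_arm", "arguments": {"series": [[0.05,0.08,0,0,0,0,-1],[0.13,0.22,0,0,0,0,-1],[0.22,0.38,0,0,0,0,-1],[0.3,0.5,0,0,0,0,-1],[0.33,0.57,0,0,0,0,-1],[0.33,0.57,0,0,0,0,-1]]}}

```text
t: 21.05
tool_pos: [0.5417, -0.1758, 0.2541]
orientation: [3.088, -0.579, -0.001]
force: [-0.8, 0.7, -3.4]
opening: 0.0214
```

```bash
python3 - <<'E'
from h import *
import pickle
w=cam("wrist");cv2.imwrite("pics/w20.png",w["frame"][:,:,::-1]);pickle.dump(w,open("w20.pkl","wb"))
c=cam("scene");crop(c,(200,110,320,230),6,"pics/s20.png")
t=cam("top");crop(t,(330,120,450,240),6,"pics/t20.png")
legs([(.5399,-.1756,.255,-21.5)])
E
```

```text
t 21.2 at [ 0.5418 -0.1741  0.2543] yaw -21.15 q6 1.54 F [-0.5  0.2 -3.1] op 0.0216
-> (0.5399, -0.1756, 0.255, -21.5) d [-0.012, 0.021, -0.007] r [-0.0001, 0.0001, 0.002] rows>=0.1
```

View pics/w20.png

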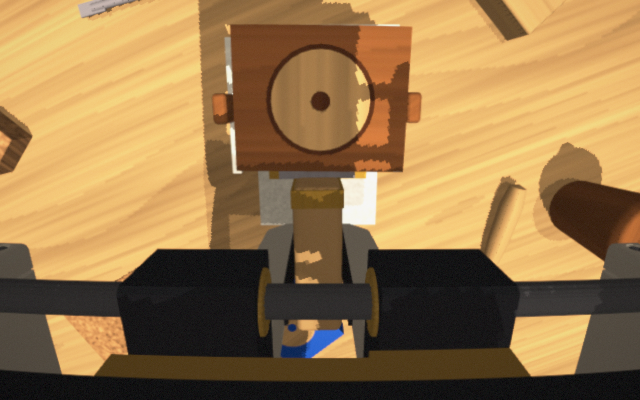

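View pics/s20.png

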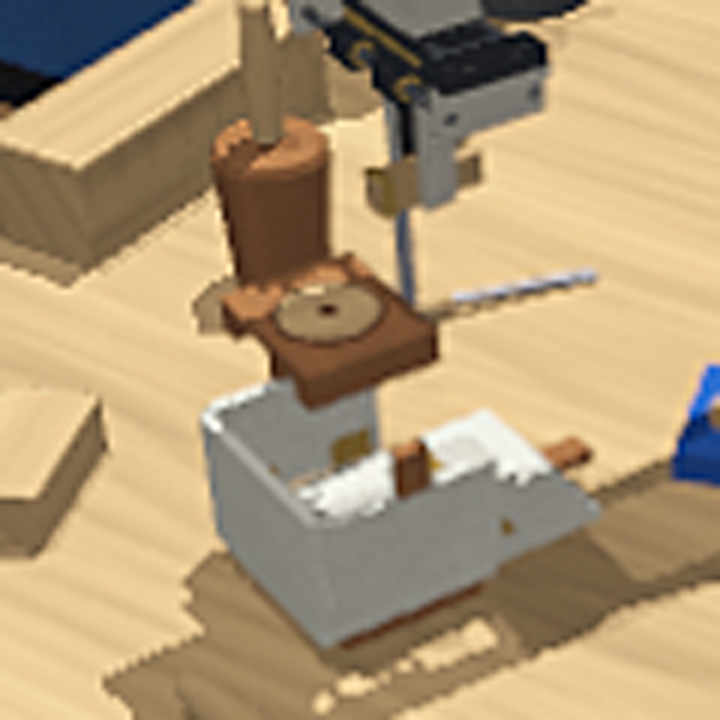

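View pics/t20.png

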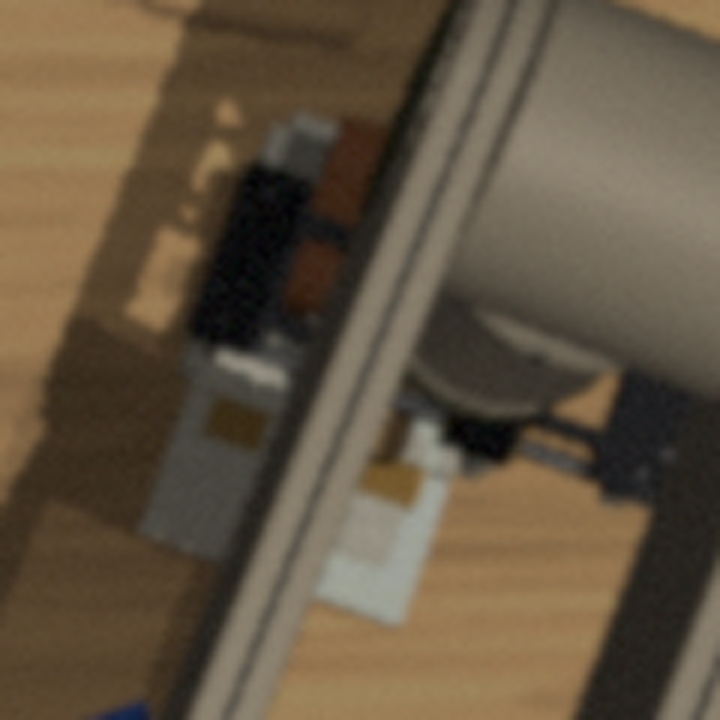

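```bash
python3 - <<'E'
from h import *
import pickle
w=pickle.load(open("w20.pkl","rb"));s,p,Rt,y=cur()
crop(w,(200,10,440,240),3.2,"pics/w20c.png")
a,b=onz(w,[(214,107)],.142)[0],onz(w,[(421,107)],.142)[0];print(a,b,np.linalg.norm(a-b),(a+b)/2)
C=np.array([.6022,-.2002]);an=np.radians(-21.5);ex=np.array([np.cos(an),np.sin(an)]);ey=np.array([-ex[1],ex[0]])
m=((a+b)/2)[:2]-C;print("mid in case",m@ex,m@ey)
r=onz(w,[(320,101)],p[2]-.0535)[0];print("rosette",r,(Rt.T@(r-p)),"case",(r[:2]-C)@ex,(r[:2]-C)@ey)
E
```

```text
[ 0.63164414 -0.12171745  0.142     ] [ 0.57192256 -0.27548324  0.142     ] 0.1649563107590801 [ 0.60178335 -0.19860034  0.142     ]
mid in case -0.000973934335353369 0.001335644702303136
rosette [ 0.60556771 -0.20181122  0.20075304] [0.06950282 0.00287418 0.05347454] case 0.00372389319877971 -0.00026483530017510585
```

View pics/w20c.png

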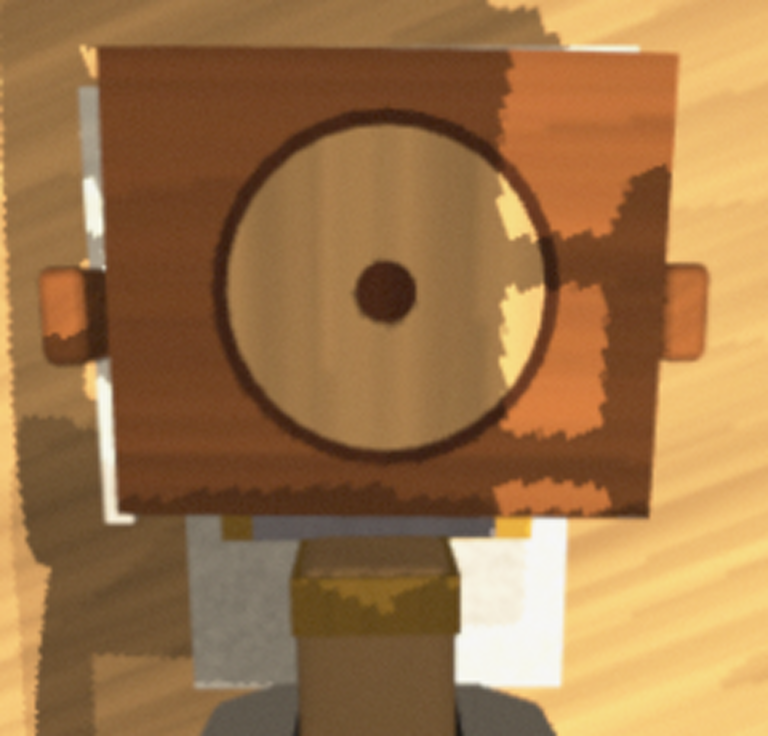

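Emit:
{"name": "move_arm", "arguments": {"series": [[-0.035,-0.01,0.1,0,0,0,-1],[-0.035,-0.01,0.28,0,0,0,-1],[-0.035,-0.01,0.46,0,0,0,-1],[-0.035,-0.01,0.64,0,0,0,-1],[-0.035,-0.01,0.82,0,0,0,-1],[-0.035,-0.01,0.95,0,0,0,-1],[-0.035,-0.01,1,0,0,0,-1],[-0.035,-0.01,1,0,0,0,-1]]}}

```text
t: 22.0
tool_pos: [0.5383, -0.1717, 0.1534]
orientation: [-3.088, 0.576, 0.002]
force: [-0.6, -0.2, -2.7]
opening: 0.0213
```

```bash
python3 - <<'E'
from h import *
import pickle
w=cam("wrist");cv2.imwrite("pics/w21.png",w["frame"][:,:,::-1]);pickle.dump(w,open("w21.pkl","wb"))
c=cam("scene");crop(c,(200,110,320,230),6,"pics/s21.png")
legs([(.539,-.174,.1075,-21.5)])
E
```

```text
t 22.1 at [ 0.5394 -0.1723  0.1552] yaw -21.14 q6 1.54 F [ 0.5 -0.3 -2.9] op 0.0219
-> (0.539, -0.174, 0.1075, -21.5) d [0.002, 0.017, 0.477] r [0.0, -0.0004, 0.002] rows>=1.0
```

View pics/w21.png

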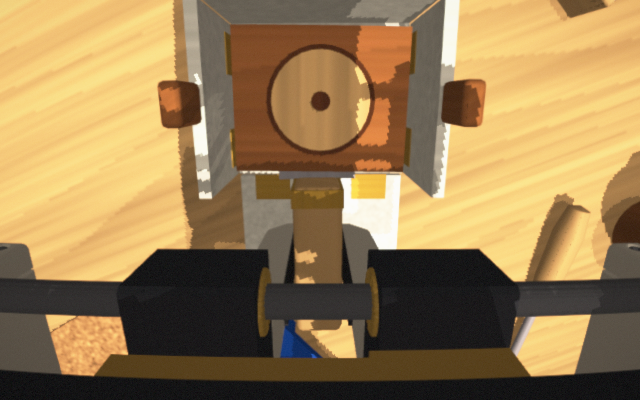

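View pics/s21.png

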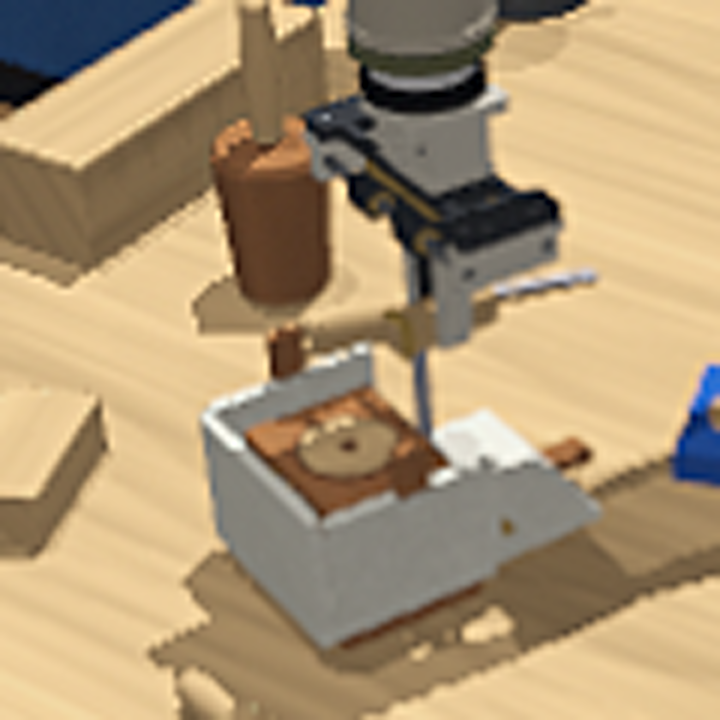

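Emit:
{"name": "move_arm", "arguments": {"series": [[0,0,0.1,0,0,0,-1],[0,0,0.22,0,0,0,-1],[0,0,0.32,0,0,0,-1],[0,0,0.4,0,0,0,-1],[0,0,0.44,0,0,0,-1],[0,0,0.48,0,0,0,-1],[0,0,0.52,0,0,0,-1],[0,0,0.54,0,0,0,-1]]}}

```text
t: 22.9
tool_pos: [0.5391, -0.1723, 0.1003]
orientation: [3.088, -0.577, 0.001]
force: [0.1, 0.8, -2.1]
opening: 0.0219
```

```bash
python3 - <<'E'
from h import *
import pickle
w=cam("wrist");cv2.imwrite("pics/w22.png",w["frame"][:,:,::-1]);pickle.dump(w,open("w22.pkl","wb"))
c=cam("scene");crop(c,(200,110,320,230),6,"pics/s22.png")
legs([])
E
```

```text
t 23.0 at [ 0.539  -0.1722  0.1003] yaw -21.15 q6 1.54 F [ 0.2 -0.6 -3.1] op 0.0219
```

View pics/w22.png

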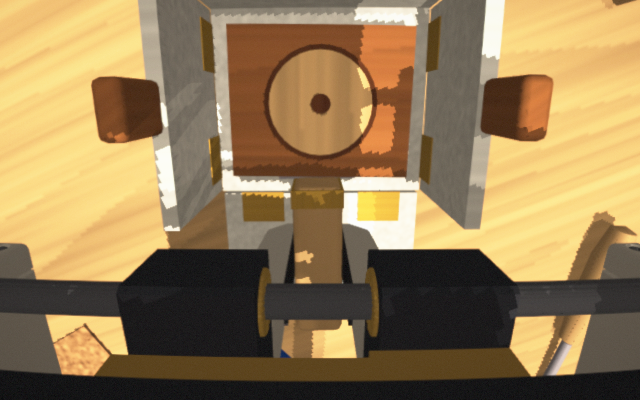

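View pics/s22.png

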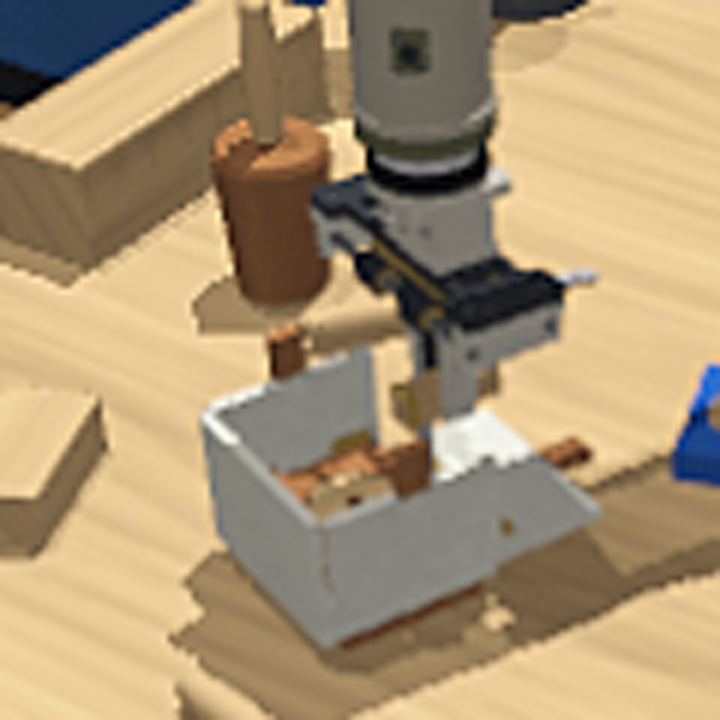

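```bash
python3 - <<'E'
from h import *
import pickle
t=pickle.load(open("t12.pkl","rb"));c=cam("scene")
crop(c,(270,170,320,210),14,"pics/s23.png")
print(tri(c,(299.5,195),t,(353.3,207.9)))
C=np.array([.6019,-.1997]);an=np.radians(-21.5);ex=np.array([np.cos(an),np.sin(an)]);ey=np.array([-ex[1],ex[0]])
for th in (0,.05,.1,.15,.2):
    P=[np.r_[C+(-.06-.08*np.cos(th))*ex+k*ey,.03+.08*np.sin(th)] for k in (.07,-.07)]+[np.r_[C+(-.06-.114*np.cos(th))*ex+k*ey,.03+.114*np.sin(th)] for k in (.012,-.012)]
    print(th,((proj(c,P)-[270,170])*14).round().tolist(),((proj(t,P)-[130,110])*2.4).round().tolist())
w=pickle.load(open("w22.pkl","rb"))
r=onz(w,[(320,104),(227,25),(419,25),(233,176),(408,177)],.054)[:,:2]-C;print(np.c_[r@ex,r@ey].round(4))
E
```

```text
(array([ 0.49580614, -0.08673846,  0.02524666]), np.float64(0.0010250885577535887))
0 [[422.0, 343.0], [155.0, 107.0], [408.0, 202.0], [362.0, 162.0]] [[534.0, 233.0], [639.0, 273.0], [568.0, 275.0], [586.0, 282.0]]
0.05 [[421.0, 332.0], [154.0, 96.0], [407.0, 186.0], [361.0, 146.0]] [[534.0, 233.0], [640.0, 273.0], [569.0, 275.0], [587.0, 282.0]]
0.1 [[420.0, 321.0], [152.0, 85.0], [405.0, 170.0], [359.0, 130.0]] [[534.0, 232.0], [641.0, 272.0], [569.0, 274.0], [587.0, 281.0]]
0.15 [[418.0, 310.0], [150.0, 74.0], [403.0, 154.0], [356.0, 115.0]] [[535.0, 232.0], [641.0, 272.0], [570.0, 274.0], [588.0, 281.0]]
0.2 [[416.0, 299.0], [147.0, 64.0], [399.0, 139.0], [353.0, 100.0]] [[535.0, 231.0], [642.0, 271.0], [571.0, 273.0], [589.0, 280.0]]
[[-0.0012  0.0018]
 [ 0.0436  0.056 ]
 [ 0.0444 -0.0553]
 [-0.0462  0.057 ]
 [-0.0461 -0.0548]]
```

View pics/s23.png

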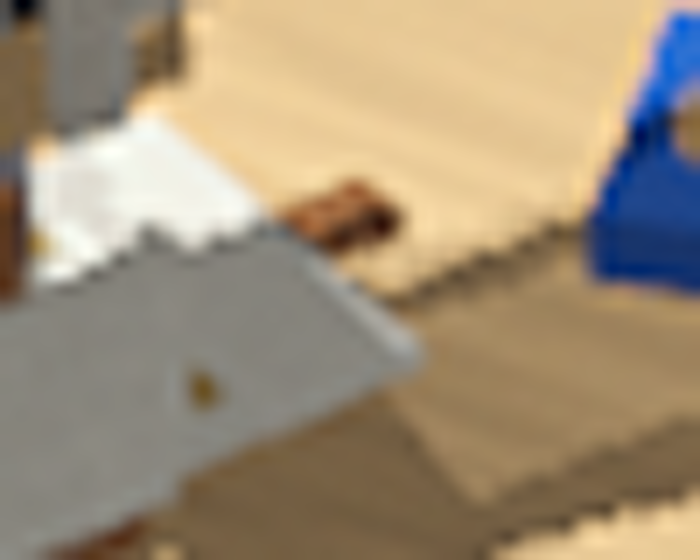

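Emit:
{"name": "move_arm", "arguments": {"series": [[-0.1,0,0,0,0,0,-1],[-0.25,0,0,0,0,0,-1],[-0.4,0,0,0,0,0,-1],[-0.55,0,0,0,0,0,-1],[-0.7,0,0,0,0,0,-1],[-0.85,0,0,0,0,0,-1],[-1,0,0,0,0,0,-1],[-1,0,0,0,0,0,-1]]}}

```text
t: 23.85
tool_pos: [0.4441, -0.1354, 0.1002]
orientation: [-3.088, 0.576, 0.001]
force: [-0.3, 0.3, -1.4]
opening: 0.0212
```

```bash
python3 - <<'E'
from h import *
import pickle
w=cam("wrist");cv2.imwrite("pics/w24.png",w["frame"][:,:,::-1]);pickle.dump(w,open("w24.pkl","wb"))
t=cam("top");crop(t,(130,110,460,310),2.4,"pics/t24.png");pickle.dump(t,open("t24.pkl","wb"))
legs([])
C=np.array([.6019,-.1997]);an=np.radians(-21.5);ex=np.array([np.cos(an),np.sin(an)]);ey=np.array([-ex[1],ex[0]])
E
```

```text
t 23.95 at [ 0.4459 -0.1362  0.1008] yaw -21.15 q6 1.53 F [ 0.9 -0.2 -0.7] op 0.0215
```

View pics/w24.png

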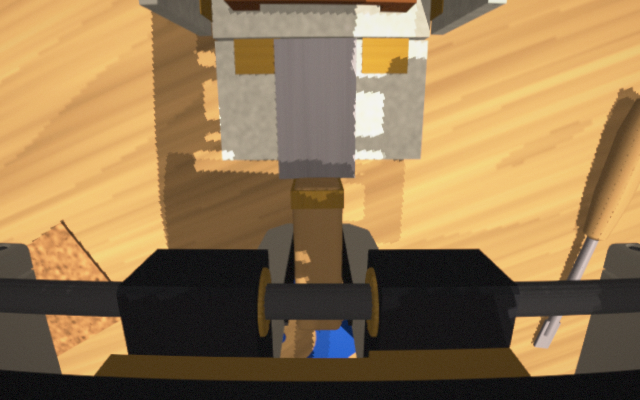

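View pics/t24.png

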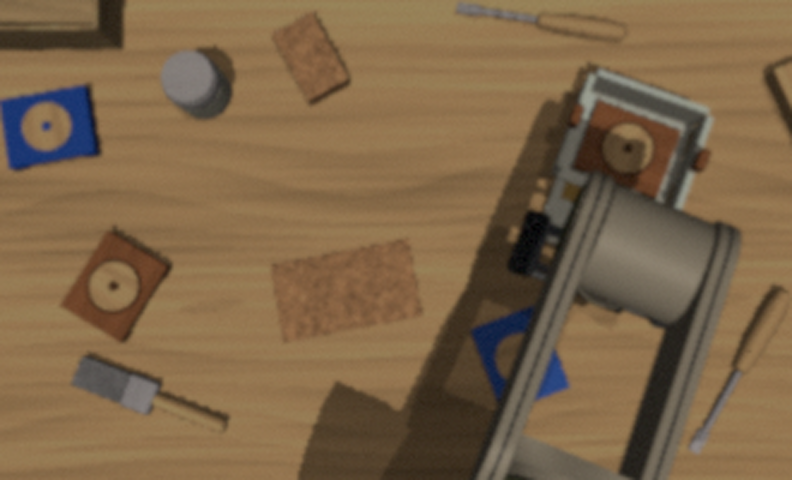

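```bash
python3 - <<'E'
from h import *
legs([(.4459,-.1362,.20,-21.15),(.435,-.04,.20,10),(.41,.05,.20,32),(.38,.14,.20,50),(.36,.22,.2,57.5),(.343,.289,.14,57.5)])
E
```

```text
t 23.95 at [ 0.4459 -0.1362  0.1008] yaw -21.15 q6 1.53 F [ 0.9 -0.2 -0.7] op 0.0215
-> (0.4459, -0.1362, 0.2, -21.15) d [0.002, -0.0, -0.992] r [0.0, -0.0004, -0.0] rows>=2.0 
-> (0.435, -0.04, 0.2, 10) d [-0.449, -0.858, 0.0] r [0.0, 0.0, -0.1731] rows>=3.6 
-> (0.41, 0.05, 0.2, 32) d [-0.09, -0.93, 0.0] r [0.0, 0.0, -0.1222] rows>=2.6 
-> (0.38, 0.14, 0.2, 50) d [0.223, -0.922, 0.0] r [0.0, 0.0, -0.1] rows>=2.1 
-> (0.36, 0.22, 0.2, 57.5) d [0.484, -0.667, 0.0] r [0.0, 0.0, -0.0417] rows>=1.6 
-> (0.343, 0.289, 0.14, 57.5) d [0.491, -0.514, 0.6] r [0.0, 0.0, 0.0] rows>=1.9
```

Emit:
{"name": "move_arm", "arguments": {"series": [[0,0,-0.4,0,0,0,-1],[0,0,-0.8,0,0,0,-1],[0,0,-0.99,0,0,0,-1],[0,0,-0.99,0,0,0,-1]]}}

```text
t: 24.35
tool_pos: [0.4484, -0.1373, 0.2034]
orientation: [3.087, -0.576, 0.012]
force: [0.1, -0.1, -1.7]
opening: 0.0215
```

Emit:
{"name": "move_arm", "arguments": {"series": [[-0.1,-0.2,0,0,0,-0.043,-1],[-0.2,-0.4,0,0,0,-0.086,-1],[-0.3,-0.6,0,0,0,-0.13,-1],[-0.45,-0.86,0,0,0,-0.173,-1]]}}

```text
t: 24.75
tool_pos: [0.4342, -0.0393, 0.1974]
orientation: [-3.129, -0.281, 0.003]
force: [0.4, 0.5, -1.1]
opening: 0.0215
```

Emit:
{"name": "move_arm", "arguments": {"series": [[-0.03,-0.31,0,0,0,-0.04,-1],[-0.06,-0.62,0,0,0,-0.08,-1],[-0.09,-0.93,0,0,0,-0.122,-1]]}}

```text
t: 25.05
tool_pos: [0.4088, 0.0514, 0.1975]
orientation: [-3.018, -0.872, 0.003]
force: [0.8, 0.3, -1.2]
opening: 0.0212
```

Emit:
{"name": "move_arm", "arguments": {"series": [[0.07,-0.31,0,0,0,-0.033,-1],[0.15,-0.62,0,0,0,-0.066,-1],[0.22,-0.92,0,0,0,-0.1,-1]]}}

```text
t: 25.35
tool_pos: [0.3788, 0.1411, 0.1976]
orientation: [-2.845, -1.332, 0.003]
force: [1.2, 0.1, -1.6]
opening: 0.0218
```

Emit:
{"name": "move_arm", "arguments": {"series": [[0.24,-0.33,0,0,0,-0.02,-1],[0.48,-0.67,0,0,0,-0.042,-1],[0.48,-0.67,0,0,0,-0.042,-1]]}}

```text
t: 25.65
tool_pos: [0.3573, 0.2236, 0.1976]
orientation: [-2.747, -1.52, 0.003]
force: [-0.9, -0.9, -2.2]
opening: 0.022
```

Emit:
{"name": "move_arm", "arguments": {"series": [[0.25,-0.25,0,0,0,0,-1],[0.49,-0.51,0.2,0,0,0,-1],[0.49,-0.51,0.2,0,0,0,-1]]}}

```text
t: 25.95
tool_pos: [0.3402, 0.29, 0.1753]
orientation: [-2.752, -1.514, 0.008]
force: [-0.6, -0.6, -2.0]
opening: 0.0217
```

```bash
python3 - <<'E'
from h import *
import pickle
w=cam("wrist");cv2.imwrite("pics/w25.png",w["frame"][:,:,::-1]);pickle.dump(w,open("w25.pkl","wb"))
t=cam("top");crop(t,(130,160,290,310),5,"pics/t25.png");pickle.dump(t,open("t25.pkl","wb"))
legs([])
E
```

```text
t 26.05 at [0.3418 0.2879 0.1774] yaw 57.58 q6 1.15 F [ 0.5 -0.7 -1.7] op 0.0215
```

View pics/w25.png

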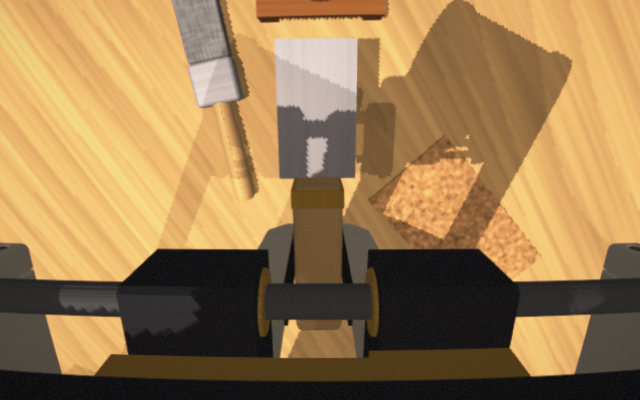

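View pics/t25.png

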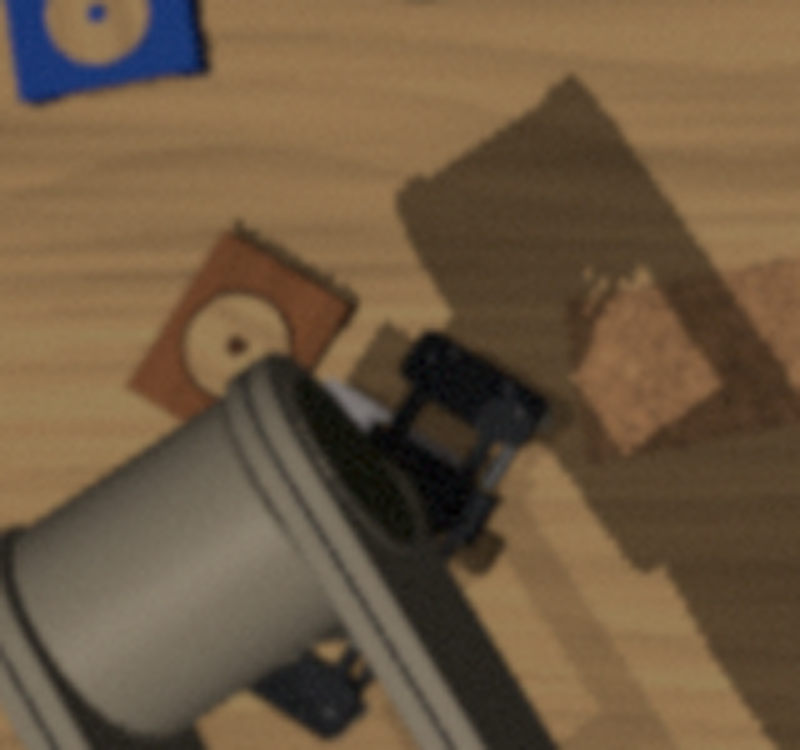

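```bash
python3 - <<'E'
from h import *
import pickle
w=pickle.load(open("w25.pkl","rb"));s,p,Rt,y=cur()
print(p,y)
for uv,z in [((257,17),.024),((387,15),.024),((244,95),.015),((222,0),.015),((256,195),.01)]:
    q=onz(w,[uv],z)[0];print(uv,(Rt.T@(q-p)).round(4),q.round(4))
B=np.array([.4394,.441])
print(Rt.T@(np.r_[B,.024]-p))
E
```

```text
[0.34182746 0.2879417  0.17736032] 57.577901605786934
(257, 17) [ 0.1407 -0.056   0.1529] [0.3696 0.4364 0.024 ]
(387, 15) [0.1425 0.0555 0.1528] [0.4646 0.3781 0.024 ]
(244, 95) [ 0.0755 -0.072   0.1622] [0.3211 0.3899 0.015 ]
(222, 0) [ 0.1571 -0.0879  0.1619] [0.3514 0.4673 0.015 ]
(256, 195) [-0.022  -0.0659  0.1675] [0.2739 0.3043 0.01  ]
[0.18205994 0.00044867 0.15271087]
```

Emit:
{"name": "move_arm", "arguments": {"series": [[0,0,0.3,0,0,0,-1],[0,0,0.6,0,0,0,-1],[0,0,0.85,0,0,0,-1],[0,0,0.95,0,0,0,-1],[0,0,1,0,0,0,-1],[0,0,1,0,0,0,-1]]}}

```text
t: 26.65
tool_pos: [0.3432, 0.2882, 0.0797]
orientation: [2.755, 1.51, 0.0]
force: [0.8, 0.3, -1.8]
opening: 0.022
```

```bash
python3 - <<'E'
from h import *
import pickle
w=cam("wrist");cv2.imwrite("pics/w26.png",w["frame"][:,:,::-1])
c=cam("scene");crop(c,(380,180,480,260),8,"pics/s26.png")
legs([])
E
```

```text
t 26.75 at [0.3437 0.289  0.0808] yaw 57.48 q6 1.15 F [-0.2 -0.2 -1.5] op 0.0215
```

View pics/w26.png

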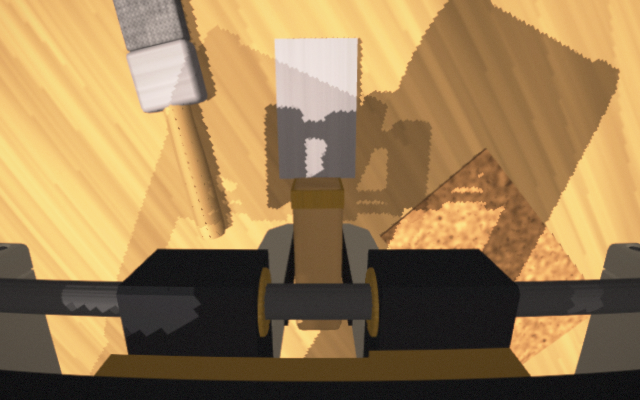

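View pics/s26.png

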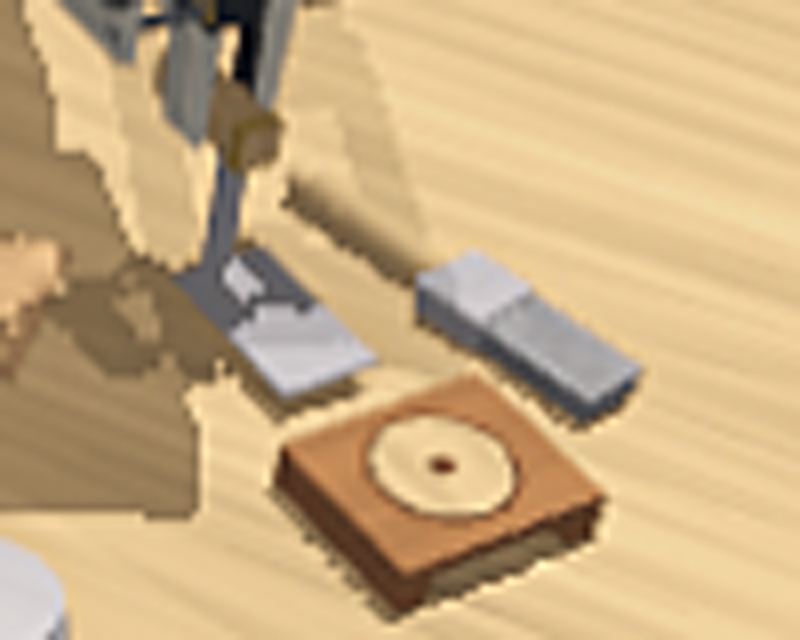

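Emit:
{"name": "move_arm", "arguments": {"series": [[0,0,0.08,0,0,0,-1],[0,0,0.08,0,0,0,-1],[0.15,0,0.08,0,0,0,-1],[0.3,0,0.08,0,0,0,-1],[0.45,0,0.08,0,0,0,-1],[0.6,0,0.08,0,0,0,-1],[0.75,0,0.08,0,0,0,-1],[0.85,0,0.08,0,0,0,-1]]}}

```text
t: 27.55
tool_pos: [0.3888, 0.3612, 0.0715]
orientation: [-2.754, -1.512, -0.001]
force: [-0.3, 0.7, -1.8]
opening: 0.0217
```

```bash
python3 - <<'E'
from h import *
import pickle
w=cam("wrist");cv2.imwrite("pics/w27.png",w["frame"][:,:,::-1]);pickle.dump(w,open("w27.pkl","wb"))
c=cam("scene");crop(c,(380,180,480,260),8,"pics/s27.png")
legs([])
E
```

```text
t 27.65 at [0.3888 0.3611 0.0715] yaw 57.54 q6 1.22 F [-0.2 -1.1 -2.5] op 0.0213
```

View pics/w27.png

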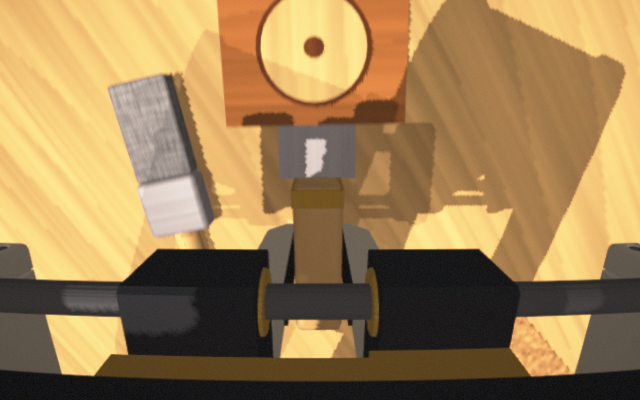

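View pics/s27.png

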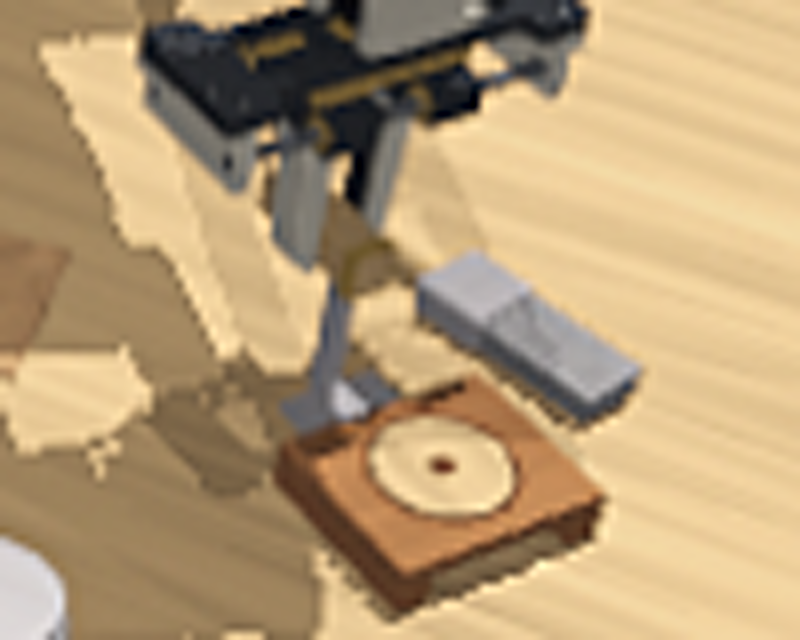

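```bash
python3 - <<'E'
from h import *
import pickle
w=pickle.load(open("w27.pkl","rb"));s,p,Rt,y=cur()
for uv,z in [((314,47),.024),((227,126),.024),((406,124),.024)]:
    q=onz(w,[uv],z)[0];print(uv,(Rt.T@(q-p)).round(4),q.round(4))
E
```

```text
(314, 47) [ 0.101  -0.003   0.0476] [0.4404 0.448  0.024 ]
(227, 126) [ 0.055  -0.0571  0.0475] [0.3702 0.4382 0.024 ]
(406, 124) [0.0562 0.0538 0.0476] [0.4644 0.3798 0.024 ]
```

Emit:
{"name": "move_arm", "arguments": {"series": [[0.12,-0.01,0,0,0,0,-1],[0.24,-0.02,0,0,0,0,-1],[0.34,-0.02,0,0,0,0,-1],[0.34,-0.02,0,0,0,0,-1],[0.34,-0.02,-0.05,0,0,0,-1],[0.34,-0.02,-0.1,0,0,0,-1],[0.34,-0.02,-0.15,0,0,0,-1],[0.34,-0.02,-0.22,0,0,0,-1]]}}

```text
t: 28.45
tool_pos: [0.4045, 0.3896, 0.0936]
orientation: [2.754, 1.511, -0.001]
force: [-0.9, 0.8, -4.2]
opening: 0.0219
```

```bash
python3 - <<'E'
from h import *
import pickle
w=cam("wrist");cv2.imwrite("pics/w28.png",w["frame"][:,:,::-1]);pickle.dump(w,open("w28.pkl","wb"))
c=cam("scene");crop(c,(380,180,480,260),8,"pics/s28.png")
s,p,Rt,y=cur()
for uv in [(320,101),]:
    q=onz(w,[uv],p[2]-.0535)[0];print(uv,(Rt.T@(q-p)).round(4))
legs([(.404,.385,.19,57.5),(.43,.30,.255,40),(.46,.21,.255,22),(.49,.12,.255,5),(.51,.03,.255,-10),(.53,-.06,.255,-21.5),(.535,-.14,.255,-21.5),(.5395,-.1725,.255,-21.5)])
E
```

```text
(320, 101) [0.0684 0.0002 0.0536]
t 28.55 at [0.4055 0.3905 0.0949] yaw 57.5 q6 1.24 F [ 0.2  0.5 -3. ] op 0.0217
-> (0.404, 0.385, 0.19, 57.5) d [-0.052, 0.017, -0.951] r [0.0002, -0.0006, 0.0] rows>=1.9 
-> (0.43, 0.3, 0.255, 40) d [-0.577, 0.676, -0.65] r [0.0, 0.0, 0.0972] rows>=2.2 
-> (0.46, 0.21, 0.255, 22) d [-0.349, 0.882, 0.0] r [0.0, 0.0, 0.1] rows>=2.1 
-> (0.49, 0.12, 0.255, 5) d [-0.059, 0.947, 0.0] r [0.0, 0.0, 0.0944] rows>=2.0 
-> (0.51, 0.03, 0.255, -10) d [0.121, 0.914, 0.0] r [0.0, 0.0, 0.0833] rows>=1.8 
-> (0.53, -0.06, 0.255, -21.5) d [0.353, 0.852, 0.0] r [0.0, 0.0, 0.0639] rows>=1.8 
-> (0.535, -0.14, 0.255, -21.5) d [0.34, 0.726, 0.0] r [0.0, 0.0, 0.0] rows>=1.6 
-> (0.5395, -0.1725, 0.255, -21.5) d [0.161, 0.286, 0.0] r [0.0, 0.0, 0.0] rows>=0.7
```

View pics/w28.png

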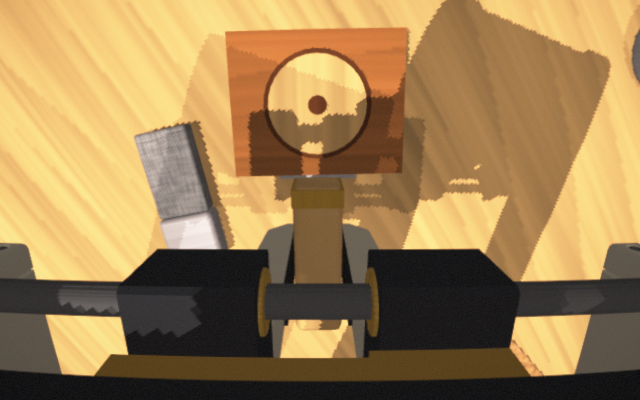

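View pics/s28.png

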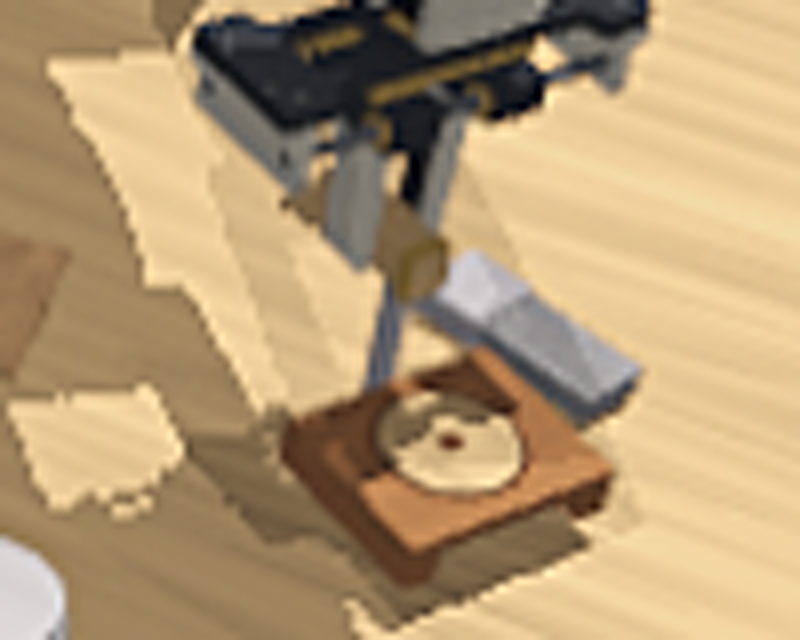

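Emit:
{"name": "move_arm", "arguments": {"series": [[0,0,-0.12,0,0,0,-1],[0,0,-0.32,0,0,0,-1],[0,0,-0.52,0,0,0,-1],[0,0,-0.72,0,0,0,-1],[-0.02,0,-0.88,0,0,0,-1],[-0.05,0.02,-0.95,0,0,0,-1]]}}

```text
t: 29.15
tool_pos: [0.4045, 0.3854, 0.1908]
orientation: [-2.753, -1.511, -0.005]
force: [0.6, -0.5, -3.2]
opening: 0.0215
```

Emit:
{"name": "move_arm", "arguments": {"series": [[-0.04,0.05,-0.06,0,0,0.008,-1],[-0.12,0.15,-0.18,0,0,0.022,-1],[-0.24,0.3,-0.34,0,0,0.042,-1],[-0.36,0.45,-0.5,0,0,0.064,-1],[-0.48,0.58,-0.62,0,0,0.084,-1],[-0.58,0.68,-0.65,0,0,0.097,-1]]}}

```text
t: 29.75
tool_pos: [0.4311, 0.2978, 0.255]
orientation: [2.954, 1.068, 0.003]
force: [0.3, -0.2, -3.6]
opening: 0.0216
```

Emit:
{"name": "move_arm", "arguments": {"series": [[-0.07,0.18,0,0,0,0.02,-1],[-0.14,0.36,0,0,0,0.04,-1],[-0.21,0.54,0,0,0,0.06,-1],[-0.28,0.72,0,0,0,0.08,-1],[-0.35,0.88,0,0,0,0.1,-1]]}}

```text
t: 30.25
tool_pos: [0.4597, 0.2077, 0.2524]
orientation: [3.085, 0.594, -0.003]
force: [-0.4, 1.2, -2.9]
opening: 0.0217
```

Emit:
{"name": "move_arm", "arguments": {"series": [[-0.01,0.19,0,0,0,0.019,-1],[-0.02,0.38,0,0,0,0.038,-1],[-0.03,0.57,0,0,0,0.057,-1],[-0.04,0.76,0,0,0,0.076,-1],[-0.06,0.95,0,0,0,0.094,-1]]}}

```text
t: 30.75
tool_pos: [0.4896, 0.1177, 0.2524]
orientation: [3.139, 0.134, -0.003]
force: [-0.3, 0.3, -3.8]
opening: 0.0214
```

Emit:
{"name": "move_arm", "arguments": {"series": [[0.02,0.18,0,0,0,0.017,-1],[0.05,0.37,0,0,0,0.034,-1],[0.07,0.55,0,0,0,0.05,-1],[0.1,0.73,0,0,0,0.067,-1],[0.12,0.91,0,0,0,0.083,-1]]}}

```text
t: 31.25
tool_pos: [0.5095, 0.0282, 0.2524]
orientation: [3.129, -0.275, -0.003]
force: [0.2, 0.0, -4.5]
opening: 0.0217
```

Emit:
{"name": "move_arm", "arguments": {"series": [[0.07,0.17,0,0,0,0.013,-1],[0.14,0.34,0,0,0,0.026,-1],[0.21,0.51,0,0,0,0.039,-1],[0.28,0.68,0,0,0,0.052,-1],[0.35,0.85,0,0,0,0.064,-1]]}}

```text
t: 31.75
tool_pos: [0.5294, -0.0614, 0.2523]
orientation: [-3.086, 0.587, 0.003]
force: [-0.3, 0.2, -4.4]
opening: 0.0217
```

Emit:
{"name": "move_arm", "arguments": {"series": [[0.07,0.17,0,0,0,0.002,-1],[0.16,0.36,0,0,0,0.004,-1],[0.26,0.55,0,0,0,0.007,-1],[0.36,0.75,0,0,0,0.007,-1],[0.44,0.92,0,0,0,0.007,-1],[0.5,1,0,0,0,0.007,-1],[0.5,1,0,0,0,0.007,-1]]}}

```text
t: 32.45
tool_pos: [0.5398, -0.1726, 0.2525]
orientation: [-3.08, 0.619, 0.002]
force: [-0.6, -0.2, -3.6]
opening: 0.0216
```

```bash
python3 - <<'E'
from h import *
import pickle
w=cam("wrist");cv2.imwrite("pics/w29.png",w["frame"][:,:,::-1]);pickle.dump(w,open("w29.pkl","wb"))
crop(w,(200,10,440,240),3.2,"pics/w29c.png")
legs([(.5395,-.1725,.255,-22.5)])
C=np.array([.6019,-.1997]);an=np.radians(-21.5);ex=np.array([np.cos(an),np.sin(an)]);ey=np.array([-ex[1],ex[0]])
s,p,Rt,y=cur()
r=onz(w,[(317,104)],p[2]-.0535)[0];print("case",(r[:2]-C)@ex,(r[:2]-C)@ey)
E
```

```text
t 32.5 at [ 0.5399 -0.1717  0.2527] yaw -22.68 q6 1.57 F [-0.4 -0.  -3.1] op 0.0213
-> (0.5395, -0.1725, 0.255, -22.5) d [-0.0, 0.009, -0.023] r [-0.0001, 0.0004, -0.001] rows>=0.0 
case -0.0006754116678852832 0.001653619549654463
```

View pics/w29.png

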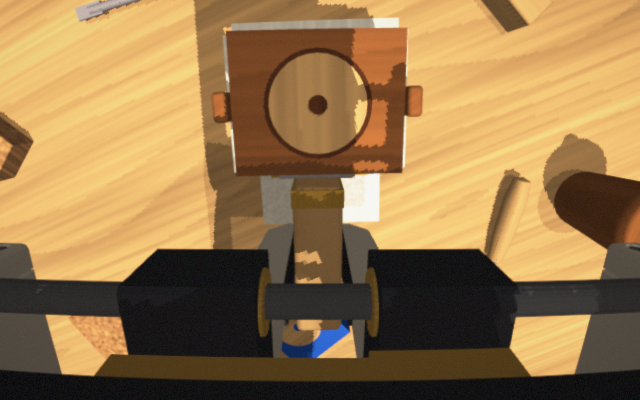

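View pics/w29c.png

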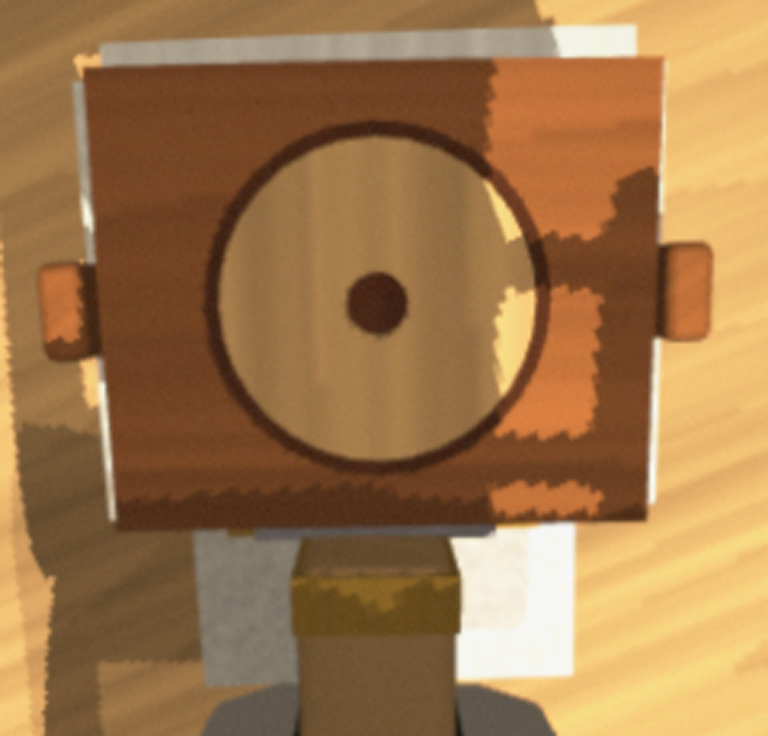

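Emit:
{"name": "move_arm", "arguments": {"series": [[0,0,0.1,0,0,-0.004,-1],[0,0,0.28,0,0,-0.004,-1],[0,0,0.46,0,0,-0.004,-1],[0,0,0.64,0,0,-0.004,-1],[0,0,0.82,0,0,-0.004,-1],[0,0,0.95,0,0,-0.004,-1],[0,0,1,0,0,-0.004,-1],[0,0,1,0,0,-0.004,-1]]}}

```text
t: 33.3
tool_pos: [0.5398, -0.1708, 0.1524]
orientation: [-3.084, 0.595, 0.003]
force: [-0.4, -0.1, -3.4]
opening: 0.0217
```

```bash
python3 - <<'E'
from h import *
w=cam("wrist");cv2.imwrite("pics/w30.png",w["frame"][:,:,::-1])
c=cam("scene");crop(c,(200,110,320,230),6,"pics/s30.png")
legs([(.5395,-.1725,.1315,-22)])
C=np.array([.6019,-.1997]);an=np.radians(-21.5);ex=np.array([np.cos(an),np.sin(an)]);ey=np.array([-ex[1],ex[0]])
s,p,Rt,y=cur()
r=onz(w,[(317,104)],p[2]-.0535)[0];print("case",(r[:2]-C)@ex,(r[:2]-C)@ey)
E
```

```text
t 33.4 at [ 0.5408 -0.1715  0.1542] yaw -21.85 q6 1.55 F [ 0.3  0.2 -2.2] op 0.0216
-> (0.5395, -0.1725, 0.1315, -22) d [-0.008, 0.014, 0.227] r [-0.0, -0.0004, 0.0008] rows>=0.5 
case -0.0013486053095330488 0.004434110792240177
```

View pics/w30.png

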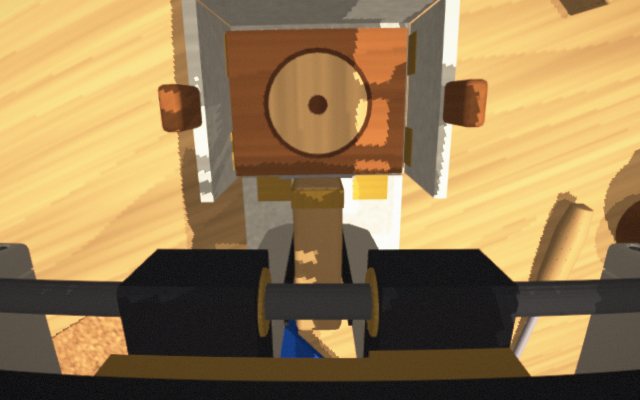

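View pics/s30.png

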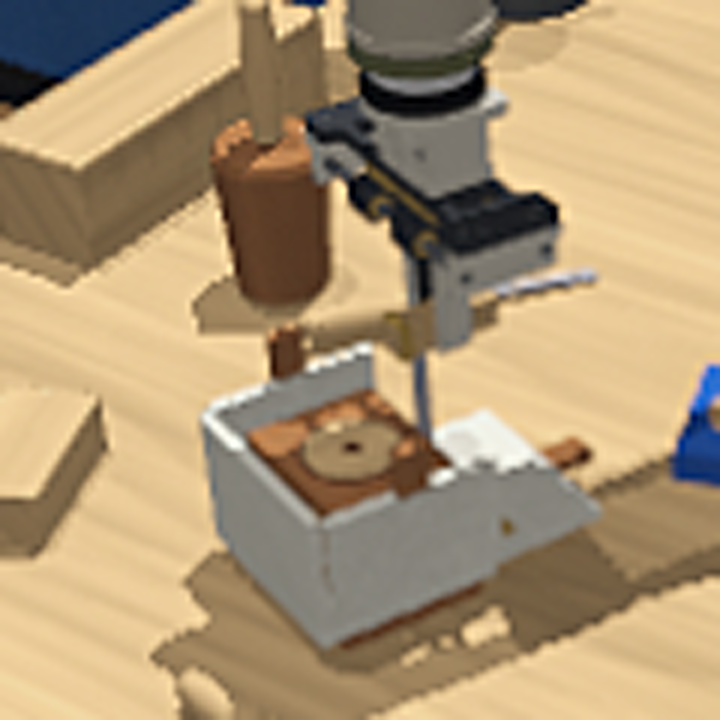

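Emit:
{"name": "move_arm", "arguments": {"series": [[0,0.025,0.04,0,0,0,-1],[0,0.025,0.1,0,0,0,-1],[0,0.025,0.15,0,0,0,-1],[0,0.025,0.19,0,0,0,-1],[0,0.025,0.22,0,0,0,-1],[0,0.025,0.25,0,0,0,-1],[0,0.025,0.28,0,0,0,-1],[0,0.025,0.29,0,0,0,-1]]}}

```text
t: 34.2
tool_pos: [0.5393, -0.1738, 0.1241]
orientation: [-3.085, 0.596, 0.0]
force: [-0.4, 0.1, -2.2]
opening: 0.0218
```

```bash
python3 - <<'E'
from h import *
w=cam("wrist");cv2.imwrite("pics/w31.png",w["frame"][:,:,::-1])
c=cam("scene");crop(c,(200,110,320,230),6,"pics/s31.png")
legs([])
E
```

```text
t 34.3 at [ 0.5393 -0.1738  0.1242] yaw -21.87 q6 1.55 F [-0.  -0.1 -2.2] op 0.0215
```

View pics/w31.png

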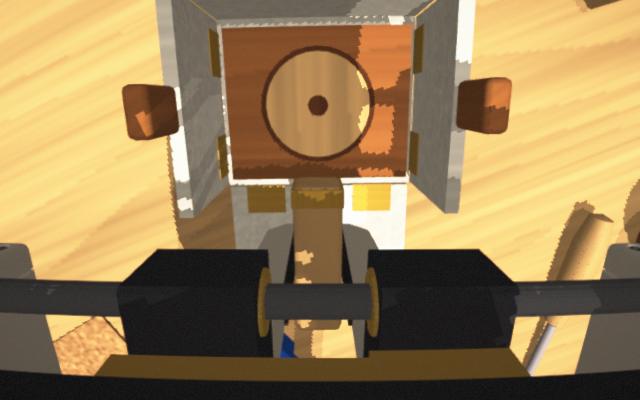

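View pics/s31.png

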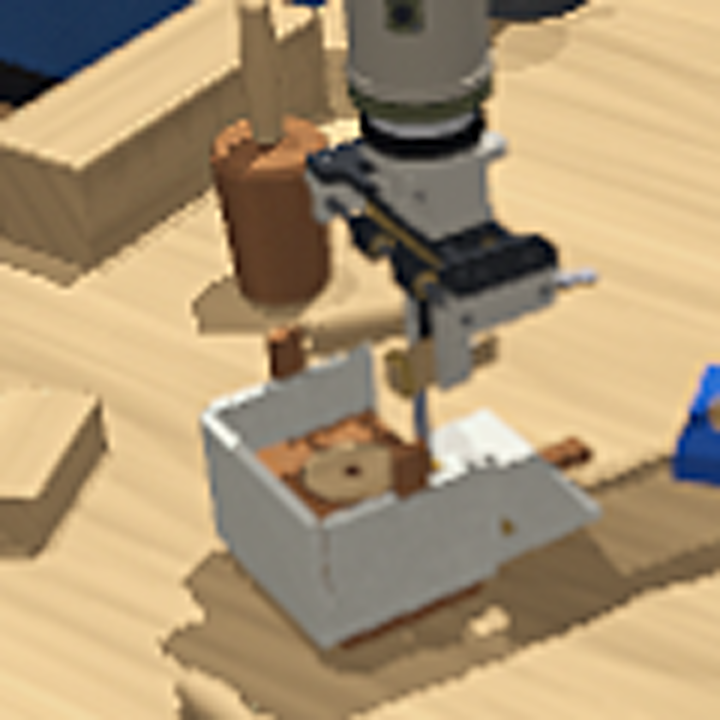

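Emit:
{"name": "move_arm", "arguments": {"series": [[-0.1,0,0,0,0,0,-1],[-0.25,0,0,0,0,0,-1],[-0.4,0,0,0,0,0,-1],[-0.55,0,0,0,0,0,-1],[-0.7,0,0,0,0,0,-1],[-0.85,0,0,0,0,0,-1],[-1,0,0,0,0,0,-1],[-1,0,0,0,0,0,-1]]}}

```text
t: 35.1
tool_pos: [0.445, -0.1358, 0.1242]
orientation: [-3.084, 0.596, 0.001]
force: [0.8, 0.9, -2.5]
opening: 0.0216
```

```bash
python3 - <<'E'
from h import *
w=cam("wrist");cv2.imwrite("pics/w32.png",w["frame"][:,:,::-1])
t=cam("top");crop(t,(330,120,450,220),6,"pics/t32.png")
c=cam("scene");crop(c,(200,130,320,230),6,"pics/s32.png")
legs([(.446,-.136,.22,-21.9),(.44,-.06,.24,10),(.43,.03,.24,60),(.432,.08,.24,90),(.432,.1215,.165,101.8),(.432,.1215,.08,101.8)])
E
```

```text
t 35.25 at [ 0.447  -0.1367  0.1248] yaw -21.87 q6 1.55 F [ 1.  -0.3 -1.7] op 0.0218
-> (0.446, -0.136, 0.22, -21.9) d [-0.011, -0.003, -0.953] r [0.0, -0.0004, 0.0002] rows>=1.9 
-> (0.44, -0.06, 0.24, 10) d [-0.339, -0.683, -0.2] r [0.0, 0.0, -0.1772] rows>=3.7 
-> (0.43, 0.03, 0.24, 60) d [0.058, -0.904, 0.0] r [0.0, 0.0, -0.2778] rows>=5.8 
-> (0.432, 0.08, 0.24, 90) d [0.443, -0.233, 0.0] r [0.0, 0.0, -0.1667] rows>=3.5 
-> (0.432, 0.1215, 0.165, 101.8) d [0.415, -0.0, 0.75] r [0.0, 0.0, -0.0656] rows>=1.7 
-> (0.432, 0.1215, 0.08, 101.8) d [0.0, 0.0, 0.85] r [0.0, 0.0, 0.0] rows>=1.7
```

View pics/t32.png

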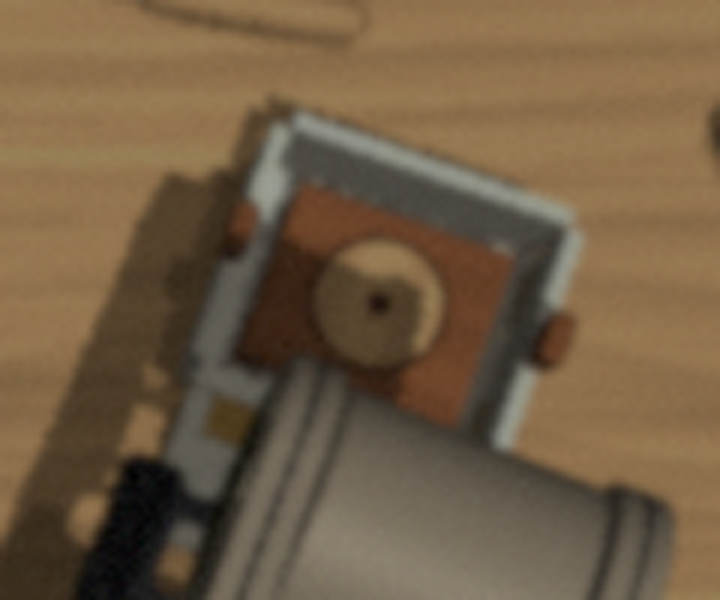

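View pics/s32.png

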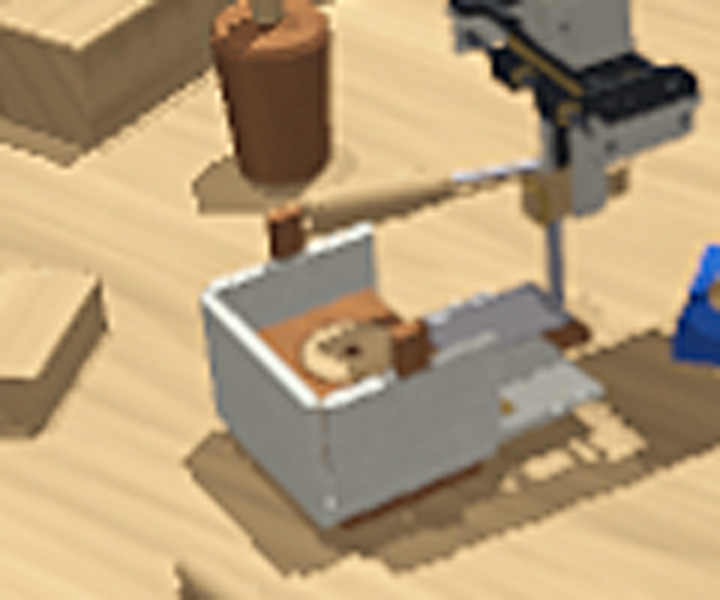

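View pics/w32.png

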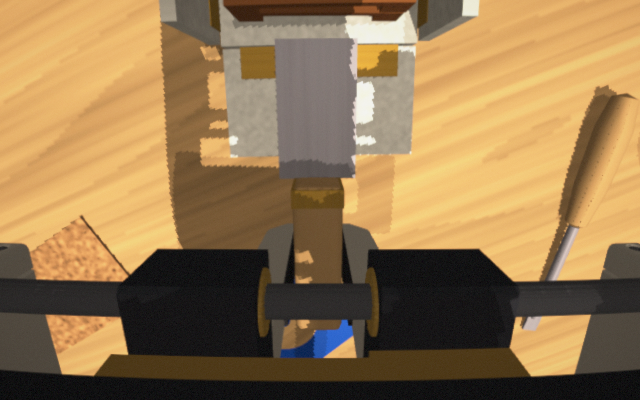

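Emit:
{"name": "move_arm", "arguments": {"series": [[0,0,-0.4,0,0,0,-1],[0,0,-0.8,0,0,0,-1],[0,0,-0.95,0,0,0,-1],[0,0,-0.95,0,0,0,-1]]}}

```text
t: 35.65
tool_pos: [0.4486, -0.1374, 0.2221]
orientation: [3.083, -0.596, 0.009]
force: [0.9, -0.9, -2.0]
opening: 0.0218
```

Emit:
{"name": "move_arm", "arguments": {"series": [[-0.08,-0.17,-0.1,0,0,-0.044,-1],[-0.17,-0.34,-0.2,0,0,-0.088,-1],[-0.25,-0.51,-0.2,0,0,-0.132,-1],[-0.34,-0.68,-0.2,0,0,-0.177,-1]]}}

```text
t: 36.05
tool_pos: [0.4397, -0.06, 0.237]
orientation: [-3.128, -0.282, 0.004]
force: [0.5, 0.9, -2.1]
opening: 0.0215
```

Emit:
{"name": "move_arm", "arguments": {"series": [[0.01,-0.15,0,0,0,-0.046,-1],[0.02,-0.3,0,0,0,-0.092,-1],[0.03,-0.45,0,0,0,-0.139,-1],[0.04,-0.6,0,0,0,-0.185,-1],[0.05,-0.75,0,0,0,-0.231,-1],[0.06,-0.9,0,0,0,-0.278,-1]]}}

```text
t: 36.65
tool_pos: [0.4297, 0.0295, 0.2366]
orientation: [-2.714, -1.579, 0.005]
force: [0.8, 0.5, -1.6]
opening: 0.0214
```

Emit:
{"name": "move_arm", "arguments": {"series": [[0.11,-0.06,0,0,0,-0.042,-1],[0.22,-0.12,0,0,0,-0.084,-1],[0.33,-0.18,0,0,0,-0.125,-1],[0.44,-0.23,0,0,0,-0.167,-1],[0.44,-0.23,0,0,0,-0.167,-1]]}}

```text
t: 37.15
tool_pos: [0.4319, 0.0794, 0.2368]
orientation: [-2.214, -2.225, 0.004]
force: [0.5, -0.7, -2.4]
opening: 0.0216
```

```bash
python3 - <<'E'
from h import *
legs([(.4346,.1146,.15,101.8),(.4346,.1146,.075,101.8)])
E
```

```text
t 37.15 at [0.4319 0.0794 0.2368] yaw 90.3 q6 0.06 F [ 0.5 -0.7 -2.4] op 0.0216
-> (0.4346, 0.1146, 0.15, 101.8) d [0.352, 0.032, 0.868] r [-0.0011, -0.0002, -0.0639] rows>=1.9 
-> (0.4346, 0.1146, 0.075, 101.8) d [0.0, 0.0, 0.75] r [0.0, 0.0, 0.0] rows>=1.5
```

Emit:
{"name": "move_arm", "arguments": {"series": [[0.15,0.01,0.3,0,0,-0.03,-1],[0.35,0.03,0.6,0,0,-0.064,-1],[0.35,0.03,0.87,0,0,-0.064,-1],[0.35,0.03,0.87,0,0,-0.064,-1]]}}

```text
t: 37.55
tool_pos: [0.4319, 0.1128, 0.1467]
orientation: [-1.985, -2.427, 0.012]
force: [-1.7, 0.3, -2.8]
opening: 0.0213
```

Emit:
{"name": "move_arm", "arguments": {"series": [[0,0,0.3,0,0,0,-1],[0,0,0.6,0,0,0,-1],[0,0,0.7,0,0,0,-1],[0,0,0.7,0,0,0,-1]]}}

```text
t: 37.95
tool_pos: [0.4345, 0.1128, 0.0814]
orientation: [-1.987, -2.431, 0.004]
force: [-0.3, -0.2, -1.4]
opening: 0.0216
```

```bash
python3 - <<'E'
from h import *
w=cam("wrist");cv2.imwrite("pics/w33.png",w["frame"][:,:,::-1])
c=cam("scene");crop(c,(300,150,420,240),6.5,"pics/s33.png")
legs([])
E
```

```text
t 38.05 at [0.4366 0.1133 0.0838] yaw 101.53 q6 -0.06 F [ 0.4 -0.2 -1.7] op 0.0216
```

View pics/w33.png

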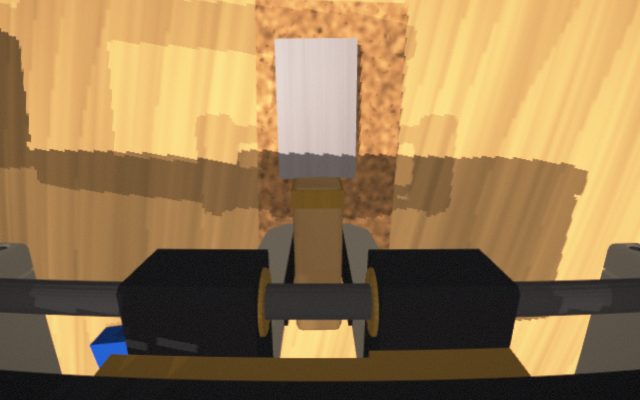

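View pics/s33.png

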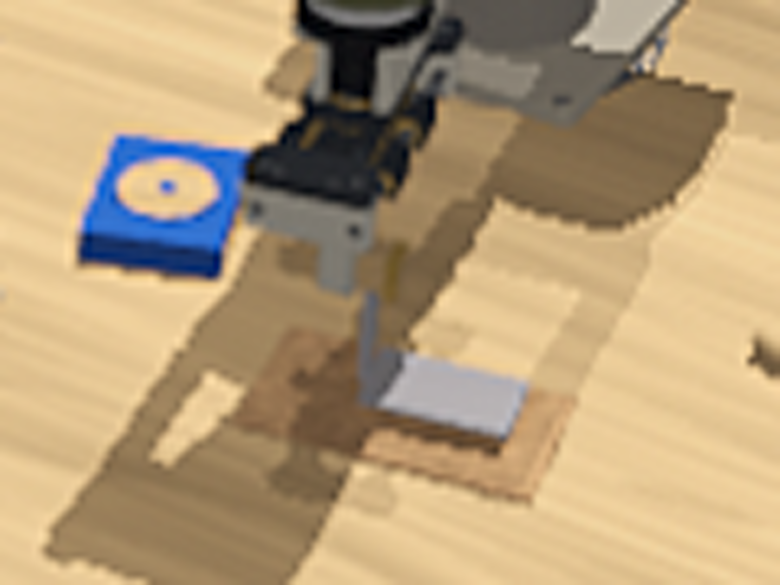

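Emit:
{"name": "move_arm", "arguments": {"series": [[0,0.08,0,0,0,0,-1],[0,0.08,0.06,0,0,0,-1],[0,0.08,0.1,0,0,0,-1],[0,0.08,0.13,0,0,0,-1],[0,0.08,0.15,0,0,0,-1],[0,0.08,0.16,0,0,0,-1],[0,0.08,0.16,0,0,0,-1]]}}

```text
t: 38.75
tool_pos: [0.4442, 0.1145, 0.0696]
orientation: [1.984, 2.434, -0.001]
force: [-14.3, -6.7, 31.4]
opening: 0.0219
```

```bash
python3 - <<'E'
from h import *
c=cam("scene");crop(c,(330,180,400,230),10,"pics/s34.png")
legs([])
E
```

```text
t 38.8 at [0.4442 0.1145 0.0696] yaw 101.62 q6 -0.06 F [-13.8  -6.4  31.2] op 0.0217
```

View pics/s34.png

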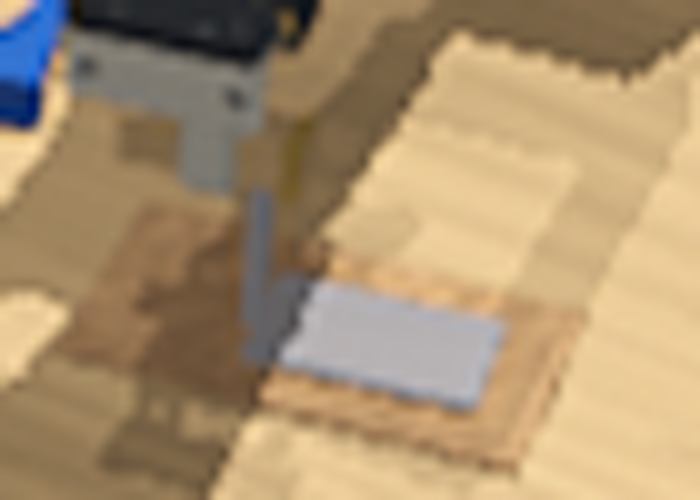

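Emit:
{"name": "move_arm", "arguments": {"series": [[0,-0.01,-0.02,0,0,0,-1],[0,-0.01,-0.025,0,0,0,-1],[0,-0.01,-0.025,0,0,0,-1]]}}

```text
t: 39.1
tool_pos: [0.4432, 0.1149, 0.0698]
orientation: [1.985, 2.434, 0.001]
force: [-2.3, -1.9, 9.4]
opening: 0.0218
```

Emit:
{"name": "move_arm", "arguments": {"series": [[0,0,-0.008,0,0,0,-1],[0,0,-0.008,0,0,0,-0.2],[0,0,-0.008,0,0,0,0.1],[0,0,-0.008,0,0,0,0.1],[0,0,-0.008,0,0,0,0.1],[0,0,-0.008,0,0,0,0.1]]}}

```text
t: 39.7
tool_pos: [0.4424, 0.1149, 0.0695]
orientation: [-1.985, -2.435, 0.0]
force: [-0.1, -0.2, -0.5]
opening: 0.0506
```

Emit:
{"name": "move_arm", "arguments": {"series": [[0,0,-0.2,0,0,0,0.1],[0,0,-0.5,0,0,0,0.1],[0,0,-0.9,0,0,0,0.1],[0,0,-1,0,0,0,0.1],[0,0,-1,0,0,0,0.1]]}}

```text
t: 40.2
tool_pos: [0.4441, 0.1151, 0.1719]
orientation: [1.983, 2.432, 0.005]
force: [0.0, 0.2, 0.8]
opening: 0.0517
```

```bash
python3 - <<'E'
from h import *
w=cam("wrist");cv2.imwrite("pics/w35.png",w["frame"][:,:,::-1])
legs([(.435,.05,.24,80),(.435,-.02,.24,45),(.44,-.09,.22,-10),(.452,-.141,.16,-21.5),(.452,-.141,.09,-21.5)])
C=np.array([.6019,-.1997]);an=np.radians(-21.5);ex=np.array([np.cos(an),np.sin(an)]);print("front grip",C-.163*ex)
E
```

```text
t 40.25 at [0.4429 0.115  0.1699] yaw 101.61 q6 -0.06 F [-0.7 -0.1 -0.2] op 0.0512
-> (0.435, 0.05, 0.24, 80) d [-0.62, -0.207, -0.702] r [0.0004, -0.0001, 0.12] rows>=2.5 
-> (0.435, -0.02, 0.24, 45) d [-0.689, 0.122, 0.0] r [0.0, 0.0, 0.1944] rows>=4.1 
-> (0.44, -0.09, 0.22, -10) d [-0.46, 0.53, 0.2] r [0.0, 0.0, 0.3056] rows>=6.4 
-> (0.452, -0.141, 0.16, -21.5) d [0.207, 0.481, 0.6] r [0.0, 0.0, 0.0639] rows>=1.6 
-> (0.452, -0.141, 0.09, -21.5) d [0.0, 0.0, 0.7] r [0.0, 0.0, 0.0] rows>=1.4 
front grip [ 0.45024194 -0.1399603 ]
```

View pics/w35.png

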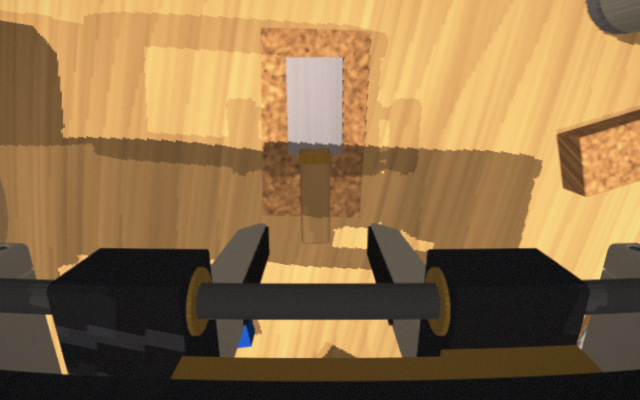

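Emit:
{"name": "move_arm", "arguments": {"series": [[-0.3,-0.1,-0.4,0,0,0.04,0],[-0.62,-0.2,-0.7,0,0,0.08,0],[-0.62,-0.2,-0.7,0,0,0.12,0]]}}

```text
t: 40.55
tool_pos: [0.4365, 0.0474, 0.2422]
orientation: [2.411, 2.008, 0.003]
force: [-0.1, 0.5, -0.1]
opening: 0.0464
```

Emit:
{"name": "move_arm", "arguments": {"series": [[-0.17,0.03,0,0,0,0.048,0],[-0.34,0.06,0,0,0,0.096,0],[-0.51,0.09,0,0,0,0.144,0],[-0.69,0.12,0,0,0,0.194,0]]}}

```text
t: 40.95
tool_pos: [0.4342, -0.0204, 0.2371]
orientation: [-2.898, -1.209, 0.005]
force: [-0.2, -0.7, 0.3]
opening: 0.0467
```

Emit:
{"name": "move_arm", "arguments": {"series": [[-0.07,0.08,0,0,0,0.046,0],[-0.14,0.16,0.05,0,0,0.092,0],[-0.21,0.25,0.1,0,0,0.138,0],[-0.28,0.33,0.15,0,0,0.184,0],[-0.36,0.42,0.2,0,0,0.23,0],[-0.46,0.53,0.2,0,0,0.276,0],[-0.46,0.53,0.2,0,0,0.306,0]]}}

```text
t: 41.65
tool_pos: [0.4397, -0.0908, 0.2167]
orientation: [-3.13, 0.27, 0.007]
force: [-0.3, 0.2, -0.4]
opening: 0.0466
```

Emit:
{"name": "move_arm", "arguments": {"series": [[0.1,0.24,0.3,0,0,0.032,0],[0.2,0.48,0.6,0,0,0.064,0],[0.2,0.48,0.6,0,0,0.064,0],[0.2,0.48,0.6,0,0,0.064,0]]}}

```text
t: 42.05
tool_pos: [0.451, -0.1399, 0.157]
orientation: [-3.088, 0.571, 0.008]
force: [0.1, 0.3, -0.5]
opening: 0.0465
```

```bash
python3 - <<'E'
from h import *
w=cam("wrist");cv2.imwrite("pics/w36.png",w["frame"][:,:,::-1])
s,p,Rt,y=cur()
legs([(.4502,-.14,.09,-21.5),(.4502,-.14,.006,-21.5)])
import pickle;pickle.dump(w,open("w36.pkl","wb"))
E
```

```text
t 42.1 at [ 0.452  -0.1399  0.1586] yaw -20.91 q6 1.53 F [-0.4  0.1  0.2] op 0.0468
-> (0.4502, -0.14, 0.09, -21.5) d [-0.015, 0.008, 0.686] r [-0.0001, 0.0008, 0.0033] rows>=1.4 
-> (0.4502, -0.14, 0.006, -21.5) d [0.0, 0.0, 0.84] r [0.0, 0.0, 0.0] rows>=1.7
```

View pics/w36.png

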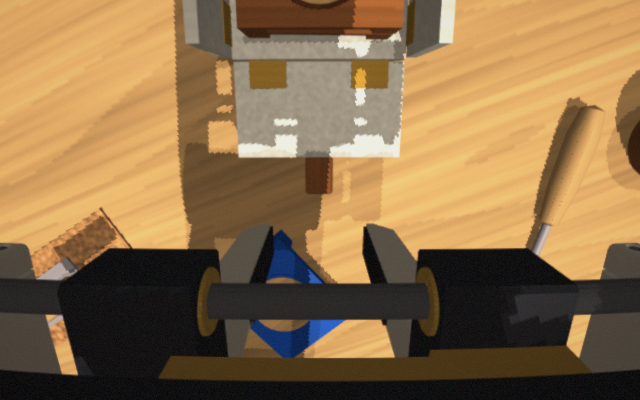

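```bash
python3 - <<'E'
from h import *
import pickle
w=pickle.load(open("w36.pkl","rb"));s,p,Rt,y=cur()
T=np.array([.4502,-.14,.006])
for nm,uv,z in [("tabtipmid",(319,193),.029),("tabbase",(318,158),.029),("blue",(282,232),.024),("blueR",(348,297),.024),("panelL",(239,157),.03),("panelR",(400,156),.03)]:
    q=onz(w,[uv],z)[0];print(nm,(downR(-21.5).T@(q-T)).round(4),q.round(4))
E
```

```text
tabtipmid [-0.0112  0.0005 -0.023 ] [ 0.4396 -0.1364  0.029 ]
tabbase [ 0.0204 -0.0007 -0.023 ] [ 0.4694 -0.1468  0.029 ]
blue [-0.0509 -0.0338 -0.018 ] [ 0.4152 -0.0899  0.024 ]
blueR [-0.1198  0.0305 -0.018 ] [ 0.3276 -0.1245  0.024 ]
panelL [ 0.0209 -0.0692 -0.024 ] [ 0.495  -0.0832  0.03  ]
panelR [ 0.0231  0.0703 -0.024 ] [ 0.4459 -0.2139  0.03  ]
```

Emit:
{"name": "move_arm", "arguments": {"series": [[-0.015,0.01,0.35,0,0,0.003,0],[-0.015,0.01,0.7,0,0,0.003,0],[-0.015,0.01,0.7,0,0,0.003,0]]}}

```text
t: 42.4
tool_pos: [0.4481, -0.1388, 0.086]
orientation: [-3.085, 0.583, 0.011]
force: [-0.1, 0.5, -0.3]
opening: 0.0464
```

```bash
python3 - <<'E'
from h import *
legs([(.4502,-.14,.007,-21.5)])
E
```

```text
t 42.4 at [ 0.4481 -0.1388  0.086 ] yaw -21.39 q6 1.53 F [-0.1  0.5 -0.3] op 0.0464
-> (0.4502, -0.14, 0.007, -21.5) d [0.03, 0.004, 0.79] r [-0.0001, 0.0022, 0.0006] rows>=1.6
```

Emit:
{"name": "move_arm", "arguments": {"series": [[0.02,0,0.35,0,0,0,0],[0.02,0,0.65,0,0,0,0],[0.02,0,0.78,0,0,0,0],[0.02,0,0.78,0,0,0,-0.5],[0.02,0,0.78,0,0,0,-1],[0.02,0,0.78,0,0,0,-1],[0.02,0,0.78,0,0,0,-1],[0.02,0,0.78,0,0,0,-1]], "squeeze": 12}}

```text
t: 43.2
tool_pos: [0.4546, -0.1421, 0.0132]
orientation: [3.086, -0.586, 0.006]
force: [3.7, 0.3, 1.5]
opening: 0.0239
```

```bash
python3 - <<'E'
from h import *
w=cam("wrist");cv2.imwrite("pics/w37.png",w["frame"][:,:,::-1])
legs([])
s,p,Rt,y=cur();print(Rt.T@np.array(s["force"]))
E
```

```text
t 43.25 at [ 0.4545 -0.1421  0.0131] yaw -21.51 q6 1.53 F [ 4.  -0.   1.2] op 0.0241
[ 3.75008116 -1.45855863 -1.1577374 ]
```

View pics/w37.png

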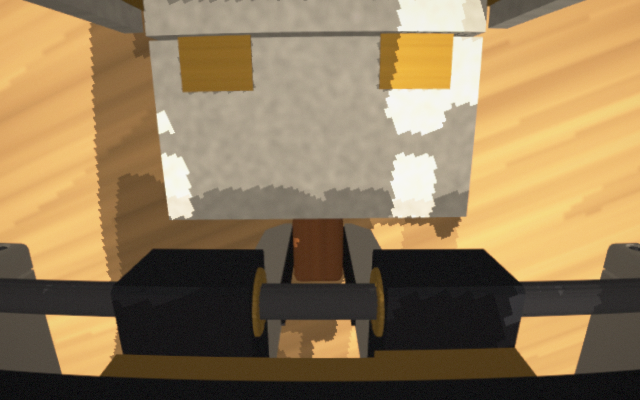

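Emit:
{"name": "move_arm", "arguments": {"series": [[0,0,-0.147,0,0,0,-1],[0.023,0,-0.293,0,0,0,-1],[0.067,0,-0.433,0,0,0,-1],[0.132,0,-0.566,0,0,0,-1],[0.215,0,-0.687,0,0,0,-1],[0.316,0,-0.794,0,0,0,-1],[0.432,0,-0.885,0,0,0,-1],[0.56,0,-0.958,0,0,0,-1]]}}

```text
t: 44.05
tool_pos: [0.5052, -0.1615, 0.1081]
orientation: [-3.085, 0.586, 0.002]
force: [-0.4, 4.7, -1.2]
opening: 0.0238
```

```bash
python3 - <<'E'
from h import *
w=cam("wrist");cv2.imwrite("pics/w38.png",w["frame"][:,:,::-1])
legs([])
s,p,Rt,y=cur();print(Rt.T@np.array(s["force"]))
E
```

```text
t 44.1 at [ 0.5075 -0.1624  0.1095] yaw -21.51 q6 1.54 F [-0.4  6.   0.7] op 0.0234
[-2.54186426 -5.44246527 -0.6976544 ]
```

View pics/w38.png

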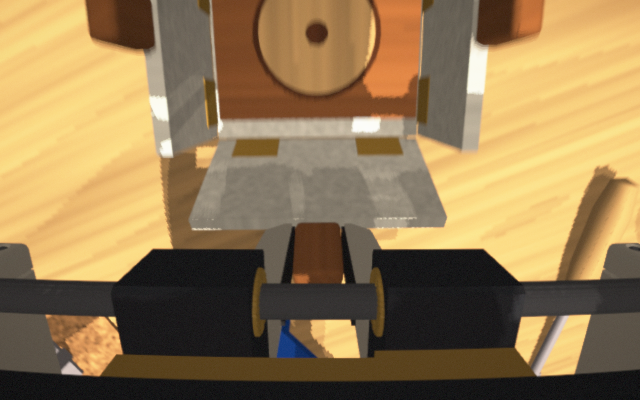

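Emit:
{"name": "move_arm", "arguments": {"series": [[0.07,0,-0.03,0,0,0,-1],[0.137,0,-0.053,0,0,0,-1],[0.21,0,-0.07,0,0,0,-1],[0.281,0,-0.085,0,0,0,-1],[0.35,0,-0.092,0,0,0,-1],[0.4,0,-0.092,0,0,0,-1],[0.4,0,-0.092,0,0,0,-1]]}}

```text
t: 44.8
tool_pos: [0.5435, -0.1762, 0.1178]
orientation: [-3.085, 0.586, -0.002]
force: [1.7, 4.9, 2.6]
opening: 0.0237
```

```bash
python3 - <<'E'
from h import *
w=cam("wrist");cv2.imwrite("pics/w39.png",w["frame"][:,:,::-1])
legs([])
s,p,Rt,y=cur();print(Rt.T@np.array(s["force"]))
C=np.array([.6019,-.1997]);an=np.radians(-21.5);ex=np.array([np.cos(an),np.sin(an)]);ey=np.array([-ex[1],ex[0]])
print((p[:2]-C)@ex,(p[:2]-C)@ey)
for th in (1.57,1.45,1.3):
  x=-.06-.08*np.cos(th);z=.03+.08*np.sin(th)
  pt=lambda x,y,z:np.r_[C+x*ex+y*ey,z]
  print(th,proj(w,[pt(x,.07,z),pt(x,-.07,z),pt(-.06,.07,.03),pt(-.06,-.07,.03)]).round(0).tolist())
E
```

```text
t 44.85 at [ 0.5435 -0.1762  0.1178] yaw -21.49 q6 1.54 F [1.6 6.1 3.2] op 0.0234
[-0.71603178 -6.22478341 -3.23132842]
-0.06298219944059737 0.0004414916593049035
1.57 [[191.0, 227.0], [447.0, 227.0], [228.0, 189.0], [410.0, 189.0]]
1.45 [[193.0, 242.0], [445.0, 243.0], [228.0, 189.0], [410.0, 189.0]]
1.3 [[197.0, 260.0], [441.0, 260.0], [228.0, 189.0], [410.0, 189.0]]
```

View pics/w39.png

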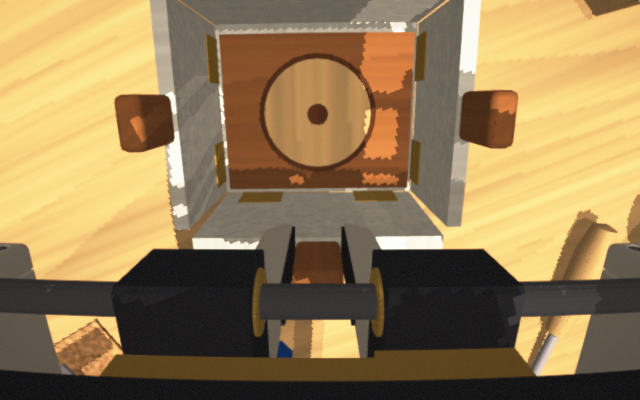

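Emit:
{"name": "move_arm", "arguments": {"series": [[0.04,0,0,0,0,0,-1],[0.08,0,0,0,0,0,-1],[0.12,0,0,0,0,0,-1],[0.12,0,0,0,0,0,-1]]}}

```text
t: 45.25
tool_pos: [0.5526, -0.1798, 0.1169]
orientation: [-3.084, 0.585, 0.005]
force: [-6.0, 8.0, 5.9]
opening: 0.0205
```

```bash
python3 - <<'E'
from h import *
w=cam("wrist");cv2.imwrite("pics/w40.png",w["frame"][:,:,::-1])
legs([])
s,p,Rt,y=cur();print(Rt.T@np.array(s["force"]))
C=np.array([.6019,-.1997]);an=np.radians(-21.5);ex=np.array([np.cos(an),np.sin(an)]);ey=np.array([-ex[1],ex[0]])
print((p[:2]-C)@ex,(p[:2]-C)@ey)
for th in (1.57,1.45):
  x=-.06-.08*np.cos(th);z=.03+.08*np.sin(th)
  pt=lambda x,y,z:np.r_[C+x*ex+y*ey,z]
  print(th,proj(w,[pt(x,.07,z),pt(x,-.07,z),pt(-.06,.07,.03),pt(-.06,-.07,.03)]).round(0).tolist())
E
```

```text
t 45.3 at [ 0.5526 -0.1798  0.1169] yaw -21.49 q6 1.54 F [-6.3  8.8  5.5] op 0.021
[-9.08571169 -5.85498341 -5.47808982]
-0.05316914594564432 0.000458140802800546
1.57 [[192.0, 244.0], [446.0, 244.0], [229.0, 201.0], [409.0, 201.0]]
1.45 [[194.0, 259.0], [444.0, 259.0], [229.0, 201.0], [409.0, 201.0]]
```

View pics/w40.png

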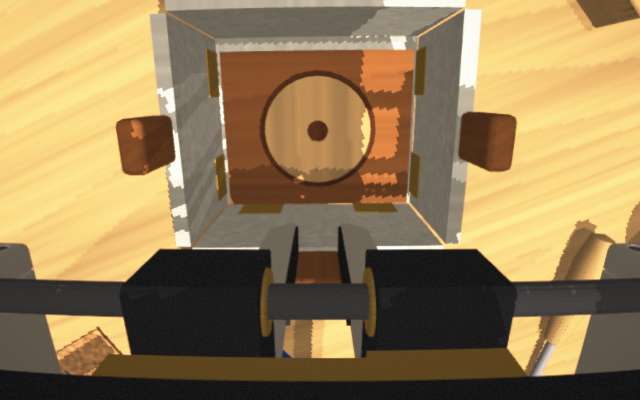

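```bash
python3 - <<'E'
from h import *
w=cam("wrist");crop(w,(160,190,480,260),2.5,"pics/w41.png")
c=cam("scene");crop(c,(200,130,320,230),6.5,"pics/s41.png")
E
```

```text
(no output)
```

View pics/w41.png

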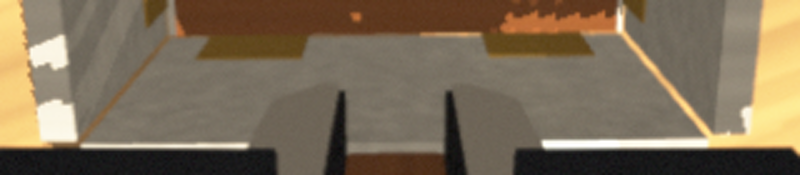

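View pics/s41.png

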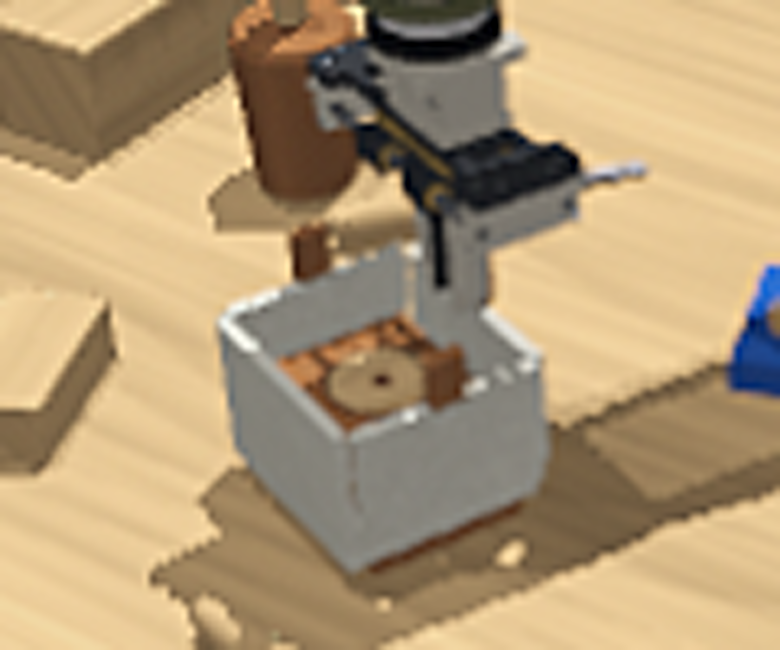

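Emit:
{"name": "move_arm", "arguments": {"series": [[0,0,0,0,0,0,0],[0,0,0,0,0,0,0],[0,0,0,0,0,0,0],[-0.06,0,-0.3,0,0,0,0],[-0.1,0,-0.6,0,0,0,0],[-0.3,0,-0.6,0,0,0,-1],[-0.5,0,-0.6,0,0,0,-1],[-0.5,0,-0.6,0,0,0,-1]], "squeeze": 20}}

```text
t: 46.2
tool_pos: [0.5057, -0.1626, 0.1769]
orientation: [3.086, -0.586, -0.0]
force: [1.0, 0.1, -0.3]
opening: 0.0271
```

```bash
python3 - <<'E'
from h import *
w=cam("wrist");cv2.imwrite("pics/w42.png",w["frame"][:,:,::-1])
legs([])
s,p,Rt,y=cur()
C=np.array([.6019,-.1997]);an=np.radians(-21.5);ex=np.array([np.cos(an),np.sin(an)]);ey=np.array([-ex[1],ex[0]])
print((p[:2]-C)@ex,(p[:2]-C)@ey)
pt=lambda x,y,z:np.r_[C+x*ex+y*ey,z]
for th in (1.57,1.5,1.45):
  x=.08*np.cos(th);z=.03+.08*np.sin(th)
  print(th,"F",proj(w,[pt(-.06-x,.06,z),pt(-.06-x,-.06,z)]).round(0).tolist(),"L",proj(w,[pt(.05,.07+x,z),pt(-.05,.07+x,z)]).round(0).tolist(),"R",proj(w,[pt(.05,-.07-x,z),pt(-.05,-.07-x,z)]).round(0).tolist())
E
```

```text
t 46.25 at [ 0.5066 -0.163   0.1769] yaw -21.52 q6 1.54 F [-0.   0.2 -0.5] op 0.023
-0.1020982874665759 -0.0007724999685345889
1.57 F [[229.0, 140.0], [405.0, 140.0]] L [[204.0, -37.0], [213.0, 125.0]] R [[430.0, -37.0], [421.0, 125.0]]
1.5 F [[230.0, 148.0], [404.0, 148.0]] L [[195.0, -37.0], [205.0, 125.0]] R [[439.0, -37.0], [429.0, 125.0]]
1.45 F [[230.0, 154.0], [404.0, 154.0]] L [[189.0, -36.0], [200.0, 125.0]] R [[445.0, -36.0], [434.0, 125.0]]
```

View pics/w42.png

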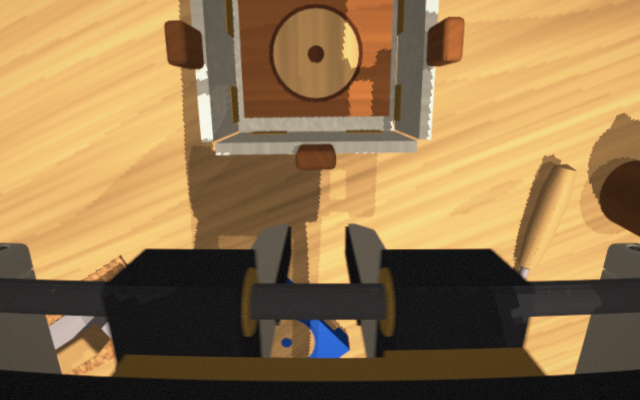

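Emit:
{"name": "move_arm", "arguments": {"series": [[0,0,0,0,0,0,-1],[0,0,0.25,0,0,0,-1],[0,0,0.5,0,0,0,-1],[0,0,0.5,0,0,0,-1],[0.1,0,0.5,0,0,0,-1],[0.15,0,0.5,0,0,0,-1],[0.2,0,0.5,0,0,0,-1],[0.22,0,0.5,0,0,0,-1]]}}

```text
t: 47.05
tool_pos: [0.5257, -0.1703, 0.1283]
orientation: [-3.086, 0.586, 0.009]
force: [-26.6, 8.5, 22.2]
opening: 0.0006
```

```bash
python3 - <<'E'
from h import *
legs([])
s,p,Rt,y=cur();print(Rt.T@np.array(s["force"]))
C=np.array([.6019,-.1997]);an=np.radians(-21.5);ex=np.array([np.cos(an),np.sin(an)]);ey=np.array([-ex[1],ex[0]])
print((p[:2]-C)@ex)
E
```

```text
t 47.05 at [ 0.5257 -0.1703  0.1283] yaw -21.49 q6 1.54 F [-26.6   8.5  22.2] op 0.0006
[-28.01661038   1.84098296 -21.9978816 ]
-0.08170569764872815
```

Emit:
{"name": "move_arm", "arguments": {"series": [[-0.1,0,0,0,0,0,-1],[-0.3,0,-0.3,0,0,0,-1],[-0.3,0,-0.8,0,0,0,-1],[-0.3,0,-1,0,0,0,-1],[-0.3,0,-1,0,0,0,-1]]}}

```text
t: 47.55
tool_pos: [0.5023, -0.1612, 0.2327]
orientation: [3.084, -0.586, 0.015]
force: [-0.4, -0.4, 0.5]
opening: 0.0006
```

Emit:
{"name": "move_arm", "arguments": {"series": [[0,0,-0.4,0,0,0,-1],[0.4,0,-0.5,0,0,0,-1],[0.8,0,-0.5,0,0,0,-1],[0.8,0,-0.5,0,0,0,-1],[0.8,0,-0.5,0,0,0,-1]]}}

```text
t: 48.05
tool_pos: [0.5738, -0.1893, 0.2745]
orientation: [-3.086, 0.586, 0.005]
force: [-0.1, 0.3, 0.6]
opening: 0.0002
```

```bash
python3 - <<'E'
from h import *
w=cam("wrist");crop(w,(160,0,480,260),2.4,"pics/w43.png")
c=cam("scene");crop(c,(200,130,420,260),3.6,"pics/s43.png")
legs([])
s,p,Rt,y=cur()
C=np.array([.6019,-.1997]);an=np.radians(-21.5);ex=np.array([np.cos(an),np.sin(an)]);ey=np.array([-ex[1],ex[0]])
pt=lambda x,y,z:np.r_[C+x*ex+y*ey,z]
for th in (1.57,1.5):
  x=.08*np.cos(th);z=.03+.08*np.sin(th)
  f=lambda P:((proj(w,P)-[160,0])*2.4).round().tolist()
  print(th,"F",f([pt(-.06-x,.06,z),pt(-.06-x,-.06,z)]),"L",f([pt(.05,.07+x,z),pt(-.05,.07+x,z)]),"R",f([pt(.05,-.07-x,z),pt(-.05,-.07-x,z)]))
E
```

```text
t 48.15 at [ 0.5733 -0.189   0.2763] yaw -21.51 q6 1.54 F [0.1 0.3 0.3] op 0.0002
1.57 F [[235.0, 482.0], [521.0, 482.0]] L [[197.0, 210.0], [210.0, 459.0]] R [[558.0, 210.0], [546.0, 459.0]]
1.5 F [[236.0, 494.0], [520.0, 495.0]] L [[183.0, 211.0], [197.0, 459.0]] R [[573.0, 211.0], [559.0, 459.0]]
```

View pics/w43.png

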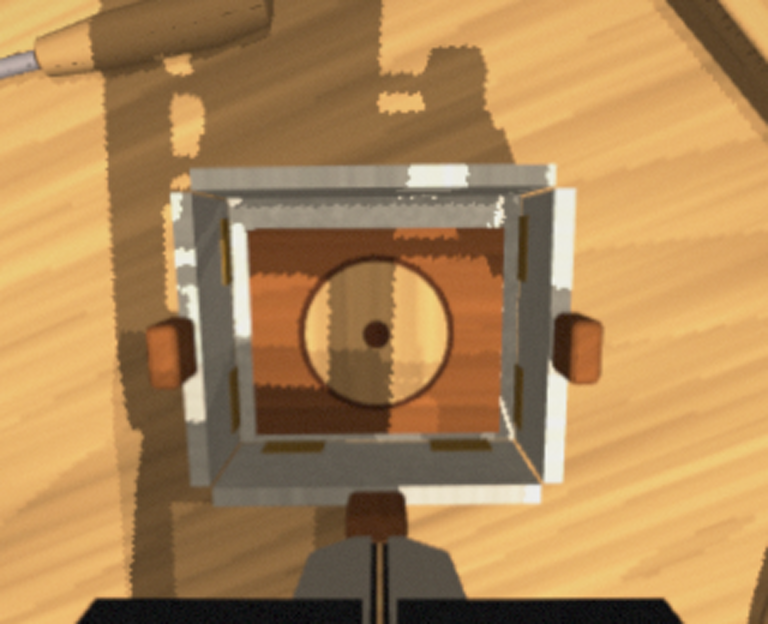

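View pics/s43.png

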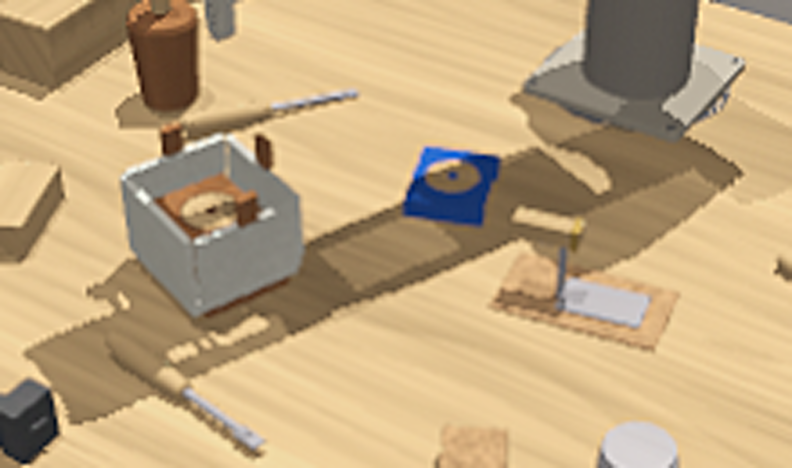

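```bash
python3 - <<'E'
from h import *
t=cam("top");cv2.imwrite("pics/tend.png",t["frame"][:,:,::-1])
print(close_job())
E
```

```text
the job is handed in; nothing more can be done
None
```

I packed both brown boards and handed in the job at about 48 s of the 208 s allowed; it gives no verdict. Only two brown boards were on the bench, and I left the two blue look-alikes alone.

**What I did:**
- I raised the left and right sides to their stops.
- I carried each board over on the spatula and stacked them in the case, rosettes up and cleats front to back.
- I stood the spatula back on the cork mat, then raised the front side. The task names these two the other way round; the gripper had to be free for the tab.

One board had been knocked a few centimetres aside early on, so I measured its position again before picking it up.

**Last checks:**
- **Sides:** the last wrist picture shows all three inner top edges within a few pixels of where upright sides should be. I pushed the front side once more with closed fingers, and it held against its stop at about 28 N.
- **Boards:** the lower board measured within about 2 mm and half a degree of the case centre when placed. After the front went up I checked the upper board only by eye; it looks square and hides the lower one completely.
- **Spatula:** it stands with its blade on the mat with margin all round.
- **Bystanders:** nothing else looked moved in the last scene picture, and the gripper was clear of everything. I did not view the final top picture.

**What did not go cleanly:** the pads slid along the right and front tabs near the end of those swings, so I pressed each side on until it resisted. Setting the spatula down peaked at about 31 N on the mat, and I eased off before letting go.

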